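Knock out the jammed stir bars and peg the bottles to dry

TASK

Three clear bottles lie on the bench, most with a black stir bar jammed in the neck: tip each jammed bottle mouth-down over the steel catch box and tap its rim against the box's edge until the bar comes free and drops into the box. Stand every emptied bottle upside down over a peg of the drying rack, one to a peg, and when all three are pegged and all the bars are in the box, push the blower's lever fully over, away from the robot. Do not disturb the other things on the bench.

Things in the scene. Friction and masses are not known exactly. Their poses are not given: they have to be found in the camera images.
- bottle0_mid (a point): Centre of a clear bottle, 170 mm long, 160 g, lying on a flat side, mouth towards the robot; on its axis, 85 mm from both ends, 25 mm above the bench. x: along the bottle to its mouth, z: up as it lies. Square body, 50 x 50 mm (grasp its flat sides), from 85 mm behind to 25 mm ahead of this point, then a 60 mm neck, 33 mm outside, 22 mm bore.
- bottle0_rim (a point): Centre of that bottle's mouth, in the plane of the rim's face; axes as the bottle's (x points out of the mouth). The rim is a hard white flange, 48 mm in diameter, 6 mm thick.
- bar0_mid (a point): Centre of the black round-ended stir bar, 60 x 20 mm, 60 g, x along it, jammed in bottle0 (may be absent), its outer end 8 mm inside the mouth. A springy tongue at the neck's root grips it with about twice its weight: mouth-down it stays; each rim tap at about 0.2 m/s moves it out a few mm, and after some 10 mm it is free and slides out.
- bottle1_mid (a point): Centre of a clear bottle, 170 mm long, 160 g, lying on a flat side, mouth towards the robot; on its axis, 85 mm from both ends, 25 mm above the bench. x: along the bottle to its mouth, z: up as it lies. Square body, 50 x 50 mm (grasp its flat sides), from 85 mm behind to 25 mm ahead of this point, then a 60 mm neck, 33 mm outside, 22 mm bore.
- bottle1_rim (a point): Centre of that bottle's mouth, in the plane of the rim's face; axes as the bottle's (x points out of the mouth). The rim is a hard white flange, 48 mm in diameter, 6 mm thick.
- bar1_mid (a point): Centre of the black round-ended stir bar, 60 x 20 mm, 60 g, x along it, jammed in bottle1 (may be absent), its outer end 8 mm inside the mouth. A springy tongue at the neck's root grips it with about twice its weight: mouth-down it stays; each rim tap at about 0.2 m/s moves it out a few mm, and after some 10 mm it is free and slides out.
- bottle2_mid (a point): Centre of a clear bottle, 170 mm long, 160 g, lying on a flat side, mouth towards the robot; on its axis, 85 mm from both ends, 25 mm above the bench. x: along the bottle to its mouth, z: up as it lies. Square body, 50 x 50 mm (grasp its flat sides), from 85 mm behind to 25 mm ahead of this point, then a 60 mm neck, 33 mm outside, 22 mm bore.
- bottle2_rim (a point): Centre of that bottle's mouth, in the plane of the rim's face; axes as the bottle's (x points out of the mouth). The rim is a hard white flange, 48 mm in diameter, 6 mm thick.
- bar2_mid (a point): Centre of the black round-ended stir bar, 60 x 20 mm, 60 g, x along it, jammed in bottle2 (may be absent), its outer end 8 mm inside the mouth. A springy tongue at the neck's root grips it with about twice its weight: mouth-down it stays; each rim tap at about 0.2 m/s moves it out a few mm, and after some 10 mm it is free and slides out.
- box: Open stainless steel catch box, 140 x 140 mm outside, 60 mm high, walls 6 mm thick, 1.6 kg, loose on the bench; origin under its centre, on the bench, x and y along its sides, z up. The top edges of its walls, 60 mm above the bench, are the hard edges to tap on.
- peg0 (a point): Foot of a steel drying peg, on the peg's axis, on top of the rack's 20 mm high base plate (90 x 320 mm). The peg is upright, 12 mm thick, with a round tip 85 mm above this point; the three pegs stand in a row 115 mm apart. The rack is fixed. A bottle put over a peg rests with its rim on the base plate, the peg inside it.
- peg1 (a point): Foot of a steel drying peg, on the peg's axis, on top of the rack's 20 mm high base plate (90 x 320 mm). The peg is upright, 12 mm thick, with a round tip 85 mm above this point; the three pegs stand in a row 115 mm apart. The rack is fixed. A bottle put over a peg rests with its rim on the base plate, the peg inside it.
- peg2 (a point): Foot of a steel drying peg, on the peg's axis, on top of the rack's 20 mm high base plate (90 x 320 mm). The peg is upright, 12 mm thick, with a round tip 85 mm above this point; the three pegs stand in a row 115 mm apart. The rack is fixed. A bottle put over a peg rests with its rim on the base plate, the peg inside it.
- lever (a joint): Angle of the blower's lever, 0 (leaning towards the robot) to 1.0 rad (leaning away from the robot, blower on); it stays where it is left, and starts between 0 and 0.15. A light push of about 1 N at the ball moves it.
- lever_tip (a point): Centre of the black ball, 26 mm in diameter, at the lever's end; the lever is 80 mm long from its pivot, which is 22 mm above the bench. The lever swings in a vertical plane along the x axis of its base (roughly away from the robot).
- lever_foot (a point): Centre of the underside of the lever's fixed base block (70 x 50 mm, 25 mm high), straight below the lever's pivot; its x axis is the way the lever is to be pushed, z up.
Things that resemble listed ones, but are neither listed nor needed, are in the scene too. Leave any turquoise look-alike of the part that bears bottle2_mid alone.

How it is judged:
By the outcome, as a careful person would: the job done as asked, in the order asked, and still so for the second after the job is handed in, with the robot touching nothing.
Of bar0, bar1, bar2 only 2 to 3 are there at a start; the rules pass over those that are not, and their reading is None.
At some moment in a run one of box may be knocked a few centimetres aside while the robot is not near it.
It also fails if it takes over 208 s, if anything falls off the work surface, if the arm or the gripper's body presses on something with over 40 N, if the wrist force passes 120 N, or if a joint passes its speed limit or range.

ROBOT

A 6-joint arm with a two-finger parallel gripper is mounted at the origin on the work surface. World frame = base frame: x ahead of the robot, y to its left, z up, the work surface at z = 0. Lengths are in mm, angles in rad, forces in N, time in s.
With the tool pointing down it reaches from about 275 to 1000 mm from the base axis. Payload 8.4 kg.
Tool frame: the origin (TCP) lies on the centre line of the jaws, within the pads' length; the fingertips stand 22 mm ahead of it and the grasp point (between the pads) lies 3 mm ahead of it; z points along the fingers, x is the direction in which the jaws open and shut, and the axes are right-handed (so a half turn about z gives the same grasp; the last joint's range is limited). The gripper opens to 85 mm and grips with 20 to 120 N. Pads are 22 mm wide; open, the fingers measure 114 mm over their backs; the gripper's body (76 mm by 85 mm) begins 54 mm behind the grasp point. The pads swing forward as they close: fully open they stand 13 mm farther back than shut.
Start: joints at [-1.171, 0.353, 1.633, -0, 1.155, -0.002], TCP at [244.421, -575.227, 253.281] pointing down, gripper open.
Joint ranges: [-2.63, 2.63], [-0.92, 2.1], [0.06, 2.66], [-1.3, 4.44], [0, 2.69], [-3.02, 3.02]. Speed limits (rad/s): [2.22, 2.22, 2.79, 3.14, 3.14, 3.14].

INTERFACE

Orientations are given as [roll, pitch, yaw] about the fixed x, y, z axes, in that order (R = Rz(yaw) Ry(pitch) Rx(roll)).
In Python, from rig import status, viewer, job gives the robot as it stands.
- The arm moves only by the tool send_rows, never from a script. Its argument "plan" is a list of rows, each a list of 3 entries, a list of its own where there are three numbers: the shift along the tool's x, y, z in m, then the turn, a rotation vector about the tool's x, y, z in rad, then the opening, from -1 (shut) to 1 (fully open). In form: [[[x, y, z], [rx, ry, rz], jaw], ...]. A call has exactly 5 rows; each row is the pose to reach, as a shift and turn from the pose measured when the call began, along the tool's axes at that moment; what a row does not reach only later rows make up. A row lasts 1/12 s, in which the tool goes at most 41.7 mm and 7.16 degrees, less where a joint would pass 70% of its speed; a pose out of reach is approached as far as the arm can. A call with a gripper value outside its range is refused whole. The fingers move at their own pace and stop on an object; "squeeze" is the grip in N (left out, the last holds). Time passes only in rows, so rows that repeat a pose let the fingers close, or fill a call up. It gives the time, the measured TCP pose, the force and the opening at its end, in the units of the state.
- status.sense(): the state, without advancing time (a new reading comes with each control period).
- viewer.grab_frame(name): name is "scene" or "top" or "wrist"; returns the picture (480x640x3 uint8, red, green, blue); there is no depth.
- viewer.camera_params(name): a dict with "intrinsics" (3x3 intrinsics, pixels), "xyz" and "orientation" of the camera in the world. Camera axes: x right, y down, z forward; pixel columns grow to the right and rows downward; lengths in mm; the calibration is good to about 2 mm. A picture is of the moment at which its call begins: read the wrist's pose just before it. camera_params takes no time and is no camera call; for the wrist camera it gives the pose at the moment of the call.
- job.sign_off(): hands the job in, once; it reports no verdict.
Trained networks look in the newest picture that a camera, given by its name, has taken for a name from the list of things; names that differ only in an ending like _2 or _b are one class to them, and where a whole thing is asked for, a point or a joint stands for the part that bears it (a point fixed in the world has none). Each returns a list of dicts, best first, with "p" (0 to 1); they miss things now and then, are a little off and sometimes report something else, mostly with a low value. They report only what shows in the picture. A call takes as long as a camera call. They do not tell look-alikes from the thing itself.
- viewer.cut_out(label, camera): "mask" (480x640 bool, what is visible of it) and "extent" ([left, top, width, height] in pixels, round what is visible of it).
The state is a dict: "clock": time; "qpos": joint angles; "qvel": joint speeds; "joint_efforts": joint torques, N m; "eef_pos": TCP position; "tcp_rot": TCP orientation; "contact_force": force on the tool from outside, world axes, zero at the start; "wrist_torque": the same for the moment, N m; "opening": opening from 0.0 (shut) to 1.0 (fully open).
Only numpy, scipy, OpenCV 4.12 (cv2) and the standard library are available. Lean on these libraries where they do the work, as an engineer would, in place of code of your own. Each camera call takes 0.05 s, during which the arm holds its last target.

## Working session

There is one attempt and no reset: what is moved stays moved. The work goes in short steps, Python scripts to look and compute and a tool call to move; the robot and the scene stay as the last step left them, time stands still between calls to the robot, and variables do not carry over. Pictures are saved under pics/ and viewed, and the job is handed in when it is done.

Besides the shell and the picture viewer there is one more tool, called after "Request:" by a JSON object that holds its "fn" and its "kwargs", one argument or row to a line. send_rows: Moves the arm, as the interface text tells. Its arguments: {"type":"object","properties":{"plan":{"type":"array"},"squeeze":{"type":"number"}},"required":["plan"]}

```bash
ls; mkdir -p pics
python3 - <<'E'
from rig import status, viewer, job
import cv2
print(status.sense())
for n in ("scene","top","wrist"):
    im=viewer.grab_frame(n); cv2.imwrite(f"pics/{n}0.png",im[:,:,::-1])
    print(n,viewer.camera_params(n))
E
```

```text
pics
{'clock': 0.0, 'qpos': array([-1.17137319e+00,  3.53644641e-01,  1.63413835e+00, -1.97044019e-06,
        1.15520769e+00, -2.35453164e-03]), 'qvel': array([ 0.00067759,  0.00066732,  0.00133413, -0.00201978, -0.00196138,
       -0.00107213]), 'joint_efforts': array([-2.46195159e-04, -6.05258417e+01, -3.42058361e+01, -1.53262158e-04,
        9.68861481e-03, -3.89691547e-05]), 'eef_pos': array([ 244.25990162, -574.80375027,  252.56204985]), 'tcp_rot': array([-3.14159116e+00,  1.39802994e-03, -1.16901786e+00]), 'contact_force': array([ 0.33878285, -0.6410919 , -0.39215784]), 'wrist_torque': array([ 0.05162462, -0.03458274, -0.0320588 ]), 'opening': 0.9979816260682915}
scene {'intrinsics': array([[540.45236167,   0.        , 322.19511726],
       [  0.        , 540.45236167, 235.28228694],
       [  0.        ,   0.        ,   1.        ]]), 'xyz': array([1132.21648907,  526.13290507,  850.13747619]), 'orientation': array([-2.28943104,  0.00251983,  2.22875465])}
top {'intrinsics': array([[441.43008525,   0.        , 320.70457089],
       [  0.        , 441.43008525, 234.74483111],
       [  0.        ,   0.        ,   1.        ]]), 'xyz': array([ 352.79832439,  -10.54267752, 1055.90004688]), 'orientation': array([-3.03138139e+00,  7.08839618e-04, -1.59284142e+00])}
wrist {'intrinsics': array([[384.97055784,   0.        , 318.219755  ],
       [  0.        , 384.97055784, 242.2377298 ],
       [  0.        ,   0.        ,   1.        ]]), 'xyz': array([ 315.66919974, -545.29937595,  373.69488166]), 'orientation': array([ 2.83516540e+00,  4.42811878e-04, -1.16932783e+00])}
```

View pics/scene0.png

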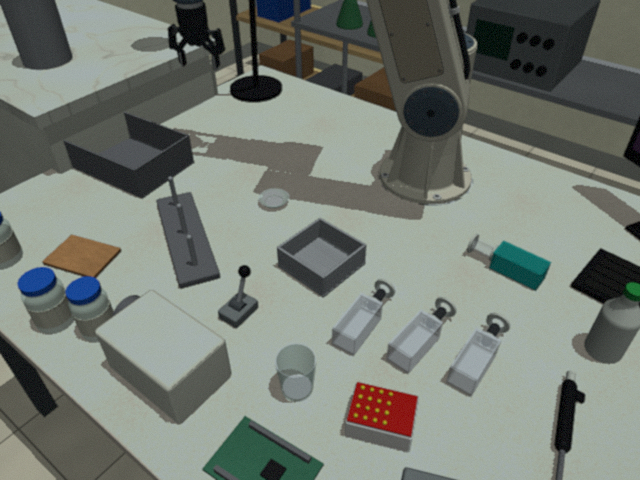

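View pics/top0.png

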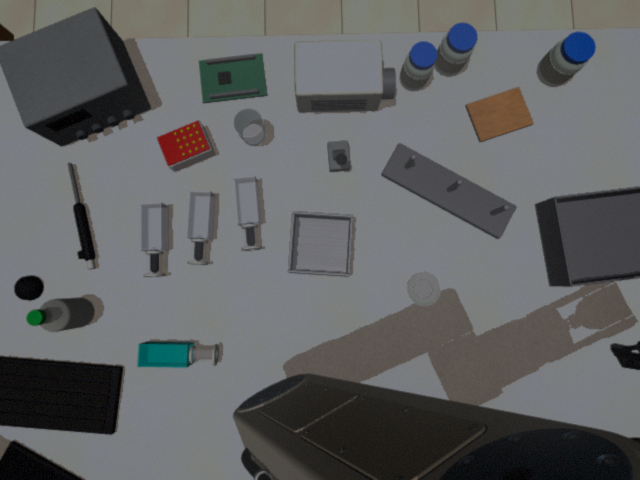

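View pics/wrist0.png

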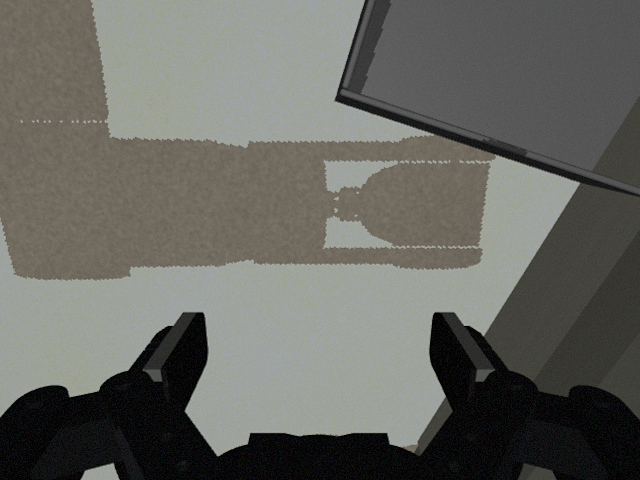

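```bash
cat > h.py <<'E'
import numpy as np, cv2
from scipy.spatial.transform import Rotation as Ro
from rig import status, viewer, job
def R(o): return Ro.from_euler('xyz',o).as_matrix()
def proj(cp,P):
    P=np.atleast_2d(np.asarray(P,float)); c=(P-cp['xyz'])@R(cp['orientation'])
    K=cp['intrinsics']; return np.c_[K[0,0]*c[:,0]/c[:,2]+K[0,2],K[1,1]*c[:,1]/c[:,2]+K[1,2]]
def ray(cp,uv):
    K=cp['intrinsics']; d=R(cp['orientation'])@np.linalg.solve(K,np.array([uv[0],uv[1],1.]))
    return np.array(cp['xyz']),d/np.linalg.norm(d)
def atz(cp,uv,z):
    o,d=ray(cp,uv); return o+d*(z-o[2])/d[2]
def tri(obs):
    A=np.zeros((3,3));b=np.zeros(3)
    for cp,uv in obs:
        o,d=ray(cp,uv);M=np.eye(3)-np.outer(d,d);A+=M;b+=M@o
    p=np.linalg.solve(A,b)
    return p,[np.linalg.norm(np.cross(p-ray(c,u)[0],ray(c,u)[1])) for c,u in obs]
def snap(n,fn):
    s=status.sense(); cp=viewer.camera_params(n); im=viewer.grab_frame(n)
    cv2.imwrite(f"pics/{fn}.png",im[:,:,::-1]); return cp,im
def crop(im,x0,y0,x1,y1,k,fn):
    cv2.imwrite(f"pics/{fn}.png",cv2.resize(im[y0:y1,x0:x1,::-1],None,fx=k,fy=k,interpolation=cv2.INTER_CUBIC))
E
python3 - <<'E'
from h import *
a=cv2.imread('pics/top0.png')[:,:,::-1]
crop(a,130,130,370,290,3.3,'t_bot'); crop(a,320,120,540,270,3.6,'t_rack')
s=cv2.imread('pics/scene0.png')[:,:,::-1]
crop(s,260,210,530,400,2.9,'s_bot'); crop(s,140,160,300,340,3.2,'s_rack')
for l in ['bottle0_mid','bar0_mid','box','peg0','lever','lever_foot']:
  for c in('top','scene'):
    for d in viewer.cut_out(l,c): print(l,c,round(d['p'],2),np.round(d['extent']))
E
```

```text
bottle0_mid top 0.87 [235. 173.  28.  76.]
bottle0_mid scene 0.96 [331. 276.  59.  81.]
box top 0.84 [287. 211.  69.  68.]
box scene 0.87 [277. 217.  88.  82.]
box scene 0.55 [332. 277.  60.  81.]
peg0 top 0.76 [382. 142. 133.  94.]
peg0 scene 0.93 [156. 178.  68. 113.]
lever top 0.74 [184. 188.  31.  78.]
lever top 0.52 [333. 154.  12.  10.]
lever scene 0.66 [237. 263.  13.  36.]
lever_foot top 0.69 [328. 140.  22.  36.]
lever_foot scene 0.8 [220. 264.  37.  65.]
```

View pics/t_bot.png

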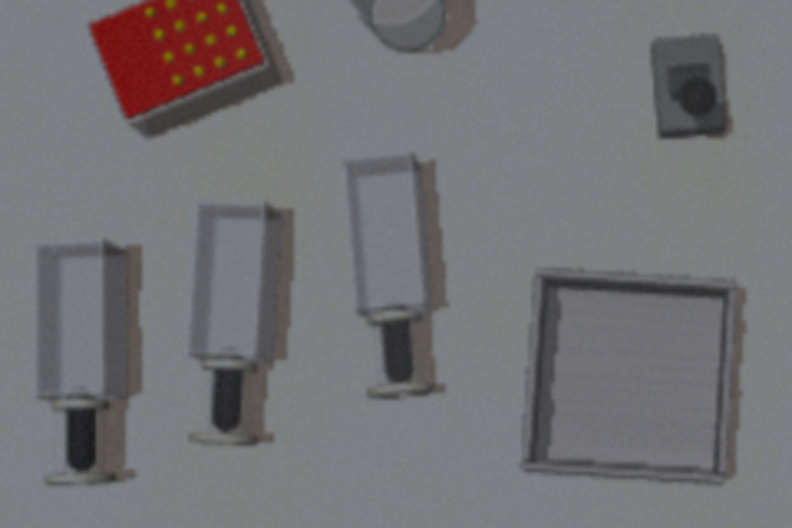

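View pics/s_bot.png

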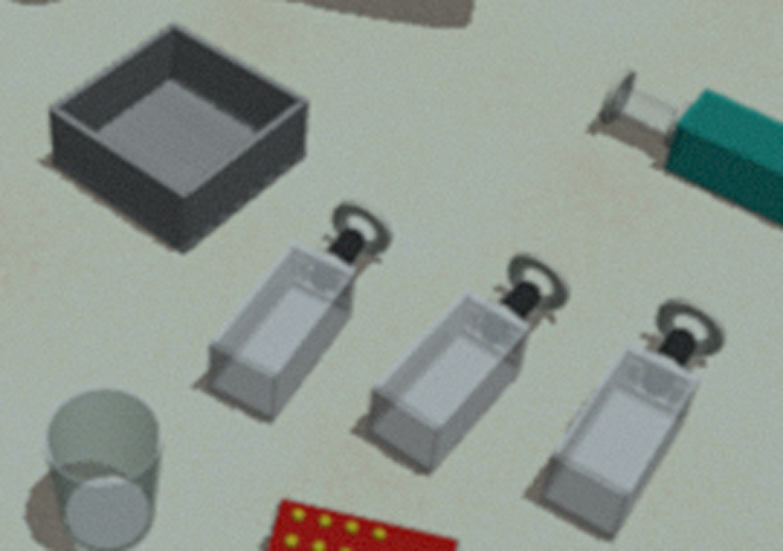

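View pics/t_rack.png

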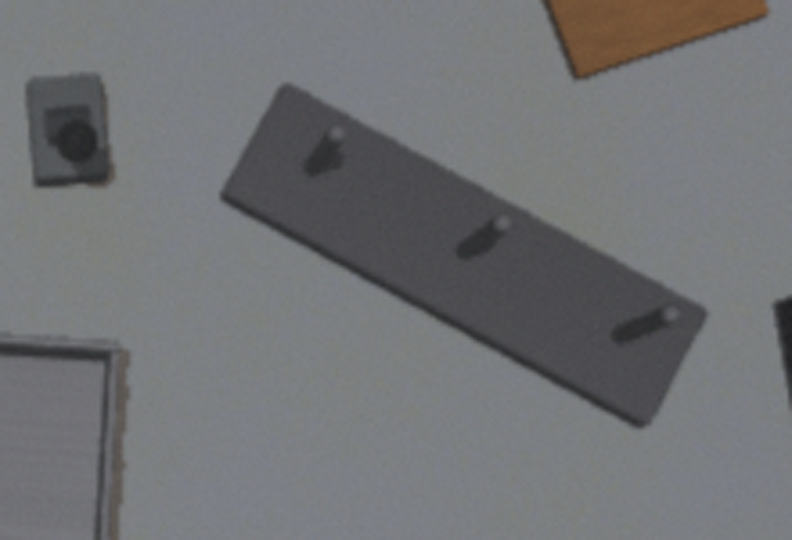

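View pics/s_rack.png

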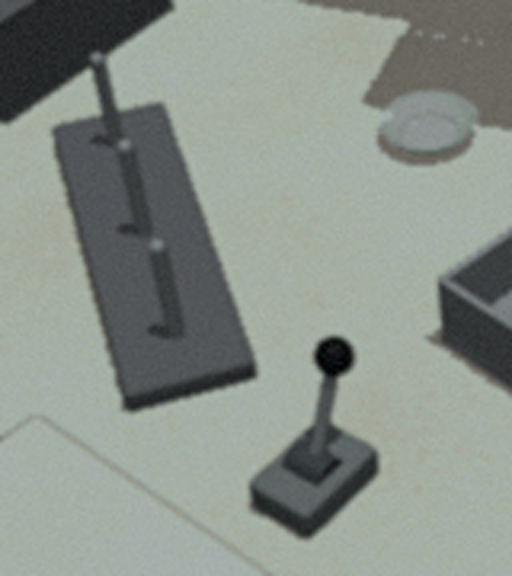

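Run:
```python
from h import *
ct=viewer.camera_params('top');cs=viewer.camera_params('scene')
tb=lambda u,v:(130+u/3.3,130+v/3.3); tr=lambda u,v:(320+u/3.6,120+v/3.6)
sb=lambda u,v:(260+u/2.9,210+v/2.9); sr=lambda u,v:(140+u/3.2,160+v/3.2)
def T(n,a,b):
    p,e=tri([(ct,a),(cs,b)]); print(n,p.round(1),np.round(e,1)); return p
for i,(a,b) in enumerate([((338,131),(155,243)),((502,222),(123,145)),((671,313),(97,58))]): T('tip%d'%i,tr(*a),sr(*b))
for a,b in [((540,268),(183,195)),((738,283),(52,108)),((727,483),(173,25)),((522,468),(308,103))]: T('box',tb(*a),sb(*b))
T('ball',tr(77,140),sr(333,356))
for n,a,b in [('A',(82,478),(690,328)),('B',(229,437),(538,283)),('C',(403,390),(361,229))]: T('rim'+n,tb(*a),sb(*b))
# far top corners of bodies z=50
for n,fl,fr,nl,nr in [('A',(38,246),(105,242),(40,397),(105,400)),('B',(200,206),(266,206),(192,354),(258,360)),('C',(347,160),(413,154),(360,310),(427,306))]:
    print(n,[atz(ct,tb(*q),50)[:2].round(0) for q in (fl,fr,nl,nr)])
```

```text
tip0 [ 628.6 -222.5  100.3] [0.7 0.7]
tip1 [ 569.9 -321.3   98.5] [0.2 0.2]
tip2 [ 510.5 -420.6   97.8] [1.2 1.2]
box [518.2  49.7  56.3] [1.4 1.4]
box [504.4 -86.8  53.7] [2.4 2.4]
box [367.1 -76.5  50. ] [1. 1.]
box [380.6  63.8  52.6] [0.7 0.7]
ball [628.5 -61.7  93.1] [0.7 0.7]
rimA [381.2 377.9  21.1] [0.9 0.9]
rimB [407.3 275.7  19.4] [2.3 2.3]
rimC [438.6 150.8  19.6] [1.2 1.2]
A [array([543., 400.]), array([545., 353.]), array([437., 396.]), array([434., 351.])]
B [array([569., 287.]), array([568., 241.]), array([465., 291.]), array([460., 246.])]
C [array([600., 184.]), array([603., 137.]), array([493., 175.]), array([495., 128.])]
```

Request:
{"fn": "send_rows", "kwargs": {
  "plan": [
    [[-0.035,-0.024,-0.004],[0,0,0.1],1],
    [[-0.07,-0.048,-0.008],[0,0,0.2],1],
    [[-0.105,-0.072,-0.012],[0,0,0.3],1],
    [[-0.14,-0.096,-0.016],[0,0,0.4],1],
    [[-0.703,-0.479,-0.077],[0,0,0.4],1]
  ]
}}

```text
clock: 1.17
eef_pos: [285.2, -370.1, 272.8]
tcp_rot: [-3.141, -0.0, -1.576]
contact_force: [1.0, 0.1, 0.8]
opening: 1.005
```

```bash
cat >> h.py <<'E'
def rel(p,Rt,s=None,n=3):
    """tool-frame shift(m) and rotvec to reach world pos p (mm), rotation matrix Rt"""
    s=s or status.sense(); R0=R(s['tcp_rot'])
    d=R0.T@(np.asarray(p,float)-s['eef_pos'])/1000; r=Ro.from_matrix(R0.T@Rt).as_rotvec()
    return d.round(n).tolist(), r.round(n).tolist()
def st():
    s=status.sense(); print('t%.2f'%s['clock'],'pos',s['eef_pos'].round(1),'rot',s['tcp_rot'].round(3),'F',s['contact_force'].round(1),'op %.2f'%s['opening'],'q',s['qpos'].round(4)); return s
E
python3 - <<'E'
from h import *
s=st(); print(rel([410,260,330],R([np.pi,0,-np.pi/2])))
E
```

```text
t1.17 pos [ 285.2 -370.1  272.8] rot [-3.141 -0.    -1.576] F [1.  0.1 0.8] op 1.00 q [-9.1750e-01  8.2700e-02  1.9358e+00  2.0000e-04  1.1229e+00  6.5840e-01]
([-0.631, -0.122, -0.057], [-0.0, -0.0, -0.005])
```

Request:
{"fn": "send_rows", "kwargs": {
  "plan": [
    [[-0.631,-0.122,-0.057],[0,0,0],1],
    [[-0.631,-0.122,-0.057],[0,0,0],1],
    [[-0.631,-0.122,-0.057],[0,0,0],1],
    [[-0.631,-0.122,-0.057],[0,0,0],1],
    [[-0.631,-0.122,-0.057],[0,0,0],1]
  ]
}}

```text
clock: 1.58
eef_pos: [325.4, -166.6, 291.5]
tcp_rot: [-3.14, -0.0, -1.577]
contact_force: [0.8, 0.3, -0.1]
opening: 0.999
```

Run:
```python
from h import *
s=st(); print(rel([410,260,330],R([np.pi,0,-np.pi/2])))
```

```text
t1.58 pos [ 325.4 -166.6  291.5] rot [-3.14  -0.    -1.577] F [ 0.8  0.3 -0.1] op 1.00 q [-4.7730e-01 -1.1930e-01  2.0890e+00  1.0000e-04  1.1706e+00  1.0993e+00]
([-0.427, -0.082, -0.039], [-0.001, -0.0, -0.006])
```

Request:
{"fn": "send_rows", "kwargs": {
  "plan": [
    [[-0.427,-0.082,-0.039],[0,0,-0.006],1],
    [[-0.427,-0.082,-0.039],[0,0,-0.006],1],
    [[-0.427,-0.082,-0.039],[0,0,-0.006],1],
    [[-0.427,-0.082,-0.039],[0,0,-0.006],1],
    [[-0.427,-0.082,-0.039],[0,0,-0.006],1]
  ]
}}

```text
clock: 2.0
eef_pos: [365.5, 37.4, 310.4]
tcp_rot: [-3.139, -0.0, -1.571]
contact_force: [1.9, -0.9, 0.4]
opening: 0.997
```

Request:
{"fn": "send_rows", "kwargs": {
  "plan": [
    [[-0.222,-0.044,-0.02],[0,0,0],1],
    [[-0.222,-0.044,-0.02],[0,0,0],1],
    [[-0.222,-0.044,-0.02],[0,0,0],1],
    [[-0.222,-0.044,-0.02],[0,0,0],1],
    [[-0.222,-0.044,-0.02],[0,0,0],1]
  ]
}}

```text
clock: 2.42
eef_pos: [405.2, 241.3, 329.0]
tcp_rot: [-3.138, -0.0, -1.57]
contact_force: [1.0, -0.8, 0.2]
opening: 1.0
```

Run:
```python
from h import *
s=st(); c,im=snap('wrist','w1'); c2,_=snap('top','top1'); print(status.sense()['clock'])
np.save('w1cp.npy',c,allow_pickle=True)
```

```text
t2.42 pos [405.2 241.3 329. ] rot [-3.138 -0.    -1.57 ] F [ 1.  -0.8  0.2] op 1.00 q [ 5.3520e-01  3.5800e-02  1.8572e+00 -2.0000e-03  1.2456e+00  2.1059e+00]
2.5167
```

View pics/w1.png

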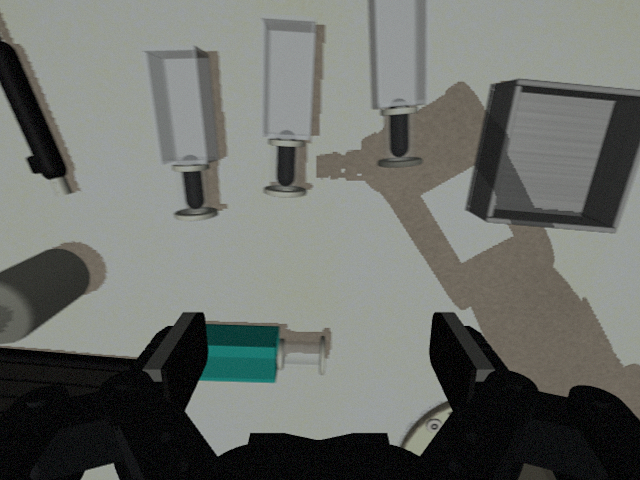

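Run:
```python
from h import *
im=cv2.imread('pics/w1.png')[:,:,::-1]
crop(im,130,0,440,230,2.55,'w1c')
s=st()
```

```text
t2.52 pos [406.5 244.1 329.2] rot [-3.137e+00  2.000e-03 -1.567e+00] F [ 0.6 -0.8 -0.4] op 1.00 q [ 5.3800e-01  3.8900e-02  1.8536e+00 -4.0000e-04  1.2441e+00  2.1047e+00]
```

View pics/w1c.png

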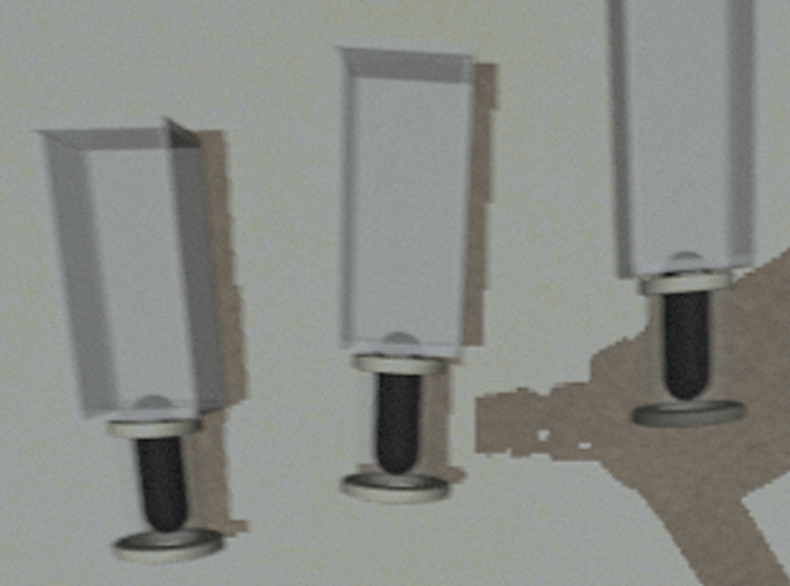

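Run:
```python
from h import *
cw=np.load('w1cp.npy',allow_pickle=True).item(); ct=viewer.camera_params('top')
w=lambda u,v:(130+u/2.55,v/2.55); tb=lambda u,v:(130+u/3.3,130+v/3.3)
for n,a,b in [('A',(168,545),(82,478)),('B',(396,487),(229,437)),('C',(688,413),(403,390))]:
    print(n,'wrist@25',atz(cw,w(*a),25).round(1),'top@25',atz(ct,tb(*b),25).round(1),'tri',[x.round(1) for x in [tri([(cw,w(*a)),(ct,tb(*b))])[0]]])
for n,pts in [('A',[(40,131),(166,120),(82,415),(198,415)]),('B',[(338,47),(473,57),(342,346),(460,355)]),('C',[(610,0),(753,0),(620,276),(752,266)])]:
    print(n,[atz(cw,w(*q),50)[:2].round(0) for q in pts])
```

```text
A wrist@25 [383.2 379.   25. ] top@25 [381.5 375.6  25. ] tri [array([381.5, 380.3,  16.2])]
B wrist@25 [409.1 277.2  25. ] top@25 [408.1 272.2  25. ] tri [array([407.9, 277.1,  11.6])]
C wrist@25 [440.9 152.   25. ] top@25 [438.8 149.   25. ] tri [array([439.8, 150.2,  16. ])]
A [array([546., 403.]), array([549., 356.]), array([442., 400.]), array([442., 354.])]
B [array([573., 292.]), array([570., 243.]), array([469., 295.]), array([466., 249.])]
C [array([588., 194.]), array([588., 143.]), array([495., 187.]), array([499., 136.])]
```

```bash
cat > kin.py <<'E'
import numpy as np
from scipy.optimize import least_squares
from scipy.spatial.transform import Rotation as Ro
Y=lambda a:Ro.from_euler('y',a).as_matrix(); Z=lambda a:Ro.from_euler('z',a).as_matrix()
def fk(q,k):
    a1,d1,L1,a2,L2,L3=k
    R1=Z(q[0]);R2=R1@Y(q[1]);R3=R1@Y(q[1]+q[2]);
    Rt=R3@Z(q[3])@Y(q[4])@Z(q[5])
    p=R1@[a1,0,d1]+R2@[0,0,L1]+R3@[a2,0,L2]+Rt@[0,0,L3]
    return p,Rt@Z(np.pi)
E
python3 - <<'E'
from kin import *
D=[([-1.17137319,.353644641,1.63413835,-2e-6,1.15520769,-.00235],[244.2599,-574.8037,252.562],[-3.14159,.0014,-1.16902]),
([-.9175,.0827,1.9358,.0002,1.1229,.6584],[285.2,-370.1,272.8],[-3.141,0,-1.576]),
([-.4773,-.1193,2.089,.0001,1.1706,1.0993],[325.4,-166.6,291.5],[-3.14,0,-1.577]),
([.5352,.0358,1.8572,-.002,1.2456,2.1059],[405.2,241.3,329],[-3.138,0,-1.57]),
([.538,.0389,1.8536,-.0004,1.2441,2.1047],[406.5,244.1,329.2],[-3.137,.002,-1.567])]
f=lambda k:np.r_[np.concatenate([fk(q,k)[0]-p for q,p,_ in D]), 0.01*(k-[0,350,400,0,380,200])]
r=least_squares(f,[0,350,400,0,380,200]); print(r.x.round(1),[ (fk(q,r.x)[0]-p).round(1) for q,p,_ in D])
for q,p,o in D: print((Ro.from_matrix(fk(q,r.x)[1]).inv()*Ro.from_euler('xyz',o)).as_rotvec().round(3))
E
```

```text
[  1.  248.8 567.7  60.2 494.  273.6] [array([-1.4, -0.6,  0.1]), array([-1.2, -0.9,  0. ]), array([-0.6, -1.3, -0. ]), array([ 0.8, -1.2, -0. ]), array([ 0.7, -1.3, -0.1])]
[ 0. -0. -0.]
[ 0. -0.  0.]
[ 0.    -0.001  0.   ]
[ 0. -0. -0.]
[0. 0. 0.]
```

```bash
cat >> kin.py <<'E'
k0=np.array([1,248.8,567.7,60.2,494,273.6])
lo=np.array([-2.63,-.92,.06,-1.3,0,-3.02]);hi=np.array([2.63,2.1,2.66,4.44,2.69,3.02])
def ik(p,Rt,seed,k=k0):
    def f(q):
        P,R_=fk(q,k); return np.r_[(P-p)/100,Ro.from_matrix(R_.T@Rt).as_rotvec()]
    r=least_squares(f,np.clip(seed,lo+.01,hi-.01),bounds=(lo,hi)); return r.x,np.abs(r.fun).max()
def Rdown(bx):  # tool down, grasp; bottle mouth direction yaw bx (from body to mouth); tool x = mouth rotated +90? 
    pass
def Rhor(yaw,y_up=None):
    # tool z horizontal along yaw; bottle mouth down along tool y*s
    z=np.array([np.cos(yaw),np.sin(yaw),0]);return z
E
python3 - <<'E'
from kin import *
# at grasp: yaw -90: tool x=-Y, y=-X(mouth dir), z=-Z.  => mouth = +tool y.  horizontal: tool y = -Z, z=dir, x=y×z
def Rh(yaw,tilt=0):
    z=np.array([np.cos(yaw),np.sin(yaw),0]);y=np.array([0,0,-1.]);x=np.cross(y,z);return np.c_[x,y,z]
rng=np.random.default_rng(0)
for name,p,yaws in [('box',[440,-12,175],np.radians([-120,-90,-60,-31,0,30,60,90,120,180])),('box+50',[440,-12,230],np.radians([-90,-60,60,90])),('peg0',[628,-222,235],np.radians([-60,-31,0])),('peg1',[570,-321,135],np.radians([-60,-31,0])),('peg2',[510,-420,135],np.radians([-60,-31,-10,0]))]:
  for y in yaws:
    sols=[]
    for t in range(25):
        q,e=ik(np.array(p,float),Rh(y),lo+(hi-lo)*rng.random(6))
        if e<1e-4 and not any(np.abs(q-s).max()<.02 for s in sols): sols.append(q)
    print(name,round(np.degrees(y)),[s.round(2).tolist() for s in sols])
E
```

```text
box -120 [[0.37, 0.83, 1.78, -0.75, 1.98, -1.92]]
box -90 [[0.54, 0.76, 2.02, -1.06, 1.75, -1.88]]
box -60 []
box -31 [[0.56, 0.8, 2.56, 4.25, 1.67, -1.38]]
box 0 []
box 30 [[-0.63, 0.79, 2.54, 1.98, 1.65, -1.74]]
box 60 [[-0.69, 0.73, 2.27, 1.41, 1.59, -1.42]]
box 90 [[-0.58, 0.77, 1.99, 1.03, 1.77, -1.25]]
box 120 [[-0.41, 0.84, 1.76, 0.72, 2.0, -1.22]]
box 180 [[-0.02, 0.91, 1.55, -0.02, 2.25, -1.58]]
box+50 -90 [[0.54, 0.65, 2.03, -1.08, 1.8, -1.97]]
box+50 -60 []
box+50 60 [[-0.69, 0.59, 2.28, 1.41, 1.62, -1.3]]
box+50 90 [[-0.58, 0.66, 2.0, 1.05, 1.82, -1.16]]
peg0 -60 [[0.03, 0.63, 2.07, 4.26, 1.37, -1.96]]
peg0 -31 [[-0.2, 0.58, 2.26, 3.49, 1.28, -1.67]]
peg0 0 [[-0.56, 0.59, 2.23, 2.56, 1.29, -1.39]]
peg1 -60 [[-0.19, 0.83, 2.15, 4.0, 1.46, -1.7]]
peg1 -31 [[-0.49, 0.83, 2.27, 3.19, 1.53, -1.57]]
peg1 0 [[-0.83, 0.83, 2.16, 2.31, 1.47, -1.46]]
peg2 -60 [[-0.46, 0.83, 2.2, 3.74, 1.48, -1.63]]
peg2 -31 [[-0.79, 0.83, 2.25, 2.89, 1.51, -1.55]]
peg2 -10 [[-1.0, 0.83, 2.14, 2.31, 1.46, -1.45]]
peg2 0 [[-1.06, 0.84, 2.06, 2.07, 1.45, -1.36]]
```

```bash
cat >> h.py <<'E'
def Rd(deg): return R([np.pi,0,np.radians(deg)])
E
python3 - <<'E'
from h import *
s=st(); print(rel([545,156,240],Rd(-86)))
E
```

```text
t2.52 pos [406.5 244.1 329.2] rot [-3.137e+00  2.000e-03 -1.567e+00] F [ 0.6 -0.8 -0.4] op 1.00 q [ 5.3800e-01  3.8900e-02  1.8536e+00 -4.0000e-04  1.2441e+00  2.1047e+00]
([0.089, -0.138, 0.09], [-0.005, 0.002, -0.066])
```

Request:
{"fn": "send_rows", "kwargs": {
  "plan": [
    [[0.089,-0.138,0.09],[-0.005,0.002,-0.066],1],
    [[0.089,-0.138,0.09],[-0.005,0.002,-0.066],1],
    [[0.089,-0.138,0.09],[-0.005,0.002,-0.066],1],
    [[0.089,-0.138,0.09],[-0.005,0.002,-0.066],1],
    [[0.089,-0.138,0.09],[-0.005,0.002,-0.066],1]
  ]
}}

```text
clock: 2.93
eef_pos: [547.2, 153.2, 237.2]
tcp_rot: [3.14, -0.001, -1.502]
contact_force: [-0.8, 0.1, -0.0]
opening: 1.002
```

Run:
```python
from h import *
viewer.grab_frame('top')
s=st(); c,im=snap('wrist','w2'); np.save('w2cp.npy',c,allow_pickle=True); print(c['xyz'])
```

```text
t2.98 pos [547.9 152.5 236.2] rot [ 3.139e+00 -2.000e-03 -1.503e+00] F [ 1.4 -1.5  0.1] op 1.00 q [ 2.6960e-01  2.8480e-01  1.7712e+00 -1.4000e-03  1.0883e+00  1.7728e+00]
[625.4491597  157.53242945 357.01391649]
```

View pics/w2.png

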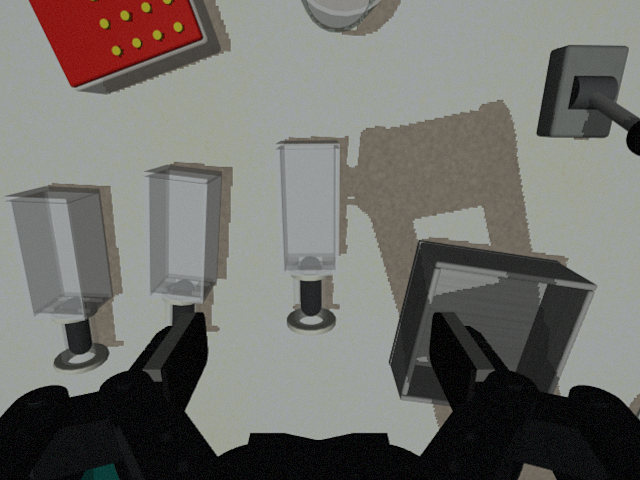

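Run:
```python
from h import *
c=np.load('w2cp.npy',allow_pickle=True).item()
im=cv2.imread('pics/w2.png')[:,:,::-1]; crop(im,140,120,380,350,2.6,'w2c')
for n,uv,z in [('fl',(278,142),50),('fr',(340,143),50),('nl',(284,273),50),('nr',(338,270),50),('rim',(311,321),25),('B fl',(147,170),50),('B fr',(221,176),50),('A fl',(10,195),50),('Bnl',(151,296),50)]: print(n,atz(c,uv,z).round(1))
```

```text
fl [606.9 186.7  50. ]
fr [609.4 138.9  50. ]
nl [498.2 177.6  50. ]
nr [504.1 131.6  50. ]
rim [439.6 151.2  25. ]
B fl [578.5 289.1  50. ]
B fr [577.7 230.9  50. ]
A fl [551.  400.2  50. ]
Bnl [468.7 292.9  50. ]
```

View pics/w2c.png

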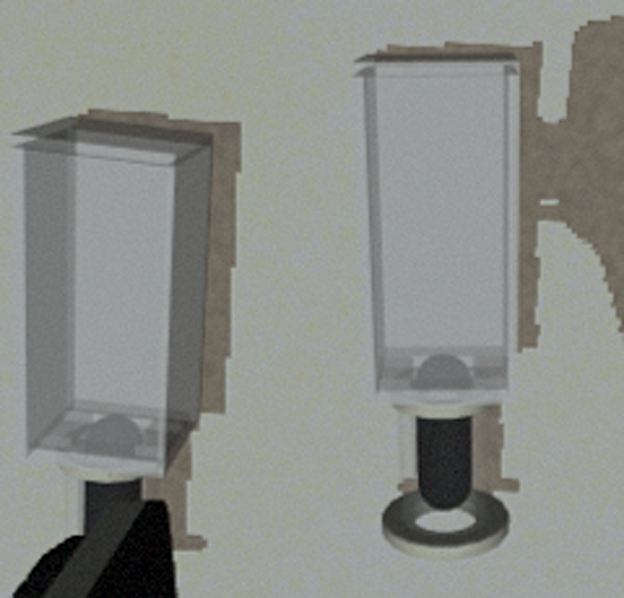

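Run:
```python
from h import *
s=st(); print(rel([554,158.6,100],Rd(-86.3)),rel([554,158.6,31],Rd(-86.3)))
```

```text
t3.03 pos [546.2 153.7 237.4] rot [ 3.138e+00 -1.000e-03 -1.503e+00] F [0.3 0.3 0.8] op 1.00 q [ 2.7190e-01  2.8180e-01  1.7724e+00 -4.0000e-04  1.0907e+00  1.7753e+00]
([-0.005, -0.009, 0.137], [0.003, -0.001, 0.003]) ([-0.005, -0.009, 0.206], [0.003, -0.001, 0.003])
```

Request:
{"fn": "send_rows", "kwargs": {
  "plan": [
    [[-0.005,-0.009,0.04],[0.003,-0.001,0.003],1],
    [[-0.005,-0.009,0.08],[0.003,-0.001,0.003],1],
    [[-0.005,-0.009,0.12],[0.003,-0.001,0.003],1],
    [[-0.005,-0.009,0.15],[0.003,-0.001,0.003],1],
    [[-0.005,-0.009,0.17],[0.003,-0.001,0.003],1]
  ]
}}

```text
clock: 3.45
eef_pos: [552.0, 159.0, 65.1]
tcp_rot: [3.138, -0.001, -1.506]
contact_force: [-0.2, -0.8, 0.3]
opening: 1.001
```

Run:
```python
from h import *
s=st(); print(rel([554,158.6,31],Rd(-86.3)))
```

```text
t3.45 pos [552.  159.   65.1] rot [ 3.138e+00 -1.000e-03 -1.506e+00] F [-0.2 -0.8  0.3] op 1.00 q [2.7770e-01 5.1850e-01 1.8734e+00 2.0000e-04 7.5320e-01 1.7836e+00]
([0.0, -0.002, 0.034], [0.003, -0.001, 0.0])
```

Request:
{"fn": "send_rows", "kwargs": {
  "plan": [
    [[0,-0.002,0.02],[0,0,0],1],
    [[0,-0.002,0.033],[0,0,0],1],
    [[0,-0.002,0.033],[0,0,0],0.3],
    [[0,-0.002,0.033],[0,0,0],-0.5],
    [[0,-0.002,0.033],[0,0,0],-1]
  ],
  "squeeze": 60
}}

```text
clock: 3.87
eef_pos: [554.7, 159.5, 33.6]
tcp_rot: [3.14, -0.0, -1.506]
contact_force: [0.8, 2.7, 0.6]
opening: 0.606
```

Request:
{"fn": "send_rows", "kwargs": {
  "plan": [
    [[0,0,0],[0,0,0],-1],
    [[0,0,0],[0,0,0],-1],
    [[0,0,0],[0,0,0],-1],
    [[0,0,0],[0,0,0],-1],
    [[0,0,-0.01],[0,0,0],-1]
  ]
}}

```text
clock: 4.28
eef_pos: [553.5, 159.2, 42.6]
tcp_rot: [3.137, -0.001, -1.506]
contact_force: [-0.6, -0.0, -2.2]
opening: 0.574
```

Run:
```python
from h import *
s=st()
```

```text
t4.28 pos [553.5 159.2  42.6] rot [ 3.137e+00 -1.000e-03 -1.506e+00] F [-0.6 -0.  -2.2] op 0.57 q [2.7730e-01 5.5590e-01 1.8766e+00 4.0000e-04 7.1330e-01 1.7830e+00]
```

```bash
cat >> kin.py <<'E'
def Rh(yaw):
    z=np.array([np.cos(yaw),np.sin(yaw),0]);y=np.array([0,0,-1.]);x=np.cross(y,z);return np.c_[x,y,z]
RIM=np.array([0,114.5,8.6])
E
python3 - <<'E'
from h import *
c=np.load('w2cp.npy',allow_pickle=True).item()
im=cv2.imread('pics/w2.png')[:,:,::-1]; crop(im,380,220,620,420,3.2,'w2b')
P=[atz(c,uv,60) for uv in [(420,241),(594,288),(406,400)]]
print([p.round(1) for p in P])
E
```

```text
[array([537.6,  68.3,  60. ]), array([506.2, -84.3,  60. ]), array([382.5,  58.3,  60. ])]
```

View pics/w2b.png

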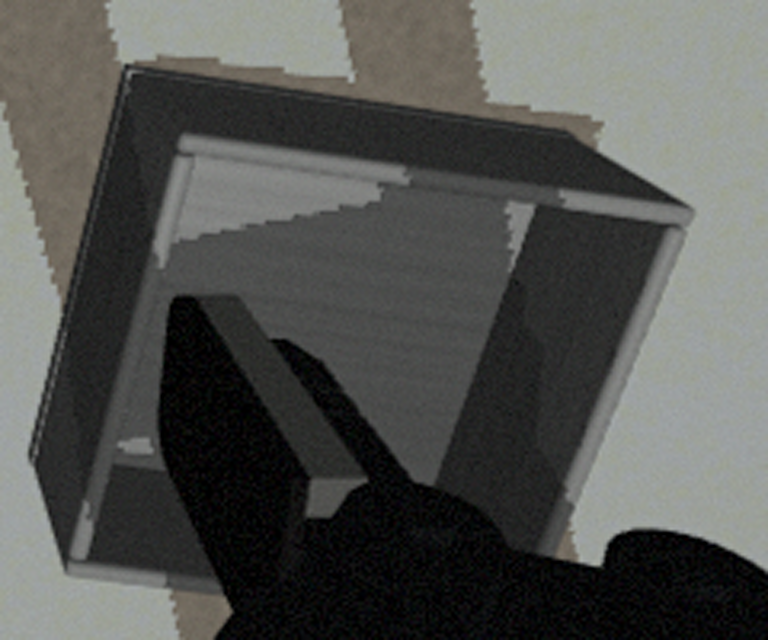

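```bash
cat > plan.py <<'E'
from h import *
import kin
def path(q0,q1,n): return [q0+(q1-q0)*(i+1)/n for i in range(n)]
def jrows(qt,nmax,jaw,sp=0.115,rnd=3):
    """rows along joint-space line from current q to qt; each row <= sp rad rotation / 38mm"""
    s=status.sense(); q0=s['qpos']; p0,R0=kin.fk(q0,kin.k0)
    pt,Rt=kin.fk(qt,kin.k0)
    # find n by sampling
    S=[kin.fk(q0+(qt-q0)*t,kin.k0) for t in np.linspace(0,1,201)]
    cum=[0.]
    for a,b in zip(S,S[1:]):
        cum.append(cum[-1]+max(np.linalg.norm(Ro.from_matrix(a[1].T@b[1]).as_rotvec())/sp,np.linalg.norm(b[0]-a[0])/38))
    dq=np.abs(qt-q0)/ (0.6*np.array([2.22,2.22,2.79,3.14,3.14,3.14])/12)
    n=max(cum[-1],dq.max()); cum=np.array(cum)
    out=[]
    for i in range(1,6):
        c=min(i*cum[-1]/n,cum[-1]); t=np.interp(c,cum,np.linspace(0,1,201)); q=q0+(qt-q0)*t
        p,Rr=kin.fk(q,kin.k0); d=R0.T@(p-p0)/1000; r=Ro.from_matrix(R0.T@Rr).as_rotvec()
        out.append([d.round(rnd).tolist(),r.round(rnd).tolist(),jaw])
    print('rows needed %.1f'%n); print(out)
E
python3 - <<'E'
from plan import *
c=np.load('w2cp.npy',allow_pickle=True).item()
P=[atz(c,uv,60) for uv in [(436.2,262.2),(596,286.3),(401.3,399)]]
print([p.round(1) for p in P], np.linalg.norm(P[0]-P[1]),np.linalg.norm(P[0]-P[2]))
print('center',((P[1]+P[2])/2).round(1),'yaw',np.degrees(np.arctan2(*(P[0]-P[2])[1::-1])),np.degrees(np.arctan2(-(P[0]-P[1])[0],(P[0]-P[1])[1])))
s=status.sense();q0=s['qpos']
ctr=((P[1]+P[2])/2)
for yaw in (84,70,60):
    Rb=kin.Rh(np.radians(yaw)); rim=np.array([395,-7,110.]); p=rim-Rb@kin.RIM
    qb,e=kin.ik(p,Rb,np.array([-.58,.66,2.,1.05,1.8,-1.2])); print(yaw,p.round(1),qb.round(3),e)
ql,e=kin.ik(np.array([480,120,330.]),Rd(-86.3),q0); print('lift',ql.round(3),e)
for t in np.linspace(0,1,9):
    q=ql+(qb-ql)*t; p,Rr=kin.fk(q,kin.k0); print(t,p.round(0),'rim',(p+Rr@kin.RIM).round(0),'tz',Rr[:,2].round(2),'wrist',(p-Rr[:,2]*273).round(0))
E
```

```text
[array([520.3,  52.3,  60. ]), array([507.9, -85.5,  60. ]), array([383.4,  62.9,  60. ])] 138.38128580539637 137.37238488321958
center [445.6 -11.3  60. ] yaw -4.419795940293786 -5.160427233500117
84 [394.1 -15.6 224.5] [-0.667  0.636  2.126  1.041  1.77  -1.245] 2.2737367544323206e-15
70 [392.1 -15.1 224.5] [-0.739  0.605  2.254  1.195  1.677 -1.308] 3.298960497780057e-10
60 [390.7 -14.4 224.5] [-0.78   0.59   2.349  1.319  1.622 -1.375] 8.75611458999479e-14
lift [0.245 0.076 1.812 0.    1.254 1.751] 4.2101726967714714e-15
0.0 [480. 120. 330.] rim [366. 113. 321.] tz [-0. -0. -1.] wrist [480. 120. 603.]
0.125 [445.  96. 276.] rim [334.  65. 285.] tz [-0.19  0.14 -0.97] wrist [496.  58. 542.]
0.25 [410.  82. 239.] rim [308.  31. 248.] tz [-0.32  0.32 -0.89] wrist [496.  -5. 483.]
0.375 [383.  75. 217.] rim [287.  13. 208.] tz [-0.36  0.52 -0.77] wrist [482. -67. 428.]
0.5 [367.  72. 207.] rim [276.  12. 170.] tz [-0.32  0.72 -0.62] wrist [ 453. -124.  376.]
0.625 [362.  66. 206.] rim [281.  22. 138.] tz [-0.19  0.87 -0.45] wrist [ 414. -172.  330.]
0.75 [368.  51. 211.] rim [305.  33. 117.] tz [ 0.01  0.96 -0.28] wrist [ 365. -210.  288.]
0.875 [379.  25. 218.] rim [347.  28. 108.] tz [ 0.25  0.96 -0.13] wrist [ 311. -237.  253.]
1.0 [391. -14. 224.] rim [395.  -7. 110.] tz [ 0.5   0.87 -0.  ] wrist [ 254. -251.  224.]
```

Run:
```python
from plan import *
Rb=kin.Rh(np.radians(80)); p=np.array([398,-7.5,120.])-Rb@kin.RIM
qb,e=kin.ik(p,Rb,np.array([-.58,.66,2.,1.05,1.8,-1.2])); print(qb.round(4),e,p)
np.save('qb.npy',qb)
print(rel([480,120,330],Rd(-86.3)))
```

```text
[-0.6855  0.6051  2.1574  1.0906  1.7528 -1.2363] 1.9718918180800586e-14 [396.50662567 -15.96934668 234.5       ]
([0.035, 0.077, -0.287], [0.004, -0.001, 0.0])
```

Request:
{"fn": "send_rows", "kwargs": {
  "plan": [
    [[0.0,0.0,-0.04],[0,0,0],-1],
    [[0.005,0.01,-0.08],[0,0,0],-1],
    [[0.01,0.02,-0.12],[0,0,0],-1],
    [[0.02,0.04,-0.155],[0,0,0],-1],
    [[0.035,0.077,-0.287],[0,0,0],-1]
  ]
}}

```text
clock: 4.7
eef_pos: [502.4, 130.5, 239.3]
tcp_rot: [3.135, -0.001, -1.506]
contact_force: [0.6, 0.8, -2.6]
opening: 0.58
```

Run:
```python
from plan import *
s=st(); print(rel([480,120,330],Rd(-86.3))); snap('wrist','w3')
```

```text
t4.70 pos [502.4 130.5 239.3] rot [ 3.135e+00 -1.000e-03 -1.506e+00] F [ 0.6  0.8 -2.6] op 0.58 q [ 2.5130e-01  2.0660e-01  1.8684e+00 -1.0000e-04  1.0729e+00  1.7573e+00]
([0.009, 0.024, -0.091], [0.006, -0.001, 0.0])
```

View pics/w3.png

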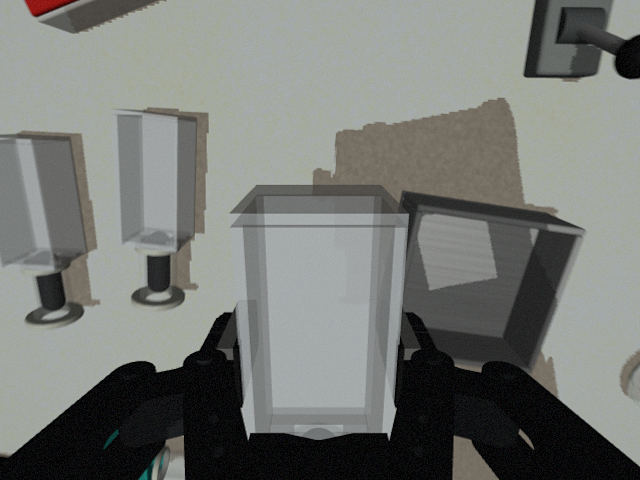

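Request:
{"fn": "send_rows", "kwargs": {
  "plan": [
    [[0.004,0.01,-0.04],[0,0,0],-1],
    [[0.009,0.024,-0.08],[0,0,0],-1],
    [[0.009,0.024,-0.11],[0,0,0],-1],
    [[0.009,0.024,-0.12],[0,0,0],-1],
    [[0.009,0.024,-0.12],[0,0,0],-1]
  ]
}}

```text
clock: 5.17
eef_pos: [481.9, 120.5, 371.3]
tcp_rot: [-3.132, 0.002, -1.506]
contact_force: [0.3, -0.3, -2.7]
opening: 0.577
```

Run:
```python
from plan import *
s=st(); jrows(np.load('qb.npy'),5,-1)
```

```text
t5.17 pos [481.9 120.5 371.3] rot [-3.132e+00  2.000e-03 -1.506e+00] F [ 0.3 -0.3 -2.7] op 0.58 q [ 2.4200e-01  4.5000e-02  1.7555e+00 -1.0000e-04  1.3312e+00  1.7483e+00]
rows needed 23.5
[[[0.009, 0.009, 0.021], [-0.068, -0.043, -0.082], -1], [[0.017, 0.019, 0.04], [-0.128, -0.097, -0.164], -1], [[0.025, 0.03, 0.057], [-0.178, -0.163, -0.243], -1], [[0.031, 0.04, 0.072], [-0.217, -0.238, -0.321], -1], [[0.037, 0.05, 0.086], [-0.243, -0.322, -0.396], -1]]
```

Request:
{"fn": "send_rows", "kwargs": {
  "plan": [
    [[0.009,0.009,0.021],[-0.068,-0.043,-0.082],-1],
    [[0.017,0.019,0.04],[-0.128,-0.097,-0.164],-1],
    [[0.025,0.03,0.057],[-0.178,-0.163,-0.243],-1],
    [[0.031,0.04,0.072],[-0.217,-0.238,-0.321],-1],
    [[0.037,0.05,0.086],[-0.243,-0.322,-0.396],-1]
  ]
}}

```text
clock: 5.58
eef_pos: [434.0, 80.4, 282.5]
tcp_rot: [2.969, 0.363, -1.131]
contact_force: [-0.1, -0.2, -3.0]
opening: 0.579
```

Run:
```python
from plan import *
s=st(); print(kin.fk(s['qpos'],kin.k0)[0].round(1)); jrows(np.load('qb.npy'),5,-1)
```

```text
t5.58 pos [434.   80.4 282.5] rot [ 2.969  0.363 -1.131] F [-0.1 -0.2 -3. ] op 0.58 q [1.4000e-03 2.0370e-01 1.8286e+00 2.4900e-01 1.4320e+00 1.0262e+00]
[448.2  67.4 278.9]
rows needed 18.4
[[[0.004, 0.009, 0.013], [-0.006, -0.082, -0.081], -1], [[0.007, 0.018, 0.024], [0.003, -0.164, -0.16], -1], [[0.009, 0.025, 0.034], [0.025, -0.245, -0.239], -1], [[0.011, 0.032, 0.042], [0.062, -0.322, -0.316], -1], [[0.013, 0.039, 0.049], [0.111, -0.395, -0.39], -1]]
```

```bash
cat > fit.py <<'E'
from kin import *
import json,sys
D=[([-1.17137319,.353644641,1.63413835,-2e-6,1.15520769,-.00235],[244.2599,-574.8037,252.562]),
([-.9175,.0827,1.9358,.0002,1.1229,.6584],[285.2,-370.1,272.8]),
([-.4773,-.1193,2.089,.0001,1.1706,1.0993],[325.4,-166.6,291.5]),
([.5352,.0358,1.8572,-.002,1.2456,2.1059],[405.2,241.3,329]),
([.2773,.5559,1.8766,.0004,.7133,1.7830],[553.5,159.2,42.6]),
([.2420,.0450,1.7555,-.0001,1.3312,1.7483],[481.9,120.5,371.3]),
([.0014,.2037,1.8286,.249,1.432,1.0262],[434,80.4,282.5])]
f=lambda k:np.r_[np.concatenate([fk(q,k)[0]-p for q,p in D])]
r=least_squares(f,k0); print(r.x.round(1)); print(np.array([(fk(q,r.x)[0]-p).round(1) for q,p in D]))
E
python3 fit.py
```

```text
[1.000e-01 2.964e+02 5.683e+02 5.850e+01 4.943e+02 3.233e+02]
[[-1.3 -0.7 -0. ]
 [-1.1 -1.  -0.1]
 [-0.6 -1.3 -0.1]
 [ 0.9 -1.2  0. ]
 [ 0.5 -1.4 -0. ]
 [ 0.5 -1.5  0. ]
 [-0.7 -0.9  0.2]]
```

```bash
sed -i 's/^k0=.*/k0=np.array([0.1,296.4,568.3,58.5,494.3,323.3])/; s/R1@\[a1,0,d1\]/R1@[a1,1.45,d1]/' kin.py; python3 fit.py | head -3
python3 - <<'E'
from plan import *
s=st();q0=s['qpos']
for yaw in (85,80,70,60):
    Rb=kin.Rh(np.radians(yaw)); p=np.array([398,-7.5,120.])-Rb@kin.RIM
    qb,e=kin.ik(p,Rb,np.array([-.68,.6,2.15,1.1,1.75,-1.2])); print(yaw,qb.round(3),e)
    if yaw==80: np.save('qb.npy',qb); Q=qb
for t in np.linspace(0,1,7):
    q=q0+(Q-q0)*t; p,Rr=kin.fk(q,kin.k0); print(t,p.round(0),'rim',(p+Rr@kin.RIM).round(0),'tz',Rr[:,2].round(2),'wrist',(p-Rr[:,2]*323).round(0))
for n,P in (('0',(628.6,-222.5)),('1',(570,-321.3)),('2',(510.5,-420.6))):
  for yaw in (-45,-31,-15,0):
   for z in (21,120):
    Rb=kin.Rh(np.radians(yaw)); p=np.array([*P,z])-Rb@kin.RIM
    q,e=kin.ik(p,Rb,np.array([-.6,.8,2.2,2.9,1.5,-1.5])); print('peg',n,yaw,z,q.round(2),round(e,5))
jrows(Q,5,-1)
E
```

```text
[  0.  294.1 568.1  58.5 494.3 320.8]
[[-0.  -0.   0. ]
 [-0.  -0.  -0.1]
t5.58 pos [434.   80.4 282.5] rot [ 2.969  0.363 -1.131] F [-0.1 -0.2 -3. ] op 0.58 q [1.4000e-03 2.0370e-01 1.8286e+00 2.4900e-01 1.4320e+00 1.0262e+00]
85 [-0.745  0.736  2.047  0.945  1.787 -1.282] 4.3846277891647873e-10
80 [-0.78   0.724  2.096  0.99   1.751 -1.304] 2.154119566403354e-10
70 [-0.847  0.706  2.199  1.085  1.683 -1.362] 4.1286942859283635e-09
60 [-0.908  0.697  2.306  1.19   1.623 -1.442] 7.222419391561338e-13
0.0 [433.  81. 283.] rim [332.  29. 293.] tz [-0.3   0.24 -0.92] wrist [532.   2. 580.]
0.16666666666666666 [407.  67. 252.] rim [316.  -2. 251.] tz [-0.4   0.42 -0.82] wrist [536. -68. 516.]
0.3333333333333333 [388.  58. 234.] rim [305. -16. 206.] tz [-0.42  0.6  -0.68] wrist [ 523. -137.  453.]
0.5 [378.  49. 226.] rim [304. -14. 166.] tz [-0.36  0.78 -0.52] wrist [ 495. -201.  393.]
0.6666666666666666 [378.  37. 225.] rim [318.  -3. 136.] tz [-0.23  0.91 -0.34] wrist [ 453. -257.  336.]
0.8333333333333333 [385.  16. 229.] rim [351.   5. 120.] tz [-0.05  0.98 -0.17] wrist [ 401. -302. 
[... 1002 characters left out ...]
8  2.33  3.33  1.73 -1.54] 0.0
peg 2 -45 120 [-0.6   0.7   2.39  3.33  1.52 -1.58] 0.0
peg 2 -31 21 [-0.84  0.98  2.32  2.84  1.72 -1.62] 0.0
peg 2 -31 120 [-0.84  0.7   2.38  2.84  1.51 -1.55] 0.0
peg 2 -15 21 [-1.06  0.95  2.23  2.34  1.6  -1.6 ] 0.0
peg 2 -15 120 [-1.06  0.7   2.29  2.34  1.46 -1.46] 0.0
peg 2 0 21 [-1.17  0.94  2.09  1.97  1.53 -1.46] 0.0
peg 2 0 120 [-1.17  0.72  2.14  1.95  1.46 -1.31] 0.0
rows needed 18.5
[[[0.006, 0.01, 0.014], [-0.01, -0.081, -0.081], -1], [[0.01, 0.018, 0.025], [-0.004, -0.163, -0.161], -1], [[0.013, 0.026, 0.035], [0.016, -0.245, -0.24], -1], [[0.016, 0.033, 0.044], [0.051, -0.323, -0.316], -1], [[0.018, 0.039, 0.05], [0.099, -0.396, -0.391], -1]]
```

Request:
{"fn": "send_rows", "kwargs": {
  "plan": [
    [[0.006,0.01,0.014],[-0.01,-0.081,-0.081],-1],
    [[0.01,0.018,0.025],[-0.004,-0.163,-0.161],-1],
    [[0.013,0.026,0.035],[0.016,-0.245,-0.24],-1],
    [[0.016,0.033,0.044],[0.051,-0.323,-0.316],-1],
    [[0.018,0.039,0.05],[0.099,-0.396,-0.391],-1]
  ]
}}

```text
clock: 6.0
eef_pos: [391.0, 58.8, 234.2]
tcp_rot: [-2.952, 0.769, -0.664]
contact_force: [-0.3, 0.2, -2.0]
opening: 0.577
```

```bash
sed -i 's/^k0=.*/k0=np.array([0,294.1,568.1,58.5,494.3,320.8])/' kin.py
python3 - <<'E'
from plan import *
Rb=kin.Rh(np.radians(80)); p=np.array([398,-7.5,120.])-Rb@kin.RIM
qb,e=kin.ik(p,Rb,np.array([-.68,.6,2.15,1.1,1.75,-1.2])); np.save('qb.npy',qb)
s=st(); print(kin.fk(s['qpos'],kin.k0)[0].round(1)); jrows(qb,5,-1)
E
```

```text
t6.00 pos [391.   58.8 234.2] rot [-2.952  0.769 -0.664] F [-0.3  0.2 -2. ] op 0.58 q [-0.2338  0.3629  1.9119  0.474   1.5272  0.3209]
[390.9  58.8 234.2]
rows needed 13.5
[[[0.001, 0.006, 0.004], [0.058, -0.058, -0.08], -1], [[0.002, 0.011, 0.006], [0.125, -0.107, -0.16], -1], [[0.003, 0.015, 0.007], [0.199, -0.145, -0.239], -1], [[0.005, 0.019, 0.007], [0.279, -0.172, -0.317], -1], [[0.006, 0.022, 0.005], [0.364, -0.188, -0.393], -1]]
```

FK now matches to a millimetre.

Request:
{"fn": "send_rows", "kwargs": {
  "plan": [
    [[0.001,0.006,0.004],[0.058,-0.058,-0.08],-1],
    [[0.002,0.011,0.006],[0.125,-0.107,-0.16],-1],
    [[0.003,0.015,0.007],[0.199,-0.145,-0.239],-1],
    [[0.005,0.019,0.007],[0.279,-0.172,-0.317],-1],
    [[0.006,0.022,0.005],[0.364,-0.188,-0.393],-1]
  ]
}}

```text
clock: 6.42
eef_pos: [375.9, 43.8, 221.9]
tcp_rot: [-2.175, 0.711, -0.076]
contact_force: [-0.7, -0.1, -1.7]
opening: 0.576
```

Run:
```python
from plan import *
s=st(); jrows(np.load('qb.npy'),5,-1)
```

```text
t6.42 pos [375.9  43.8 221.9] rot [-2.175  0.711 -0.076] F [-0.7 -0.1 -1.7] op 0.58 q [-0.4514  0.5082  1.9891  0.6815  1.615  -0.3303]
rows needed 8.5
[[[0.0, 0.002, -0.004], [0.081, -0.002, -0.081], -1], [[0.001, 0.003, -0.009], [0.162, 0.008, -0.163], -1], [[0.002, 0.004, -0.015], [0.241, 0.028, -0.243], -1], [[0.003, 0.004, -0.021], [0.318, 0.058, -0.323], -1], [[0.004, 0.005, -0.029], [0.392, 0.099, -0.402], -1]]
```

Request:
{"fn": "send_rows", "kwargs": {
  "plan": [
    [[0.0,0.002,-0.004],[0.081,-0.002,-0.081],-1],
    [[0.001,0.003,-0.009],[0.162,0.008,-0.163],-1],
    [[0.002,0.004,-0.015],[0.241,0.028,-0.243],-1],
    [[0.003,0.004,-0.021],[0.318,0.058,-0.323],-1],
    [[0.004,0.005,-0.029],[0.392,0.099,-0.402],-1]
  ]
}}

```text
clock: 6.83
eef_pos: [384.5, 16.4, 227.3]
tcp_rot: [-1.741, 0.302, -0.009]
contact_force: [0.2, 1.4, -1.5]
opening: 0.58
```

Run:
```python
from plan import *
s=st(); jrows(np.load('qb.npy'),5,-1); snap('top','top2')
```

```text
t6.83 pos [384.5  16.4 227.3] rot [-1.741  0.302 -0.009] F [ 0.2  1.4 -1.5] op 0.58 q [-0.6488  0.6377  2.0591  0.8736  1.6959 -0.9238]
rows needed 3.4
[[[0.003, -0.002, -0.009], [0.064, 0.047, -0.084], -1], [[0.006, -0.003, -0.018], [0.122, 0.101, -0.167], -1], [[0.008, -0.004, -0.029], [0.173, 0.161, -0.25], -1], [[0.01, -0.005, -0.034], [0.193, 0.189, -0.287], -1], [[0.01, -0.005, -0.034], [0.193, 0.189, -0.287], -1]]
```

View pics/top2.png

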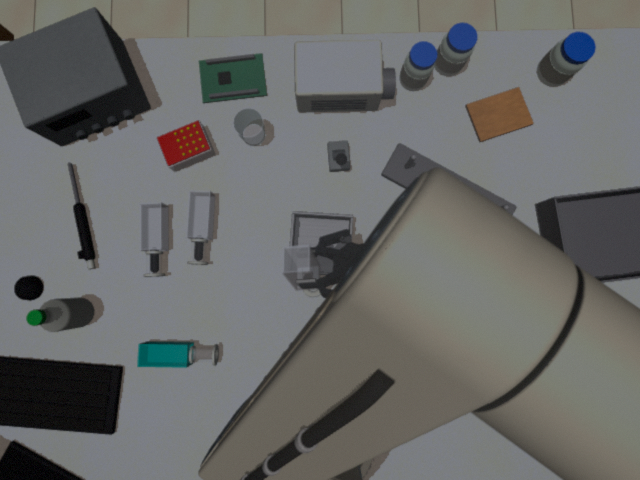

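Request:
{"fn": "send_rows", "kwargs": {
  "plan": [
    [[0.003,-0.002,-0.009],[0.064,0.047,-0.084],-1],
    [[0.006,-0.003,-0.018],[0.122,0.101,-0.167],-1],
    [[0.008,-0.004,-0.029],[0.173,0.161,-0.25],-1],
    [[0.01,-0.005,-0.034],[0.193,0.189,-0.287],-1],
    [[0.01,-0.005,-0.034],[0.193,0.189,-0.287],-1]
  ]
}}

```text
clock: 7.3
eef_pos: [395.8, -17.2, 232.8]
tcp_rot: [-1.565, -0.001, -0.18]
contact_force: [0.2, 0.7, -2.5]
opening: 0.575
```

Run:
```python
from plan import *
s=st(); snap('top','top3'); c,im=snap('wrist','w4'); np.save('w4cp.npy',c,allow_pickle=True);c,im=snap('scene','sc4'); crop(im,220,150,420,300,4,'sc4c')
s=st();print(s['eef_pos']+R(s['tcp_rot'])@kin.RIM, R(s['tcp_rot']).round(3))
```

```text
t7.30 pos [395.8 -17.2 232.8] rot [-1.565e+00 -1.000e-03 -1.800e-01] F [ 0.2  0.7 -2.5] op 0.58 q [-0.7802  0.7256  2.1008  0.9955  1.7524 -1.3083]
t7.45 pos [396.1 -16.6 233.6] rot [-1.567e+00 -1.000e-03 -1.760e-01] F [ 0.1 -1.  -2.1] op 0.58 q [-0.7773  0.7228  2.0995  0.9946  1.7529 -1.3053]
[397.78355717  -7.75981597 119.10272115] [[ 0.985  0.001  0.175]
 [-0.175  0.004  0.985]
 [ 0.001 -1.     0.004]]
```

View pics/w4.png

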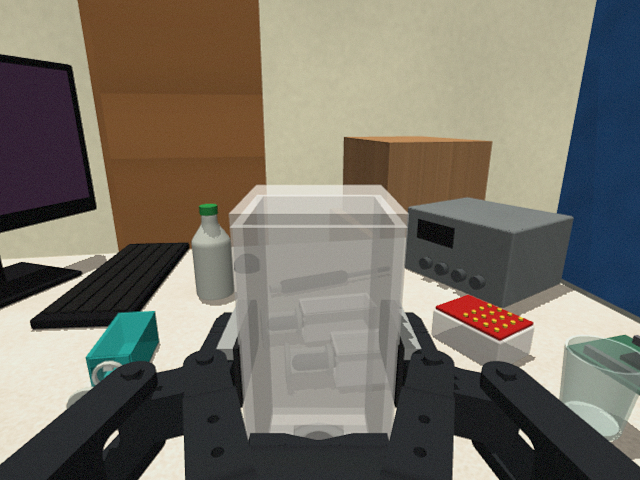

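View pics/sc4c.png

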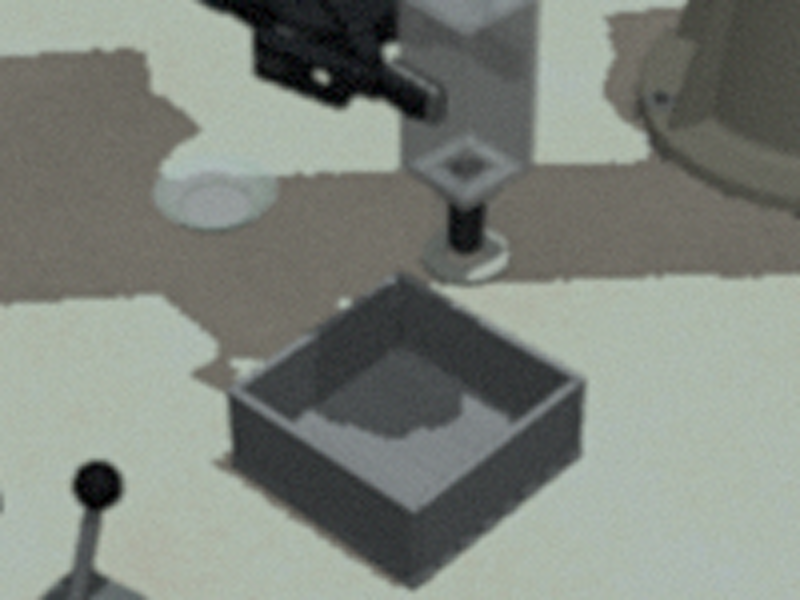

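Run:
```python
from plan import *
cs=viewer.camera_params('scene')
f=lambda P:(proj(cs,P)-[220,150])*4
print(f([[397.8,-7.8,122]]))
cx,cy,a=445,-11.5,np.radians(-5)
Rz=np.array([[np.cos(a),-np.sin(a)],[np.sin(a),np.cos(a)]])
C=[[*(np.array([cx,cy])+Rz@np.array(v)),60] for v in [(70,70),(70,-70),(-70,-70),(-70,70)]]
print(f(C).round(0))
ct=viewer.camera_params('top'); print(((proj(ct,C)-130)*3.3).round(0))
```

```text
[[461.7096066  249.06462726]]
[[410. 509.]
 [221. 384.]
 [396. 264.]
 [584. 373.]]
[[534. 265.]
 [736. 278.]
 [725. 481.]
 [520. 467.]]
```

Request:
{"fn": "send_rows", "kwargs": {
  "plan": [
    [[0,0.015,0],[0,0,0],-1],
    [[0,0.03,0],[0,0,0],-1],
    [[0,0.047,0],[0,0,0],-1],
    [[0,0.064,0],[0,0,0],-1],
    [[0,0.04,0],[0,0,0],-1]
  ],
  "squeeze": 80
}}

```text
clock: 7.87
eef_pos: [395.9, -15.4, 191.7]
tcp_rot: [-1.559, 0.007, -0.175]
contact_force: [1.0, -1.5, -3.0]
opening: 0.575
```

Run:
```python
from plan import *
s=st();c,im=snap('scene','sc5'); crop(im,220,150,420,300,4,'sc5c')
s=st();print(s['eef_pos']+R(s['tcp_rot'])@kin.RIM)
```

```text
t7.87 pos [395.9 -15.4 191.7] rot [-1.559  0.007 -0.175] F [ 1.  -1.5 -3. ] op 0.58 q [-0.7753  0.8188  2.0845  0.9859  1.716  -1.3658]
t7.92 pos [396.  -15.7 195.9] rot [-1.562  0.004 -0.174] F [ 0.4 -0.2  2.8] op 0.58 q [-0.7753  0.8074  2.0857  0.9857  1.7186 -1.3608]
[397.26364964  -6.24561384  81.52468007]
```

View pics/sc5c.png

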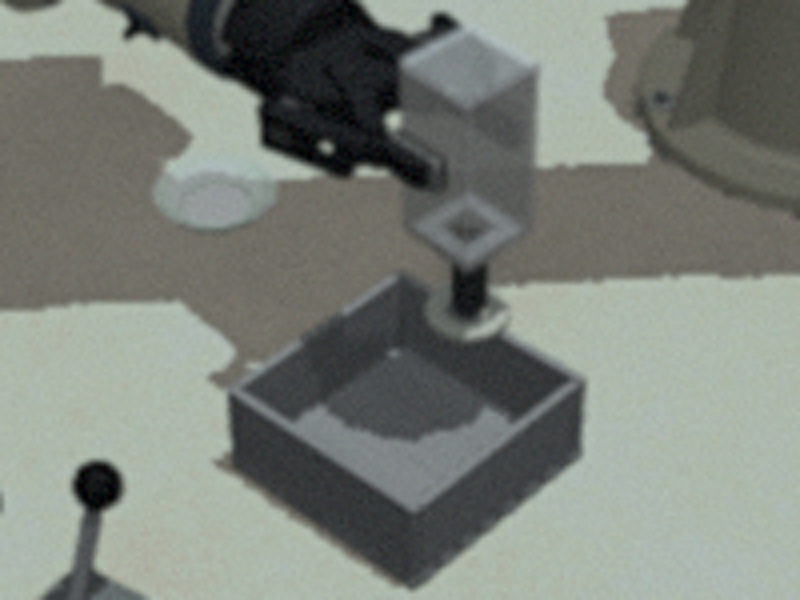

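Request:
{"fn": "send_rows", "kwargs": {
  "plan": [
    [[0,-0.012,0],[0,0,0],-1],
    [[0,0.005,0],[0,0,0],-1],
    [[0,0.022,0],[0,0,0],-1],
    [[0,0.03,0],[0,0,0],-1],
    [[0,0.028,0],[0,0,0],-1]
  ]
}}

```text
clock: 8.33
eef_pos: [395.8, -15.0, 173.4]
tcp_rot: [-1.547, 0.005, -0.173]
contact_force: [0.2, -3.6, 25.0]
opening: 0.575
```

Run:
```python
from plan import *
s=st();print(s['eef_pos']+R(s['tcp_rot'])@kin.RIM)
c,im=snap('scene','sc6'); crop(im,220,150,420,300,4,'sc6c')
```

```text
t8.33 pos [395.8 -15.  173.4] rot [-1.547  0.005 -0.173] F [ 0.2 -3.6 25. ] op 0.58 q [-0.7738  0.8664  2.0729  0.9832  1.7078 -1.3978]
[397.20578411  -3.76131186  59.16566948]
```

View pics/sc6c.png

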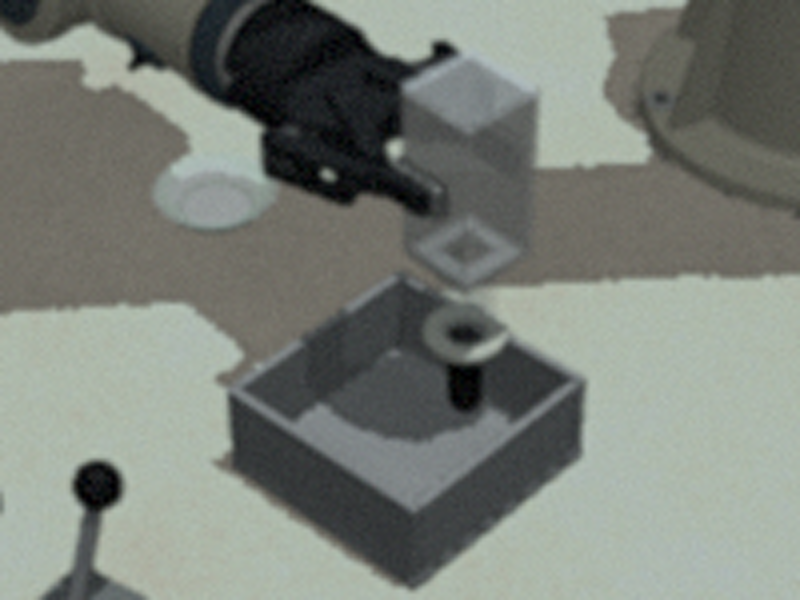

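Request:
{"fn": "send_rows", "kwargs": {
  "plan": [
    [[0,-0.005,0],[0,0,0],-1],
    [[0,-0.02,0],[0,0,0],-1],
    [[0,-0.04,0],[0,0,0],-1],
    [[0,-0.065,0],[0,0,0],-1],
    [[0,-0.09,0],[0,0,0],-1]
  ]
}}

```text
clock: 8.8
eef_pos: [395.7, -16.1, 264.2]
tcp_rot: [-1.551, 0.007, -0.17]
contact_force: [-0.2, -0.6, -1.5]
opening: 0.578
```

Run:
```python
from plan import *
s=st();print(s['eef_pos']+R(s['tcp_rot'])@kin.RIM)
c,im=snap('scene','sc7'); crop(im,220,150,420,300,4,'sc7c')
```

```text
t8.80 pos [395.7 -16.1 264.2] rot [-1.551  0.007 -0.17 ] F [-0.2 -0.6 -1.5] op 0.58 q [-0.7746  0.6684  2.1031  1.0048  1.7968 -1.2534]
[396.78783543  -5.24312056 149.93158303]
```

View pics/sc7c.png

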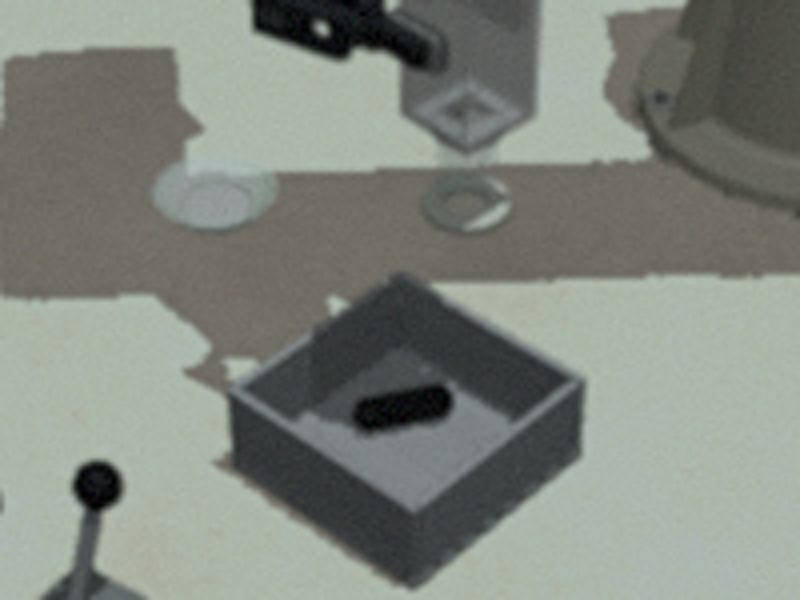

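```bash
cat > peg.py <<'E'
from plan import *
PEG=[(631,-221.5),(572,-320.5),(512.5,-419.5)]
def pegq(i,z,yaw,seed=np.array([-.6,.8,2.2,2.9,1.5,-1.5])):
    Rb=kin.Rh(np.radians(yaw)); p=np.array([*PEG[i],z])-Rb@kin.RIM
    q,e=kin.ik(p,Rb,seed); return q,e,p,Rb
E
python3 - <<'E'
from peg import *
s=st();q0=s['qpos']
Q,e,_,_=pegq(0,150,-20); print(Q.round(3),e); np.save('qp.npy',Q)
for t in np.linspace(0,1,7):
    q=q0+(Q-q0)*t; p,Rr=kin.fk(q,kin.k0); print(t,p.round(0),'rim',(p+Rr@kin.RIM).round(0),'tz',Rr[:,2].round(2),'wrist',(p-Rr[:,2]*323).round(0))
jrows(Q,5,-1)
E
```

```text
t8.85 pos [396.1 -16.5 268. ] rot [-1.55   0.003 -0.17 ] F [ 0.9 -0.5  3.2] op 0.57 q [-0.7747  0.6612  2.1025  1.0064  1.8018 -1.2503]
[-0.331  0.603  2.386  3.16   1.419 -1.574] 1.4023430506516721e-12
0.0 [396. -16. 268.] rim [398.  -6. 154.] tz [0.17 0.99 0.02] wrist [ 341. -335.  261.]
0.16666666666666666 [488.  -4. 289.] rim [503.   9. 176.] tz [0.44 0.9  0.09] wrist [ 347. -294.  260.]
0.3333333333333333 [565. -18. 306.] rim [590.  -7. 194.] tz [0.67 0.73 0.14] wrist [ 349. -254.  260.]
0.5 [622. -53. 313.] rim [650. -47. 202.] tz [0.85 0.5  0.17] wrist [ 347. -214.  260.]
0.6666666666666666 [ 652. -104.  309.] rim [ 678. -103.  197.] tz [0.96 0.23 0.15] wrist [ 341. -177.  261.]
0.8333333333333333 [ 653. -162.  291.] rim [ 671. -165.  178.] tz [ 0.99 -0.06  0.09] wrist [ 332. -141.  262.]
1.0 [ 623. -219.  264.] rim [ 631. -221.  150.] tz [ 0.94 -0.34 -0.  ] wrist [ 319. -108.  265.]
rows needed 15.6
[[[0.034, -0.008, 0.014], [0.025, 0.106, -0.037], -1], [[0.068, -0.016, 0.024], [0.047, 0.214, -0.068], -1], [[0.1, -0.024, 0.029], [0.066, 0.324, -0.095], -1], [[0.131, -0.031, 0.031], [0.082, 0.436, -0.117], -1], [[0.16, -0.037, 0.029], [0.093, 0.549, -0.134], -1]]
```

Request:
{"fn": "send_rows", "kwargs": {
  "plan": [
    [[0.034,-0.008,0.014],[0.025,0.106,-0.037],-1],
    [[0.068,-0.016,0.024],[0.047,0.214,-0.068],-1],
    [[0.1,-0.024,0.029],[0.066,0.324,-0.095],-1],
    [[0.131,-0.031,0.031],[0.082,0.436,-0.117],-1],
    [[0.16,-0.037,0.029],[0.093,0.549,-0.134],-1]
  ]
}}

```text
clock: 9.27
eef_pos: [559.9, -15.1, 305.6]
tcp_rot: [-1.43, -0.088, -0.731]
contact_force: [0.7, 0.2, -1.3]
opening: 0.58
```

Run:
```python
from peg import *
s=st(); jrows(np.load('qp.npy'),5,-1)
```

```text
t9.27 pos [559.9 -15.1 305.6] rot [-1.43  -0.088 -0.731] F [ 0.7  0.2 -1.3] op 0.58 q [-0.6303  0.64    2.194   1.6973  1.6774 -1.3513]
rows needed 10.6
[[[0.026, -0.001, 0.009], [0.005, 0.114, -0.016], -1], [[0.052, -0.001, 0.013], [0.004, 0.228, -0.028], -1], [[0.077, 0.0, 0.013], [-0.001, 0.343, -0.036], -1], [[0.099, 0.002, 0.008], [-0.01, 0.457, -0.042], -1], [[0.12, 0.006, -0.001], [-0.024, 0.571, -0.044], -1]]
```

Request:
{"fn": "send_rows", "kwargs": {
  "plan": [
    [[0.026,-0.001,0.009],[0.005,0.114,-0.016],-1],
    [[0.052,-0.001,0.013],[0.004,0.228,-0.028],-1],
    [[0.077,0.0,0.013],[-0.001,0.343,-0.036],-1],
    [[0.099,0.002,0.008],[-0.01,0.457,-0.042],-1],
    [[0.12,0.006,-0.001],[-0.024,0.571,-0.044],-1]
  ]
}}

```text
clock: 9.68
eef_pos: [649.7, -95.0, 310.3]
tcp_rot: [-1.416, -0.045, -1.306]
contact_force: [0.2, 1.6, -1.6]
opening: 0.574
```

Run:
```python
from peg import *
s=st(); jrows(np.load('qp.npy'),5,-1)
```

```text
t9.68 pos [649.7 -95.  310.3] rot [-1.416 -0.045 -1.306] F [ 0.2  1.6 -1.6] op 0.57 q [-0.4852  0.6227  2.2859  2.3961  1.5544 -1.4568]
rows needed 5.5
[[[0.022, 0.006, -0.001], [-0.02, 0.113, -0.004], -1], [[0.044, 0.012, -0.007], [-0.045, 0.225, -0.006], -1], [[0.065, 0.02, -0.018], [-0.074, 0.337, -0.007], -1], [[0.084, 0.028, -0.033], [-0.107, 0.447, -0.007], -1], [[0.102, 0.036, -0.053], [-0.142, 0.556, -0.006], -1]]
```

Request:
{"fn": "send_rows", "kwargs": {
  "plan": [
    [[0.022,0.006,-0.001],[-0.02,0.113,-0.004],-1],
    [[0.044,0.012,-0.007],[-0.045,0.225,-0.006],-1],
    [[0.065,0.02,-0.018],[-0.074,0.337,-0.007],-1],
    [[0.084,0.028,-0.033],[-0.107,0.447,-0.007],-1],
    [[0.102,0.036,-0.053],[-0.142,0.556,-0.006],-1]
  ]
}}

```text
clock: 10.1
eef_pos: [631.5, -207.1, 270.9]
tcp_rot: [-1.551, 0.001, -1.863]
contact_force: [0.7, -0.4, -1.1]
opening: 0.576
```

Run:
```python
from peg import *
s=st(); _,_,p,Rb=pegq(0,150,-20); print(rel(p,Rb))
c,im=snap('scene','sc8'); s=st(); crop(im,130,140,330,300,4,'sc8c')
rim=s['eef_pos']+R(s['tcp_rot'])@kin.RIM; print(rim)
print(((proj(c,[rim,[*PEG[0],100],[*PEG[1],100],[*PEG[2],100]])-[130,140])*4).round(0))
```

```text
t10.10 pos [ 631.5 -207.1  270.9] rot [-1.551e+00  1.000e-03 -1.863e+00] F [ 0.7 -0.4 -1.1] op 0.58 q [-0.344   0.603   2.3767  3.0894  1.4288 -1.5612]
([0.013, 0.006, -0.005], [-0.02, 0.057, -0.002])
t10.15 pos [ 629.  -209.6  269.2] rot [-1.557  0.002 -1.874] F [-2.  -0.8 -3.5] op 0.58 q [-0.3429  0.6029  2.3801  3.102   1.4266 -1.5627]
[ 638.82727017 -212.46658839  154.83082154]
[[213. 321.]
 [230. 387.]
 [191. 261.]
 [157. 151.]]
```

View pics/sc8c.png

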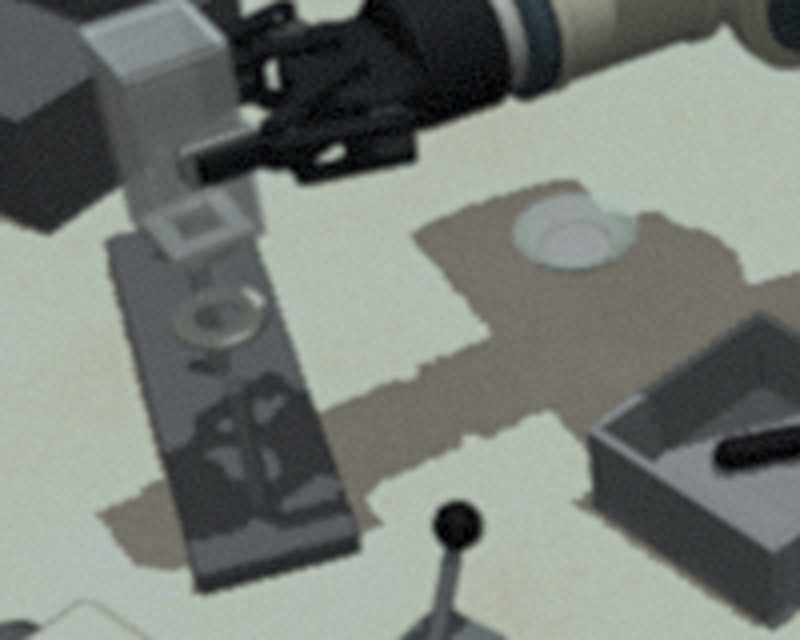

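Request:
{"fn": "send_rows", "kwargs": {
  "plan": [
    [[0.011,0.005,-0.004],[-0.015,0.046,-0.002],-1],
    [[0.011,0.005,-0.004],[-0.015,0.046,-0.002],-1],
    [[0.011,0.005,-0.004],[-0.015,0.046,-0.002],-1],
    [[0.011,0.005,-0.004],[-0.015,0.046,-0.002],-1],
    [[0.011,0.005,-0.004],[-0.015,0.046,-0.002],-1]
  ]
}}

```text
clock: 10.57
eef_pos: [622.5, -218.5, 264.6]
tcp_rot: [-1.57, 0.0, -1.918]
contact_force: [0.1, -0.0, -1.6]
opening: 0.57
```

Run:
```python
from peg import *
s=st(); _,_,p,Rb=pegq(0,150,-20); print(rel(p,Rb))
c,im=snap('scene','sc9'); s=st(); crop(im,150,180,270,280,6.5,'sc9c')
rim=s['eef_pos']+R(s['tcp_rot'])@kin.RIM; print(rim)
print(((proj(c,[rim,[*PEG[0],100],[*PEG[1],100],[*PEG[2],100]])-[150,180])*6.5).round(0))
a,im=snap('top','top9');crop(im,330,100,530,260,4,'top9c')
print(((proj(a,[rim,[*PEG[0],100]])-[330,100])*4).round(0))
```

```text
t10.57 pos [ 622.5 -218.5  264.6] rot [-1.57   0.    -1.918] F [ 0.1 -0.  -1.6] op 0.57 q [-0.3324  0.6029  2.3869  3.1569  1.4194 -1.5727]
([-0.0, 0.0, 0.0], [-0.0, 0.001, -0.0])
t10.62 pos [ 622.4 -218.7  264.5] rot [-1.571  0.    -1.919] F [ 0.7 -0.6 -1.6] op 0.58 q [-0.3326  0.603   2.387   3.1574  1.4193 -1.5729]
[ 630.49570608 -221.59671581  149.9800344 ]
[[219. 249.]
 [244. 369.]
 [180. 165.]
 [126. -14.]]
[[352. 196.]
 [333. 222.]]
```

View pics/sc9c.png

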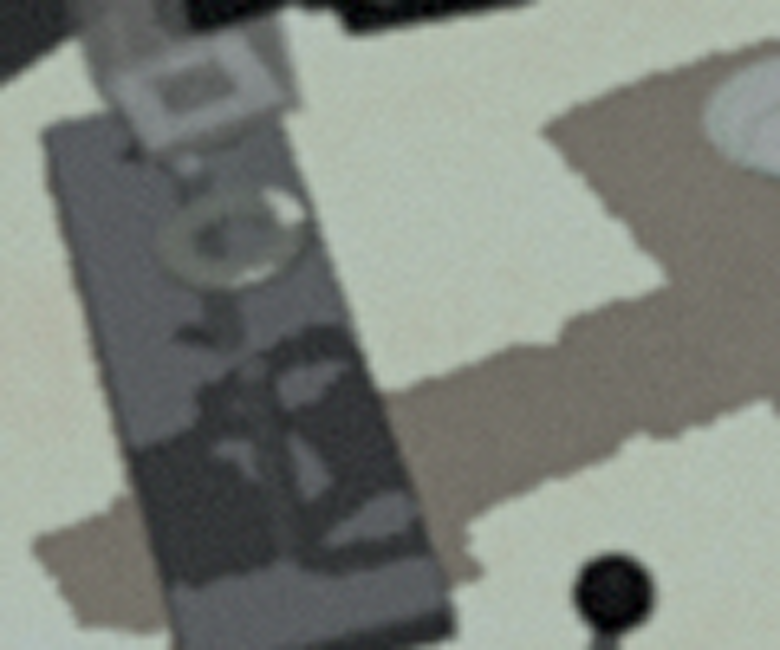

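View pics/top9c.png

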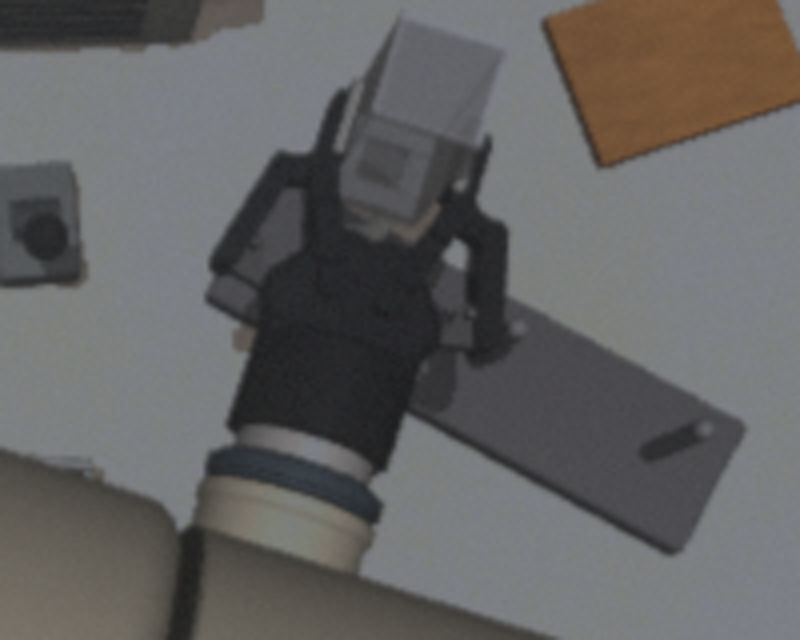

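Request:
{"fn": "send_rows", "kwargs": {
  "plan": [
    [[0.001,0.012,0.002],[0,0,0],-1],
    [[0.0014,0.025,0.002],[0,0,0],-1],
    [[0.0014,0.035,0.002],[0,0,0],-1],
    [[0.0014,0.038,0.002],[0,0,0],-1],
    [[0.0014,0.038,0.002],[0,0,0],-1]
  ]
}}

```text
clock: 11.08
eef_pos: [623.7, -221.0, 225.3]
tcp_rot: [-1.572, 0.0, -1.919]
contact_force: [-0.5, -0.6, -2.2]
opening: 0.575
```

Run:
```python
from peg import *
c,im=snap('scene','sc10'); s=st(); crop(im,150,180,250,260,8,'sc10c')
rim=s['eef_pos']+R(s['tcp_rot'])@kin.RIM; print(rim)
print(((proj(c,[rim,[*PEG[0],100],[*PEG[0],20]])-[150,180])*8).round(0))
```

```text
t11.13 pos [ 623.7 -220.9  226. ] rot [-1.571  0.    -1.919] F [ 0.   0.2 -1.4] op 0.58 q [-0.3372  0.7149  2.372   3.1531  1.5155 -1.571 ]
[ 631.74424374 -223.82126504  111.54149906]
[[285. 419.]
 [301. 454.]
 [349. 672.]]
```

View pics/sc10c.png

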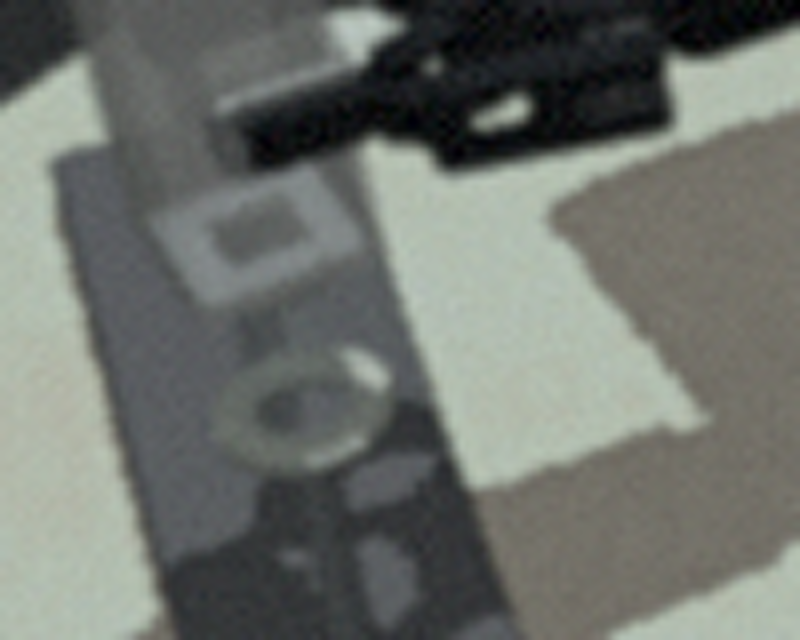

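Request:
{"fn": "send_rows", "kwargs": {
  "plan": [
    [[0.0005,0.01,0.001],[0,0,0],-1],
    [[0.0005,0.02,0.001],[0,0,0],-1],
    [[0.0005,0.03,0.001],[0,0,0],-1],
    [[0.0005,0.04,0.001],[0,0,0],-1],
    [[0.0005,0.045,0.001],[0,0,0],-1]
  ]
}}

```text
clock: 11.55
eef_pos: [624.6, -221.8, 180.9]
tcp_rot: [-1.571, 0.0, -1.919]
contact_force: [-0.2, 0.1, -1.6]
opening: 0.578
```

Run:
```python
from peg import *
c,im=snap('scene','sc11'); s=st(); crop(im,150,180,250,260,8,'sc11c')
rim=s['eef_pos']+R(s['tcp_rot'])@kin.RIM; print(rim,s['wrist_torque'])
```

```text
t11.60 pos [ 624.6 -221.7  180.2] rot [-1.572  0.    -1.919] F [-0.1  0.4 -2.1] op 0.58 q [-0.3387  0.8439  2.3463  3.1514  1.618  -1.5699]
[ 632.50602801 -224.57896629   65.69549133] [ 0.31371595  0.75134722 -0.00246538]
```

View pics/sc11c.png

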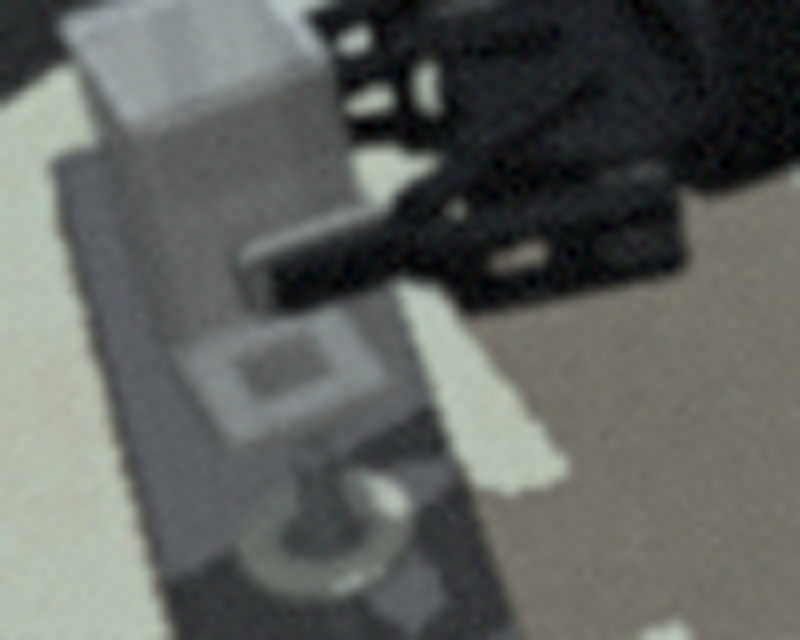

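Request:
{"fn": "send_rows", "kwargs": {
  "plan": [
    [[0,0.012,0],[0,0,0],-1],
    [[0,0.024,0],[0,0,0],-1],
    [[0,0.036,0],[0,0,0],-1],
    [[0,0.042,0],[0,0,0],-1],
    [[0,0.045,0],[0,0,0],-1]
  ]
}}

```text
clock: 12.02
eef_pos: [624.6, -221.7, 135.0]
tcp_rot: [-1.572, 0.001, -1.919]
contact_force: [-0.4, 0.2, -1.3]
opening: 0.576
```

Run:
```python
from peg import *
s=st()
rim=s['eef_pos']+R(s['tcp_rot'])@kin.RIM; print(rim,s['wrist_torque'])
```

```text
t12.02 pos [ 624.6 -221.7  135. ] rot [-1.572e+00  1.000e-03 -1.919e+00] F [-0.4  0.2 -1.3] op 0.58 q [-0.3386  0.9655  2.3124  3.1515  1.7055 -1.569 ]
[ 632.50253251 -224.5184792    20.48435966] [0.29037485 0.69487556 0.01272495]
```

Request:
{"fn": "send_rows", "kwargs": {
  "plan": [
    [[0,0.0015,0],[0,0,0],-1],
    [[0,0.0025,0],[0,0,0],-1],
    [[0,0.0025,0],[0,0,0],-1],
    [[0,0.0025,0],[0,0,0],0.2],
    [[0,0.0015,0],[0,0,0],0.6]
  ]
}}

```text
clock: 12.43
eef_pos: [624.8, -221.8, 134.3]
tcp_rot: [-1.571, 0.001, -1.919]
contact_force: [-0.2, 0.5, -0.1]
opening: 0.728
```

Request:
{"fn": "send_rows", "kwargs": {
  "plan": [
    [[0,0,0],[0,0,0],0.7],
    [[0,0,0],[0,0,0],0.7],
    [[0,0,0],[0,0,0],0.7],
    [[0,0,-0.02],[0,0,0],0.7],
    [[0,0,-0.05],[0,0,0],0.7]
  ]
}}

```text
clock: 12.85
eef_pos: [579.0, -205.2, 135.8]
tcp_rot: [-1.566, 0.001, -1.919]
contact_force: [0.8, 0.4, 0.1]
opening: 0.852
```

Run:
```python
from peg import *
s=st();c,im=snap('scene','sc12'); crop(im,130,140,290,270,5,'sc12c')
```

```text
t12.85 pos [ 579.  -205.2  135.8] rot [-1.566e+00  1.000e-03 -1.919e+00] F [0.8 0.4 0.1] op 0.85 q [-0.337   1.0119  2.3993  3.1535  1.8448 -1.567 ]
```

View pics/sc12c.png

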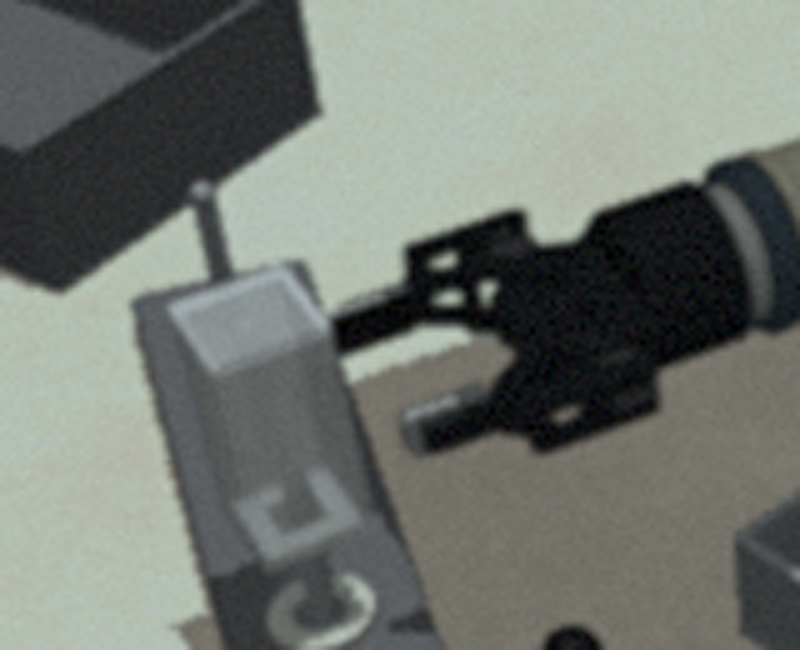

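Run:
```python
from peg import *
s=st();q0=s['qpos']
R0=R(s['tcp_rot']); p1=s['eef_pos']-R0[:,2]*120+[0,0,140]
q1,e=kin.ik(p1,R0,q0); print('retreat',p1.round(0),q1.round(2),e, rel(p1,R0))
Q,e=kin.ik(np.array([515,271,240.]),Rd(-92.7),np.array([.5,.3,1.8,0,1.1,2.1])); print(Q.round(3),e); np.save('qB.npy',Q)
for t in np.linspace(0,1,13):
    q=q1+(Q-q1)*t; p,Rr=kin.fk(q,kin.k0); print(round(t,2),p.round(0),'tz',Rr[:,2].round(2),'cam',(p+Rr@[0,-77,-121]).round(0),'wrist',(p-Rr[:,2]*323).round(0))
```

```text
t12.90 pos [ 573.4 -203.1  134.2] rot [-1.574  0.    -1.919] F [-6.1  2.2 -1.2] op 0.85 q [-0.3369  1.0162  2.4108  3.1536  1.8526 -1.5669]
retreat [ 461. -162.  275.] [-0.23  0.97  2.66  3.36  2.25 -1.46] 0.20223789798508307 ([-0.0, -0.14, -0.12], [0.0, 0.0, 0.0])
[0.482 0.3   1.741 0.    1.101 2.1  ] 6.87128674533234e-12
0.0 [ 470. -164.  270.] tz [ 0.9  -0.39  0.2 ] cam [ 347. -112.  322.] wrist [179. -40. 206.]
0.08 [531. -73. 271.] tz [ 0.97 -0.12  0.22] cam [394. -89. 312.] wrist [218. -36. 198.]
0.17 [565.  34. 284.] tz [0.94 0.19 0.27] cam [447. -45. 304.] wrist [260. -28. 197.]
0.25 [565. 145. 302.] tz [0.81 0.5  0.31] cam [492.  22. 301.] wrist [303. -15. 202.]
0.33 [533. 246. 316.] tz [0.58 0.75 0.31] cam [517. 105. 301.] wrist [347.   3. 215.]
0.42 [476. 325. 319.] tz [0.27 0.93 0.26] cam [515. 189. 298.] wrist [388.  26. 235.]
0.5 [410. 373. 305.] tz [-0.05  0.99  0.13] cam [493. 258. 289.] wrist [427.  54. 263.]
0.58 [352. 389. 277.] tz [-0.34  0.94 -0.07] cam [464. 300. 271.] wrist [460.  86. 298.]
0.67 [318. 378. 240.] tz [-0.52  0.79 -0.31] cam [446. 314. 251.] wrist [488. 121. 340.]
0.75 [319. 348. 206.] tz [-0.58  0.58 -0.56] cam [452. 306. 239.] wrist [507. 159. 388.]
0.83 [357. 313. 187.] tz [-0.5   0.36 -0.79] cam [485. 288. 248.] wrist [519. 198. 442.]
0.92 [427. 284. 196.] tz [-0.29  0.15 -0.94] cam [536. 272. 288.] wrist [522. 236. 501.]
1.0 [515. 271. 240.] tz [ 0.  0. -1.] cam [592. 267. 361.] wrist [515. 271. 563.]
```

Run:
```python
from peg import *
s=st();q0=s['qpos']
R0=R(s['tcp_rot']); p1=s['eef_pos']-R0[:,2]*50+[0,0,150]
q1,e=kin.ik(p1,R0,q0); print('retreat',p1.round(0),q1.round(2),e, rel(p1,R0))
Q,e=kin.ik(np.array([505,271,300.]),Rd(-92.7),np.array([.5,.3,1.8,0,1.1,2.1])); print(Q.round(3),e); np.save('qB.npy',Q)
for t in np.linspace(0,1,9):
    q=q1+(Q-q1)*t; p,Rr=kin.fk(q,kin.k0); print(round(t,2),p.round(0),'tz',Rr[:,2].round(2),'cam',(p+Rr@[0,-77,-121]).round(0),'wrist',(p-Rr[:,2]*323).round(0))
```

```text
t12.90 pos [ 573.4 -203.1  134.2] rot [-1.574  0.    -1.919] F [-6.1  2.2 -1.2] op 0.85 q [-0.3369  1.0162  2.4108  3.1536  1.8526 -1.5669]
retreat [ 526. -186.  284.] [-0.33  0.54  2.59  3.16  1.56 -1.57] 1.1024653312090228e-13 ([-0.0, -0.15, -0.051], [0.0, 0.0, 0.0])
[0.49  0.231 1.695 0.    1.216 2.108] 2.2737367544323206e-15
0.0 [ 526. -186.  284.] tz [ 0.94 -0.34 -0.  ] cam [ 413. -145.  362.] wrist [223. -76. 286.]
0.12 [602. -18. 324.] tz [0.98 0.15 0.09] cam [481. -67. 383.] wrist [284. -66. 294.]
0.25 [599. 149. 353.] tz [0.79 0.6  0.13] cam [528.  33. 396.] wrist [344. -44. 312.]
0.38 [539. 280. 358.] tz [0.43 0.9  0.05] cam [543. 142. 396.] wrist [400. -11. 342.]
0.5 [459. 354. 335.] tz [ 0.03  0.99 -0.14] cam [527. 236. 379.] wrist [448.  34. 382.]
0.62 [397. 368. 297.] tz [-0.27  0.87 -0.42] cam [503. 288. 351.] wrist [485.  88. 431.]
0.75 [382. 342. 263.] tz [-0.39  0.6  -0.7 ] cam [499. 297. 332.] wrist [508. 148. 488.]
0.88 [422. 300. 257.] tz [-0.28  0.28 -0.92] cam [530. 281. 349.] wrist [514. 210. 553.]
1.0 [505. 271. 300.] tz [ 0.  0. -1.] cam [582. 267. 421.] wrist [505. 271. 623.]
```

Request:
{"fn": "send_rows", "kwargs": {
  "plan": [
    [[0,-0.005,-0.035],[0,0,0],1],
    [[0,-0.04,-0.045],[0,0,0],1],
    [[0,-0.08,-0.05],[0,0,0],1],
    [[0,-0.12,-0.05],[0,0,0],1],
    [[0,-0.15,-0.05],[0,0,0],1]
  ]
}}

```text
clock: 13.32
eef_pos: [526.5, -186.2, 277.5]
tcp_rot: [-1.579, 0.0, -1.919]
contact_force: [1.7, -0.7, 0.1]
opening: 1.0
```

Run:
```python
from peg import *
s=st(); jrows(np.load('qB.npy'),5,1)
```

```text
t13.32 pos [ 526.5 -186.2  277.5] rot [-1.579  0.    -1.919] F [ 1.7 -0.7  0.1] op 1.00 q [-0.3347  0.5663  2.5925  3.1553  1.5797 -1.5702]
rows needed 36.7
[[[-0.031, -0.006, 0.008], [0.015, -0.084, 0.077], 1], [[-0.063, -0.013, 0.014], [0.024, -0.17, 0.153], 1], [[-0.095, -0.02, 0.017], [0.025, -0.258, 0.226], 1], [[-0.127, -0.027, 0.018], [0.02, -0.348, 0.298], 1], [[-0.159, -0.034, 0.017], [0.008, -0.439, 0.368], 1]]
```

Request:
{"fn": "send_rows", "kwargs": {
  "plan": [
    [[-0.031,-0.006,0.008],[0.015,-0.084,0.077],1],
    [[-0.063,-0.013,0.014],[0.024,-0.17,0.153],1],
    [[-0.095,-0.02,0.017],[0.025,-0.258,0.226],1],
    [[-0.127,-0.027,0.018],[0.02,-0.348,0.298],1],
    [[-0.159,-0.034,0.017],[0.008,-0.439,0.368],1]
  ]
}}

```text
clock: 13.73
eef_pos: [597.3, -41.2, 312.2]
tcp_rot: [-1.485, 0.361, -1.457]
contact_force: [0.4, -0.9, -0.0]
opening: 1.003
```

Run:
```python
from peg import *
s=st(); jrows(np.load('qB.npy'),5,1,.122)
```

```text
t13.73 pos [597.3 -41.2 312.2] rot [-1.485  0.361 -1.457] F [ 0.4 -0.9 -0. ] op 1.00 q [-0.2446  0.5294  2.4943  2.814   1.539  -1.1709]
rows needed 29.8
[[[-0.033, 0.005, 0.011], [-0.022, -0.093, 0.076], 1], [[-0.066, 0.011, 0.018], [-0.054, -0.185, 0.149], 1], [[-0.099, 0.017, 0.023], [-0.094, -0.275, 0.221], 1], [[-0.132, 0.023, 0.025], [-0.143, -0.363, 0.29], 1], [[-0.165, 0.03, 0.024], [-0.201, -0.448, 0.355], 1]]
```

Request:
{"fn": "send_rows", "kwargs": {
  "plan": [
    [[-0.033,0.005,0.011],[-0.022,-0.093,0.076],1],
    [[-0.066,0.011,0.018],[-0.054,-0.185,0.149],1],
    [[-0.099,0.017,0.023],[-0.094,-0.275,0.221],1],
    [[-0.132,0.023,0.025],[-0.143,-0.363,0.29],1],
    [[-0.165,0.03,0.024],[-0.201,-0.448,0.355],1]
  ]
}}

```text
clock: 14.15
eef_pos: [604.7, 126.4, 344.5]
tcp_rot: [-1.409, 0.669, -0.892]
contact_force: [-0.0, 0.3, 0.3]
opening: 0.996
```

Run:
```python
from peg import *
s=st(); jrows(np.load('qB.npy'),5,1,.122)
```

```text
t14.15 pos [604.7 126.4 344.5] rot [-1.409  0.669 -0.892] F [-0.   0.3  0.3] op 1.00 q [-0.1433  0.4876  2.3844  2.4255  1.4943 -0.7183]
rows needed 24.8
[[[-0.026, 0.017, 0.012], [-0.067, -0.076, 0.069], 1], [[-0.051, 0.035, 0.021], [-0.142, -0.145, 0.135], 1], [[-0.076, 0.053, 0.028], [-0.225, -0.207, 0.199], 1], [[-0.1, 0.072, 0.031], [-0.316, -0.261, 0.26], 1], [[-0.124, 0.091, 0.031], [-0.414, -0.306, 0.317], 1]]
```

Request:
{"fn": "send_rows", "kwargs": {
  "plan": [
    [[-0.026,0.017,0.012],[-0.067,-0.076,0.069],1],
    [[-0.051,0.035,0.021],[-0.142,-0.145,0.135],1],
    [[-0.076,0.053,0.028],[-0.225,-0.207,0.199],1],
    [[-0.1,0.072,0.031],[-0.316,-0.261,0.26],1],
    [[-0.124,0.091,0.031],[-0.414,-0.306,0.317],1]
  ]
}}

```text
clock: 14.57
eef_pos: [545.1, 272.6, 354.6]
tcp_rot: [-1.465, 0.95, -0.391]
contact_force: [0.8, -0.0, -0.3]
opening: 0.996
```

Run:
```python
from peg import *
s=st(); jrows(np.load('qB.npy'),5,1,.122)
```

```text
t14.57 pos [545.1 272.6 354.6] rot [-1.465  0.95  -0.391] F [ 0.8 -0.  -0.3] op 1.00 q [-0.0331  0.4414  2.2647  2.0025  1.4452 -0.2242]
rows needed 19.7
[[[-0.013, 0.023, 0.012], [-0.101, -0.03, 0.061], 1], [[-0.024, 0.047, 0.021], [-0.207, -0.048, 0.12], 1], [[-0.035, 0.07, 0.027], [-0.315, -0.053, 0.176], 1], [[-0.043, 0.094, 0.03], [-0.425, -0.045, 0.228], 1], [[-0.049, 0.116, 0.031], [-0.535, -0.021, 0.275], 1]]
```

Request:
{"fn": "send_rows", "kwargs": {
  "plan": [
    [[-0.013,0.023,0.012],[-0.101,-0.03,0.061],1],
    [[-0.024,0.047,0.021],[-0.207,-0.048,0.12],1],
    [[-0.035,0.07,0.027],[-0.315,-0.053,0.176],1],
    [[-0.043,0.094,0.03],[-0.425,-0.045,0.228],1],
    [[-0.049,0.116,0.031],[-0.535,-0.021,0.275],1]
  ]
}}

```text
clock: 14.98
eef_pos: [449.7, 358.4, 328.5]
tcp_rot: [-2.078, 1.223, -0.469]
contact_force: [-0.1, 0.4, -0.4]
opening: 0.996
```

Run:
```python
from peg import *
s=st(); jrows(np.load('qB.npy'),5,1,.122)
```

```text
t14.98 pos [449.7 358.4 328.5] rot [-2.078  1.223 -0.469] F [-0.1  0.4 -0.4] op 1.00 q [0.0894 0.3931 2.132  1.5361 1.3908 0.3187]
rows needed 14.7
[[[0.002, 0.019, 0.009], [-0.102, 0.039, 0.054], 1], [[0.005, 0.038, 0.014], [-0.199, 0.094, 0.105], 1], [[0.011, 0.054, 0.016], [-0.287, 0.162, 0.153], 1], [[0.018, 0.068, 0.016], [-0.365, 0.244, 0.198], 1], [[0.026, 0.078, 0.012], [-0.431, 0.339, 0.238], 1]]
```

Request:
{"fn": "send_rows", "kwargs": {
  "plan": [
    [[0.002,0.019,0.009],[-0.102,0.039,0.054],1],
    [[0.005,0.038,0.014],[-0.199,0.094,0.105],1],
    [[0.011,0.054,0.016],[-0.287,0.162,0.153],1],
    [[0.018,0.068,0.016],[-0.365,0.244,0.198],1],
    [[0.026,0.078,0.012],[-0.431,0.339,0.238],1]
  ]
}}

```text
clock: 15.4
eef_pos: [382.4, 361.0, 277.9]
tcp_rot: [2.993, 1.004, -1.314]
contact_force: [-0.1, 0.2, 0.3]
opening: 0.998
```

Run:
```python
from peg import *
s=st(); jrows(np.load('qB.npy'),5,1,.122)
print(rel([517,271,240],Rd(-92.7)))
```

```text
t15.40 pos [382.4 361.  277.9] rot [ 2.993  1.004 -1.314] F [-0.1  0.2  0.3] op 1.00 q [0.2233 0.3397 1.9861 1.0215 1.3323 0.9168]
rows needed 9.6
[[[0.011, 0.005, -0.0], [-0.046, 0.102, 0.049], 1], [[0.023, 0.008, -0.004], [-0.075, 0.21, 0.097], 1], [[0.034, 0.006, -0.011], [-0.085, 0.323, 0.142], 1], [[0.044, 0.002, -0.022], [-0.077, 0.437, 0.185], 1], [[0.052, -0.006, -0.035], [-0.05, 0.549, 0.225], 1]]
([0.097, -0.094, -0.097], [0.287, 0.975, 0.352])
```

Now a direct Cartesian line to the view pose (spread over two calls).

Request:
{"fn": "send_rows", "kwargs": {
  "plan": [
    [[0.012,-0.006,-0.004],[0.02,0.105,0.045],1],
    [[0.024,-0.013,-0.012],[0.045,0.21,0.09],1],
    [[0.036,-0.022,-0.02],[0.075,0.32,0.13],1],
    [[0.046,-0.032,-0.03],[0.105,0.43,0.17],1],
    [[0.054,-0.042,-0.04],[0.14,0.54,0.205],1]
  ]
}}

```text
clock: 15.82
eef_pos: [443.7, 316.9, 250.4]
tcp_rot: [3.022, 0.435, -1.487]
contact_force: [-0.9, 0.4, -1.3]
opening: 1.0
```

Run:
```python
from peg import *
s=st(); print(rel([517,271,240],Rd(-92.7)))
```

```text
t15.82 pos [443.7 316.9 250.4] rot [ 3.022  0.435 -1.487] F [-0.9  0.4 -1.3] op 1.00 q [0.3587 0.24   1.8768 0.514  1.0855 1.5616]
([0.051, -0.067, -0.021], [0.146, 0.426, 0.154])
```

Request:
{"fn": "send_rows", "kwargs": {
  "plan": [
    [[0.012,-0.016,-0.005],[0.035,0.105,0.038],1],
    [[0.024,-0.033,-0.01],[0.07,0.21,0.076],1],
    [[0.038,-0.05,-0.016],[0.11,0.32,0.115],1],
    [[0.051,-0.067,-0.021],[0.146,0.426,0.154],1],
    [[0.051,-0.067,-0.021],[0.146,0.426,0.154],1]
  ]
}}

```text
clock: 16.23
eef_pos: [518.7, 271.6, 240.6]
tcp_rot: [-3.137, -0.005, -1.618]
contact_force: [-1.5, 0.3, -0.2]
opening: 0.996
```

Run:
```python
from peg import *
viewer.grab_frame('top'); s=st(); c,im=snap('wrist','w5'); np.save('w5cp.npy',c,allow_pickle=True)
_,im=snap('top','top5')
```

```text
t16.28 pos [516.6 272.3 240.1] rot [ 3.141e+00  1.000e-03 -1.615e+00] F [-0.3  0.5 -0.5] op 1.00 q [4.8200e-01 3.0290e-01 1.7364e+00 9.0000e-04 1.1025e+00 2.0965e+00]
```

View pics/w5.png

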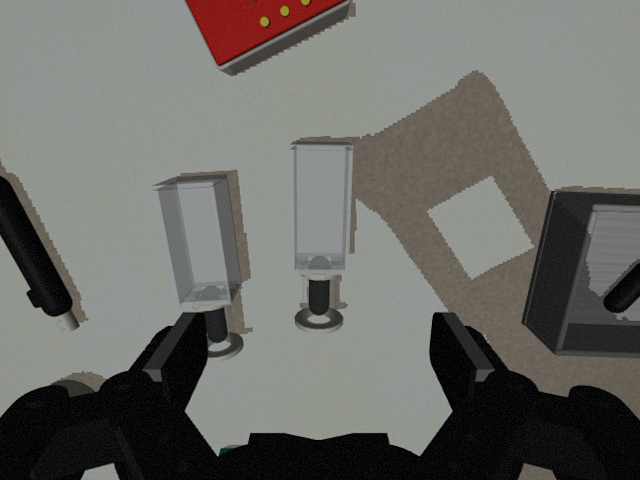

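View pics/top5.png

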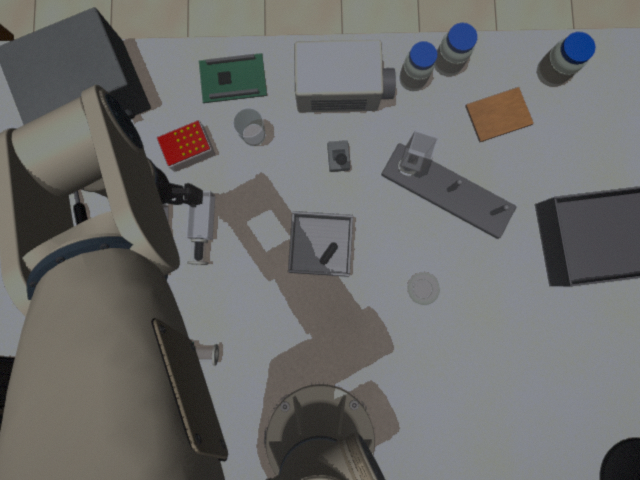

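Run:
```python
from peg import *
c=np.load('w5cp.npy',allow_pickle=True).item()
for n,uv,z in [('fl',(291,143),50),('fr',(352.5,143),50),('nl',(296,272),50),('nr',(344,271),50),('rim',(319,319.5),25)]: print(n,atz(c,uv,z).round(1))
P=np.mean([atz(c,uv,50) for uv in [(291,143),(352.5,143),(296,272),(344,271)]],0); r=atz(c,(319,319.5),25)
print(P,np.degrees(np.arctan2((P-r)[1],(P-r)[0])),np.linalg.norm((P-r)[:2]))
s=st();a=np.degrees(np.arctan2((P-r)[1],(P-r)[0])); print(rel([r[0]+115*np.cos(np.radians(a)),r[1]+115*np.sin(np.radians(a)),31],Rd(-90+a)))
```

```text
fl [578.1 290.4  50. ]
fr [576.  242.3  50. ]
nl [469.4 293.2  50. ]
nr [468.5 251.5  50. ]
rim [408.6 275.9  25. ]
[523.00452759 269.37408167  50.        ] -3.2422716526980015 114.63629745813594
t16.38 pos [515.4 271.5 239.9] rot [ 3.138e+00  3.000e-03 -1.616e+00] F [ 0.2 -0.4  0.3] op 0.99 q [0.4802 0.3015 1.7389 0.0042 1.1026 2.094 ]
([0.002, -0.009, 0.209], [0.003, 0.003, 0.012])
```

Request:
{"fn": "send_rows", "kwargs": {
  "plan": [
    [[0.002,-0.009,0.04],[0.003,0.003,0.012],1],
    [[0.002,-0.009,0.08],[0.003,0.003,0.012],1],
    [[0.002,-0.009,0.12],[0.003,0.003,0.012],1],
    [[0.002,-0.009,0.15],[0.003,0.003,0.012],1],
    [[0.002,-0.009,0.175],[0.003,0.003,0.012],1]
  ]
}}

```text
clock: 16.8
eef_pos: [521.7, 268.3, 62.3]
tcp_rot: [3.137, 0.0, -1.629]
contact_force: [-0.0, 0.8, 0.2]
opening: 1.002
```

Run:
```python
from h import *
s=st(); print(rel([523.4,269.6,32],Rd(-93.2)))
```

```text
t16.80 pos [521.7 268.3  62.3] rot [ 3.137  0.    -1.629] F [-0.   0.8  0.2] op 1.00 q [0.4712 0.5367 1.847  0.0034 0.7613 2.0976]
([-0.001, -0.002, 0.03], [0.004, 0.0, -0.002])
```

Request:
{"fn": "send_rows", "kwargs": {
  "plan": [
    [[-0.001,-0.002,0.02],[0.004,0,0],1],
    [[-0.001,-0.002,0.03],[0.004,0,0],1],
    [[-0.001,-0.002,0.03],[0.004,0,0],0.3],
    [[-0.001,-0.002,0.03],[0.004,0,0],-0.5],
    [[-0.001,-0.002,0.03],[0.004,0,0],-1]
  ],
  "squeeze": 80
}}

```text
clock: 17.22
eef_pos: [524.4, 269.5, 33.8]
tcp_rot: [-3.14, 0.002, -1.629]
contact_force: [-0.8, 3.0, 3.9]
opening: 0.604
```

Request:
{"fn": "send_rows", "kwargs": {
  "plan": [
    [[0,0,0],[0,0,0],-1],
    [[0,0,0],[0,0,0],-1],
    [[0,0,0],[0,0,0],-1],
    [[0,0,0],[0,0,0],-1],
    [[0,0,0],[0,0,0],-1]
  ]
}}

```text
clock: 17.63
eef_pos: [524.5, 269.6, 34.2]
tcp_rot: [-3.14, 0.002, -1.629]
contact_force: [-0.8, -0.3, 3.2]
opening: 0.575
```

Run:
```python
from h import *
s=st(); r=np.array([408.6,275.9,25]); print('rim in tool',R(s['tcp_rot']).T@(r-s['eef_pos'])); print(rel([480,200,360],Rd(-93)))
```

```text
t17.63 pos [524.5 269.6  34.2] rot [-3.140e+00  2.000e-03 -1.629e+00] F [-0.8 -0.3  3.2] op 0.58 q [4.7180e-01 5.8180e-01 1.8524e+00 1.5000e-03 7.0470e-01 2.0997e+00]
rim in tool [  0.52493031 116.11050993   9.00373704]
([0.071, 0.04, -0.326], [-0.002, 0.002, -0.006])
```

Request:
{"fn": "send_rows", "kwargs": {
  "plan": [
    [[0,0,-0.04],[0,0,0],-1],
    [[0.005,0.003,-0.08],[0,0,0],-1],
    [[0.015,0.01,-0.12],[0,0,0],-1],
    [[0.025,0.017,-0.155],[0,0,0],-1],
    [[0.035,0.02,-0.19],[0,0,0],-1]
  ]
}}

```text
clock: 18.05
eef_pos: [501.0, 235.0, 225.8]
tcp_rot: [-3.14, 0.002, -1.629]
contact_force: [0.7, 0.7, -1.4]
opening: 0.577
```

```bash
sed -i 's/^RIM=.*/RIM=np.array([0,115,8.8])/' kin.py
python3 - <<'E'
from peg import *
Rb=kin.Rh(np.radians(82)); p=np.array([398,-7.5,110.])-Rb@kin.RIM
qb,e=kin.ik(p,Rb,np.array([-.68,.6,2.15,1.1,1.75,-1.2])); np.save('qb.npy',qb)
s=st(); q0=s['qpos']
for t in np.linspace(0,1,9):
    q=q0+(qb-q0)*t; p,Rr=kin.fk(q,kin.k0); print(round(t,2),p.round(0),'rim',(p+Rr@kin.RIM).round(0),'tz',Rr[:,2].round(2))
print(rel([480,200,330],Rd(-93)))
jrows(qb,5,-1,.12)
E
```

```text
t18.05 pos [501.  235.  225.8] rot [-3.140e+00  2.000e-03 -1.629e+00] F [ 0.7  0.7 -1.4] op 0.58 q [4.3520e-01 2.7050e-01 1.8168e+00 1.4000e-03 1.0523e+00 2.0631e+00]
0.0 [501. 235. 226.] rim [386. 242. 217.] tz [ 0.  0. -1.]
0.12 [470. 177. 187.] rim [357. 159. 200.] tz [-0.2   0.06 -0.98]
0.25 [435. 135. 163.] rim [330.  93. 186.] tz [-0.36  0.18 -0.92]
0.38 [404. 107. 152.] rim [309.  44. 168.] tz [-0.46  0.35 -0.81]
0.5 [382.  89. 153.] rim [294.  15. 144.] tz [-0.49  0.55 -0.68]
0.62 [372.  74. 164.] rim [290.   6. 118.] tz [-0.43  0.74 -0.52]
0.75 [373.  55. 181.] rim [305.  10.  99.] tz [-0.29  0.89 -0.35]
0.88 [384.  26. 202.] rim [343.  12.  95.] tz [-0.09  0.98 -0.17]
1.0 [397. -16. 225.] rim [398.  -7. 110.] tz [0.14 0.99 0.  ]
([0.036, 0.019, -0.104], [-0.001, 0.002, -0.005])
rows needed 24.4
[[[0.026, 0.01, 0.017], [-0.083, -0.013, -0.085], -1], [[0.05, 0.022, 0.032], [-0.162, -0.045, -0.17], -1], [[0.07, 0.034, 0.044], [-0.233, -0.094, -0.253], -1], [[0.088, 0.047, 0.054], [-0.293, -0.159, -0.333], -1], [[0.104, 0.06, 0.062], [-0.34, -0.238, -0.411], -1]]
```

Request:
{"fn": "send_rows", "kwargs": {
  "plan": [
    [[0.01,0.005,-0.04],[0,0,0],-1],
    [[0.02,0.01,-0.075],[-0.05,0,-0.05],-1],
    [[0.03,0.015,-0.1],[-0.12,-0.01,-0.13],-1],
    [[0.05,0.025,-0.1],[-0.19,-0.05,-0.21],-1],
    [[0.07,0.04,-0.09],[-0.25,-0.1,-0.29],-1]
  ]
}}

```text
clock: 18.47
eef_pos: [458.9, 167.9, 319.3]
tcp_rot: [2.916, 0.139, -1.346]
contact_force: [-1.1, -0.3, -3.5]
opening: 0.57
```

Run:
```python
from peg import *
s=st(); qb=np.load('qb.npy'); jrows(qb,5,-1,.12)
```

```text
t18.47 pos [458.9 167.9 319.3] rot [ 2.916  0.139 -1.346] F [-1.1 -0.3 -3.5] op 0.57 q [0.2545 0.1972 1.7185 0.1433 1.4505 1.5515]
rows needed 21.3
[[[0.014, 0.007, 0.018], [-0.05, -0.063, -0.089], -1], [[0.027, 0.015, 0.034], [-0.088, -0.136, -0.177], -1], [[0.039, 0.023, 0.048], [-0.11, -0.216, -0.263], -1], [[0.048, 0.031, 0.061], [-0.118, -0.302, -0.346], -1], [[0.057, 0.039, 0.072], [-0.109, -0.39, -0.427], -1]]
```

Request:
{"fn": "send_rows", "kwargs": {
  "plan": [
    [[0.014,0.007,0.018],[-0.05,-0.063,-0.089],-1],
    [[0.027,0.015,0.034],[-0.088,-0.136,-0.177],-1],
    [[0.039,0.023,0.048],[-0.11,-0.216,-0.263],-1],
    [[0.048,0.031,0.061],[-0.118,-0.302,-0.346],-1],
    [[0.057,0.039,0.072],[-0.109,-0.39,-0.427],-1]
  ]
}}

```text
clock: 18.88
eef_pos: [416.7, 108.7, 250.0]
tcp_rot: [2.945, 0.62, -0.984]
contact_force: [-1.2, -0.8, -2.2]
opening: 0.577
```

Run:
```python
from peg import *
s=st(); qb=np.load('qb.npy'); jrows(qb,5,-1,.12)
```

```text
t18.88 pos [416.7 108.7 250. ] rot [ 2.945  0.62  -0.984] F [-1.2 -0.8 -2.2] op 0.58 q [-0.0181  0.3436  1.8155  0.3661  1.5311  0.7843]
rows needed 16.3
[[[0.007, 0.009, 0.007], [0.026, -0.078, -0.087], -1], [[0.013, 0.018, 0.013], [0.066, -0.151, -0.173], -1], [[0.018, 0.025, 0.017], [0.118, -0.218, -0.258], -1], [[0.023, 0.032, 0.02], [0.182, -0.276, -0.342], -1], [[0.027, 0.038, 0.022], [0.256, -0.324, -0.423], -1]]
```

Request:
{"fn": "send_rows", "kwargs": {
  "plan": [
    [[0.007,0.009,0.007],[0.026,-0.078,-0.087],-1],
    [[0.013,0.018,0.013],[0.066,-0.151,-0.173],-1],
    [[0.018,0.025,0.017],[0.118,-0.218,-0.258],-1],
    [[0.023,0.032,0.02],[0.182,-0.276,-0.342],-1],
    [[0.027,0.038,0.022],[0.256,-0.324,-0.423],-1]
  ]
}}

```text
clock: 19.3
eef_pos: [389.8, 73.7, 222.3]
tcp_rot: [-2.616, 0.882, -0.333]
contact_force: [0.5, -0.1, -1.9]
opening: 0.575
```

Run:
```python
from peg import *
s=st(); qb=np.load('qb.npy'); jrows(qb,5,-1,.12)
```

```text
t19.30 pos [389.8  73.7 222.3] rot [-2.616  0.882 -0.333] F [ 0.5 -0.1 -1.9] op 0.58 q [-0.2714  0.4798  1.9041  0.5738  1.6077  0.0707]
rows needed 11.2
[[[0.001, 0.007, -0.002], [0.076, -0.032, -0.087], -1], [[0.003, 0.012, -0.005], [0.157, -0.052, -0.173], -1], [[0.004, 0.017, -0.008], [0.24, -0.06, -0.259], -1], [[0.006, 0.022, -0.013], [0.326, -0.057, -0.344], -1], [[0.007, 0.027, -0.018], [0.411, -0.041, -0.426], -1]]
```

Request:
{"fn": "send_rows", "kwargs": {
  "plan": [
    [[0.001,0.007,-0.002],[0.076,-0.032,-0.087],-1],
    [[0.003,0.012,-0.005],[0.157,-0.052,-0.173],-1],
    [[0.004,0.017,-0.008],[0.24,-0.06,-0.259],-1],
    [[0.006,0.022,-0.013],[0.326,-0.057,-0.344],-1],
    [[0.007,0.027,-0.018],[0.411,-0.041,-0.426],-1]
  ]
}}

```text
clock: 19.72
eef_pos: [385.4, 40.4, 217.8]
tcp_rot: [-1.919, 0.573, 0.073]
contact_force: [0.2, -1.2, -3.0]
opening: 0.579
```

Run:
```python
from peg import *
s=st(); qb=np.load('qb.npy'); jrows(qb,5,-1,.12)
```

```text
t19.72 pos [385.4  40.4 217.8] rot [-1.919  0.573  0.073] F [ 0.2 -1.2 -3. ] op 0.58 q [-0.5046  0.6046  1.9855  0.762   1.6768 -0.5819]
rows needed 6.1
[[[0.0, 0.002, -0.007], [0.077, 0.026, -0.088], -1], [[0.0, 0.003, -0.016], [0.151, 0.062, -0.176], -1], [[0.001, 0.005, -0.025], [0.22, 0.108, -0.263], -1], [[0.001, 0.006, -0.034], [0.283, 0.162, -0.349], -1], [[0.002, 0.008, -0.045], [0.34, 0.224, -0.434], -1]]
```

Request:
{"fn": "send_rows", "kwargs": {
  "plan": [
    [[0.0,0.002,-0.007],[0.077,0.026,-0.088],-1],
    [[0.0,0.003,-0.016],[0.151,0.062,-0.176],-1],
    [[0.001,0.005,-0.025],[0.22,0.108,-0.263],-1],
    [[0.001,0.006,-0.034],[0.283,0.162,-0.349],-1],
    [[0.002,0.008,-0.045],[0.34,0.224,-0.434],-1]
  ]
}}

```text
clock: 20.13
eef_pos: [394.8, -4.8, 223.0]
tcp_rot: [-1.619, 0.1, -0.07]
contact_force: [-0.2, -0.6, -1.7]
opening: 0.573
```

Run:
```python
from peg import *
s=st(); qb=np.load('qb.npy'); jrows(qb,5,-1,.12)
c,im=snap('scene','sc13'); crop(im,220,150,420,300,4,'sc13c')
```

```text
t20.13 pos [394.8  -4.8 223. ] rot [-1.619  0.1   -0.07 ] F [-0.2 -0.6 -1.7] op 0.57 q [-0.7176  0.7193  2.0595  0.9365  1.7417 -1.1806]
rows needed 1.1
[[[0.002, -0.001, -0.01], [0.048, 0.065, -0.089], -1], [[0.003, -0.002, -0.011], [0.052, 0.072, -0.098], -1], [[0.003, -0.002, -0.011], [0.052, 0.072, -0.098], -1], [[0.003, -0.002, -0.011], [0.052, 0.072, -0.098], -1], [[0.003, -0.002, -0.011], [0.052, 0.072, -0.098], -1]]
```

View pics/sc13c.png

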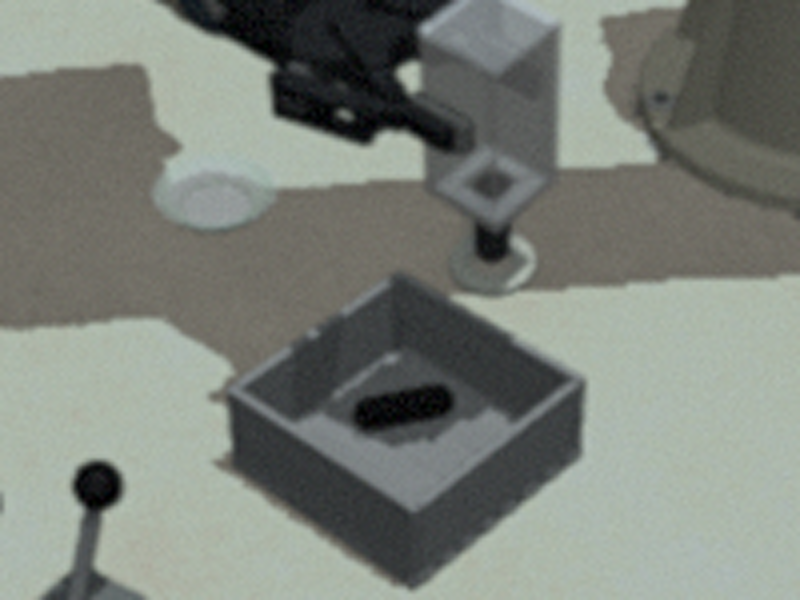

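Request:
{"fn": "send_rows", "kwargs": {
  "plan": [
    [[0.002,-0.001,-0.01],[0.048,0.065,-0.089],-1],
    [[0.003,-0.002,-0.011],[0.052,0.072,-0.098],-1],
    [[0.003,0.01,-0.011],[0.052,0.072,-0.098],-1],
    [[0.004,0.022,-0.012],[0.052,0.072,-0.098],-1],
    [[0.004,0.025,-0.012],[0.052,0.072,-0.098],-1]
  ]
}}

```text
clock: 20.6
eef_pos: [395.3, -19.0, 196.6]
tcp_rot: [-1.569, -0.002, -0.144]
contact_force: [-0.6, 0.3, -1.9]
opening: 0.572
```

Run:
```python
from peg import *
s=st(); print(s['eef_pos']+R(s['tcp_rot'])@kin.RIM)
Rb=kin.Rh(np.radians(82)); p=np.array([398,-7.5,82.])-Rb@kin.RIM; print(rel(p,Rb))
```

```text
t20.60 pos [395.3 -19.  196.6] rot [-1.569 -0.002 -0.144] F [-0.6  0.3 -1.9] op 0.57 q [-0.7694  0.8046  2.0666  0.9629  1.7298 -1.352 ]
[396.87786225 -10.05753735  81.59287607]
([0.001, -0.0, 0.003], [-0.002, -0.004, 0.002])
```

Same tap profile as before; hold near contact at the end.

Request:
{"fn": "send_rows", "kwargs": {
  "plan": [
    [[0.001,-0.012,0.002],[0,0,0],-1],
    [[0.001,0.005,0.002],[0,0,0],-1],
    [[0.001,0.022,0.002],[0,0,0],-1],
    [[0.001,0.031,0.002],[0,0,0],-1],
    [[0.001,0.0,0.002],[0,0,0],-1]
  ]
}}

```text
clock: 21.02
eef_pos: [396.7, -16.5, 197.1]
tcp_rot: [-1.559, 0.003, -0.144]
contact_force: [-0.3, 0.1, -3.2]
opening: 0.576
```

Request:
{"fn": "send_rows", "kwargs": {
  "plan": [
    [[0,-0.025,0],[0,0,0],-1],
    [[0,-0.008,0],[0,0,0],-1],
    [[0,0.009,0],[0,0,0],-1],
    [[0,0.018,0],[0,0,0],-1],
    [[0,0.016,0],[0,0,0],-1]
  ]
}}

```text
clock: 21.43
eef_pos: [396.8, -16.0, 180.8]
tcp_rot: [-1.559, 0.005, -0.142]
contact_force: [-0.4, 0.4, -1.3]
opening: 0.574
```

Run:
```python
from peg import *
s=st(); print(s['eef_pos']+R(s['tcp_rot'])@kin.RIM)
c,im=snap('scene','sc14'); crop(im,220,150,420,300,4,'sc14c')
```

```text
t21.43 pos [396.8 -16.  180.8] rot [-1.559  0.005 -0.142] F [-0.4  0.4 -1.3] op 0.57 q [-0.7624  0.8444  2.0594  0.9666  1.7193 -1.3705]
[397.64769234  -5.87088863  65.93056318]
```

View pics/sc14c.png

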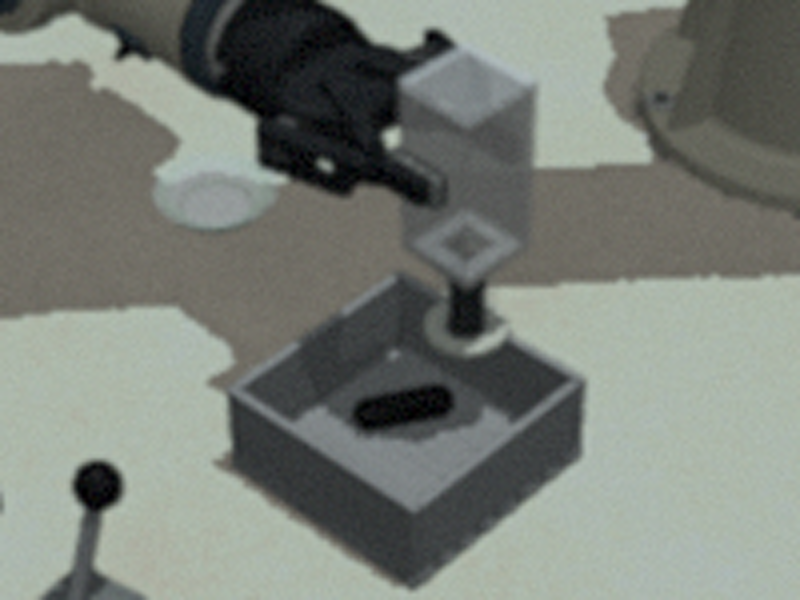

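Request:
{"fn": "send_rows", "kwargs": {
  "plan": [
    [[0,-0.028,0],[0,0,0],-1],
    [[0,-0.012,0],[0,0,0],-1],
    [[0,0.006,0],[0,0,0],-1],
    [[0,0.016,0],[0,0,0],-1],
    [[0,0.014,0],[0,0,0],-1]
  ]
}}

```text
clock: 21.9
eef_pos: [397.7, -16.2, 175.2]
tcp_rot: [-1.539, 0.003, -0.146]
contact_force: [6.1, -0.9, 30.9]
opening: 0.577
```

Run:
```python
from peg import *
s=st(); print(s['eef_pos']+R(s['tcp_rot'])@kin.RIM)
c,im=snap('scene','sc15'); crop(im,220,150,420,300,4,'sc15c')
```

```text
t21.90 pos [397.7 -16.2 175.2] rot [-1.539  0.003 -0.146] F [ 6.1 -0.9 30.9] op 0.58 q [-0.7626  0.8703  2.0533  0.9712  1.7276 -1.3877]
[399.12444361  -3.84045298  60.54148494]
```

View pics/sc15c.png

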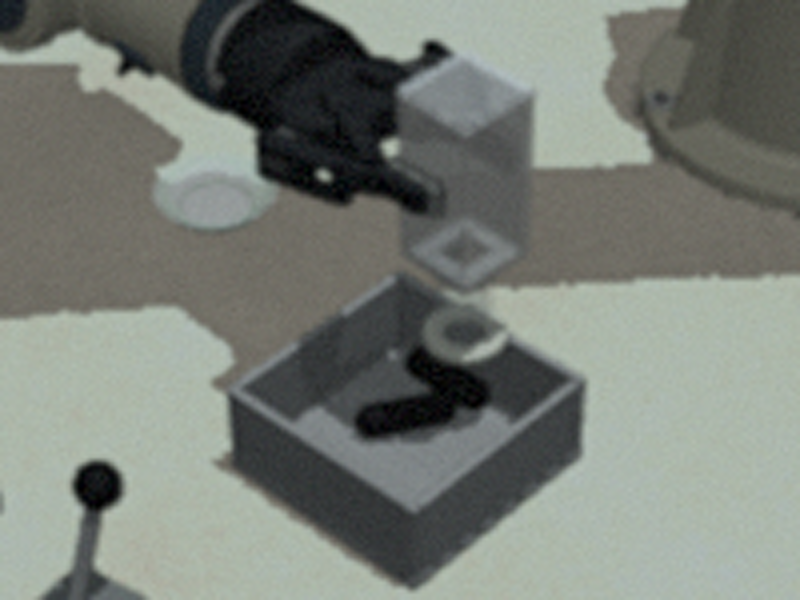

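Request:
{"fn": "send_rows", "kwargs": {
  "plan": [
    [[0,-0.005,0],[0,0,0],-1],
    [[0,-0.03,0],[0,0,0],-1],
    [[0,-0.06,0],[0,0,0],-1],
    [[0,-0.09,0],[0,0,0],-1],
    [[0,-0.12,0],[0,0,0],-1]
  ]
}}

```text
clock: 22.37
eef_pos: [397.2, -19.4, 297.3]
tcp_rot: [-1.54, 0.005, -0.145]
contact_force: [0.6, -0.3, -1.5]
opening: 0.576
```

```bash
cat >> peg.py <<'E'
def show(q0,Q,n=9,obs=[]):
    for t in np.linspace(0,1,n):
        q=q0+(Q-q0)*t; p,Rr=kin.fk(q,kin.k0)
        pts=[p+Rr@np.array(v) for v in [(0,115,9),(0,60,9),(0,0,9),(0,-55,9),(0,0,-60),(0,0,-120),(0,0,-200),(0,0,-320)]]
        d=[(round(min(np.linalg.norm(x[:2]-np.array(o)) for x in pts))) for o in obs]
        print(round(t,2),p.round(0),'rim',pts[0].round(0),'tz',Rr[:,2].round(2),'wrist',pts[-1].round(0),'dmin',d)
E
python3 - <<'E'
from peg import *
s=st(); q0=s['qpos']
for yaw in (-20,-30,-40):
    R_=kin.Rh(np.radians(yaw)); d=R_[:,2]
    for back in (70,100):
        p=np.array([*PEG[1],140])-d*back-R_@kin.RIM
        q,e=kin.ik(p,R_,np.array([-.6,.6,2.5,2.9,1.5,-1.5])); print(yaw,back,q.round(2),e)
        if back==70: show(q0,q,9,[PEG[0]])
E
```

```text
t22.37 pos [397.2 -19.4 297.3] rot [-1.54   0.005 -0.145] F [ 0.6 -0.3 -1.5] op 0.58 q [-0.7677  0.6123  2.0849  1.0072  1.8528 -1.1941]
-20 70 [-0.76  0.65  2.52  2.73  1.6  -1.58] 1.8650092357974793e-14
0.0 [397. -19. 297.] rim [398.  -7. 183.] tz [0.14 0.99 0.03] wrist [ 351. -336.  288.] dmin [263]
0.12 [443. -19. 311.] rim [454.  -0. 198.] tz [0.34 0.93 0.11] wrist [ 333. -317.  278.] dmin [247]
0.25 [484. -33. 322.] rim [504. -12. 210.] tz [0.53 0.83 0.16] wrist [ 314. -298.  269.] dmin [226]
0.38 [519. -60. 327.] rim [545. -41. 216.] tz [0.7  0.69 0.2 ] wrist [ 295. -279.  263.] dmin [196]
0.5 [543. -98. 325.] rim [572. -83. 215.] tz [0.84 0.51 0.21] wrist [ 276. -260.  258.] dmin [151]
0.62 [ 555. -144.  316.] rim [ 584. -134.  205.] tz [0.93 0.3  0.19] wrist [ 256. -241.  254.] dmin [99]
0.75 [ 552. -194.  301.] rim [ 578. -190.  188.] tz [0.98 0.09 0.15] wrist [ 237. -222.  253.] dmin [62]
0.88 [ 533. -245.  280.] rim [ 552. -246.  166.] tz [ 0.99 -0.13  0.08] wrist [ 217. -203.  253.] dmin [83]
1.0 [ 498. -294.  255.] rim [ 506. -297.  140.] tz [ 0.94 -0.34  0.  ] wrist [ 
[... 1515 characters left out ...]
dmin [203]
0.38 [589. -32. 353.] rim [623.  -9. 245.] tz [0.76 0.58 0.28] wrist [ 345. -218.  263.] dmin [178]
0.5 [621. -72. 350.] rim [658. -53. 242.] tz [0.89 0.35 0.29] wrist [ 335. -182.  258.] dmin [144]
0.62 [ 631. -121.  334.] rim [ 667. -110.  225.] tz [0.96 0.09 0.25] wrist [ 322. -149.  255.] dmin [97]
0.75 [ 616. -174.  310.] rim [ 646. -170.  199.] tz [ 0.97 -0.18  0.18] wrist [ 306. -118.  253.] dmin [46]
0.88 [ 576. -225.  282.] rim [ 596. -227.  168.] tz [ 0.9  -0.42  0.09] wrist [287. -89. 253.] dmin [35]
1.0 [ 512. -270.  255.] rim [ 519. -276.  140.] tz [ 0.77 -0.64  0.  ] wrist [267. -64. 255.] dmin [125]
-40 100 [-0.19  0.66  2.57  3.65  1.65 -1.53] 3.694822225952521e-15
```

Run:
```python
from peg import *
s=st(); q0=s['qpos']
R_=kin.Rh(np.radians(-20)); d=R_[:,2]
p=np.array([*PEG[1],200])-d*60-R_@kin.RIM
q,e=kin.ik(p,R_,np.array([-.6,.6,2.5,2.9,1.5,-1.5])); print(q.round(2),e)
show(q0,q,9,[PEG[0]]); np.save('qp.npy',q); jrows(q,5,-1,.12)
```

```text
t22.37 pos [397.2 -19.4 297.3] rot [-1.54   0.005 -0.145] F [ 0.6 -0.3 -1.5] op 0.58 q [-0.7677  0.6123  2.0849  1.0072  1.8528 -1.1941]
[-0.74  0.43  2.51  2.74  1.38 -1.49] 1.1368683772161603e-15
0.0 [397. -19. 297.] rim [398.  -7. 183.] tz [0.14 0.99 0.03] wrist [ 351. -336.  288.] dmin [263]
0.12 [447. -19. 313.] rim [458.  -5. 199.] tz [0.35 0.93 0.07] wrist [ 334. -317.  290.] dmin [244]
0.25 [491. -33. 327.] rim [510. -20. 214.] tz [0.54 0.83 0.1 ] wrist [ 317. -299.  293.] dmin [222]
0.38 [527. -60. 338.] rim [552. -51. 225.] tz [0.71 0.69 0.13] wrist [ 299. -280.  297.] dmin [188]
0.5 [553. -98. 345.] rim [579. -94. 232.] tz [0.85 0.51 0.14] wrist [ 281. -262.  300.] dmin [138]
0.62 [ 565. -145.  346.] rim [ 590. -145.  233.] tz [0.94 0.31 0.13] wrist [ 263. -243.  303.] dmin [87]
0.75 [ 562. -196.  341.] rim [ 583. -199.  228.] tz [0.99 0.09 0.11] wrist [ 245. -225.  307.] dmin [53]
0.88 [ 542. -248.  331.] rim [ 558. -253.  217.] tz [ 0.99 -0.13  0.06] wrist [ 226. -206.  311.] dmin [79]
1.0 [ 507. -297.  315.] rim [ 516. -300.  200.] tz [ 0.94 -0.34  0.  ] wrist [ 207. -188.  315.] dmin [139]
rows needed 15.1
[[[0.026, -0.008, 0.006], [0.019, 0.113, -0.036], -1], [[0.051, -0.016, 0.008], [0.035, 0.227, -0.068], -1], [[0.076, -0.024, 0.006], [0.048, 0.344, -0.095], -1], [[0.1, -0.031, -0.0], [0.058, 0.461, -0.117], -1], [[0.121, -0.038, -0.011], [0.064, 0.58, -0.135], -1]]
```

Clear path (rim ≥ 217 mm near the pegged bottle).

Request:
{"fn": "send_rows", "kwargs": {
  "plan": [
    [[0.026,-0.008,0.006],[0.019,0.113,-0.036],-1],
    [[0.051,-0.016,0.008],[0.035,0.227,-0.068],-1],
    [[0.076,-0.024,0.006],[0.048,0.344,-0.095],-1],
    [[0.1,-0.031,0.0],[0.058,0.461,-0.117],-1],
    [[0.121,-0.038,-0.011],[0.064,0.58,-0.135],-1]
  ]
}}

```text
clock: 22.78
eef_pos: [516.0, -49.1, 335.8]
tcp_rot: [-1.447, -0.089, -0.739]
contact_force: [-0.2, 0.9, -0.9]
opening: 0.577
```

Run:
```python
from peg import *
s=st(); jrows(np.load('qp.npy'),5,-1,.12)
```

```text
t22.78 pos [516.  -49.1 335.8] rot [-1.447 -0.089 -0.739] F [-0.2  0.9 -0.9] op 0.58 q [-0.7592  0.5482  2.2277  1.5856  1.6975 -1.2915]
rows needed 10.0
[[[0.025, -0.003, -0.001], [-0.0, 0.119, -0.016], -1], [[0.049, -0.005, -0.007], [-0.004, 0.238, -0.029], -1], [[0.072, -0.006, -0.017], [-0.013, 0.357, -0.038], -1], [[0.093, -0.007, -0.031], [-0.024, 0.477, -0.044], -1], [[0.112, -0.006, -0.05], [-0.04, 0.596, -0.045], -1]]
```

Request:
{"fn": "send_rows", "kwargs": {
  "plan": [
    [[0.025,-0.003,-0.001],[0,0.119,-0.016],-1],
    [[0.049,-0.005,-0.007],[-0.004,0.238,-0.029],-1],
    [[0.072,-0.006,-0.017],[-0.013,0.357,-0.038],-1],
    [[0.093,-0.007,-0.031],[-0.024,0.477,-0.044],-1],
    [[0.112,-0.006,-0.05],[-0.04,0.596,-0.045],-1]
  ]
}}

```text
clock: 23.2
eef_pos: [564.4, -162.3, 346.7]
tcp_rot: [-1.441, -0.056, -1.342]
contact_force: [0.7, -0.5, -1.7]
opening: 0.578
```

Run:
```python
from peg import *
s=st(); jrows(np.load('qp.npy'),5,-1,.12)
```

```text
t23.20 pos [ 564.4 -162.3  346.7] rot [-1.441 -0.056 -1.342] F [ 0.7 -0.5 -1.7] op 0.58 q [-0.7519  0.4862  2.371   2.1656  1.5413 -1.391 ]
rows needed 5.0
[[[0.026, 0.003, -0.009], [-0.022, 0.118, -0.002], -1], [[0.051, 0.008, -0.023], [-0.047, 0.235, -0.001], -1], [[0.075, 0.014, -0.041], [-0.076, 0.352, 0.002], -1], [[0.097, 0.02, -0.064], [-0.108, 0.467, 0.009], -1], [[0.116, 0.027, -0.09], [-0.142, 0.58, 0.017], -1]]
```

Request:
{"fn": "send_rows", "kwargs": {
  "plan": [
    [[0.026,0.003,-0.009],[-0.022,0.118,-0.002],-1],
    [[0.051,0.008,-0.023],[-0.047,0.235,-0.001],-1],
    [[0.075,0.014,-0.041],[-0.076,0.352,0.002],-1],
    [[0.097,0.02,-0.064],[-0.108,0.467,0.009],-1],
    [[0.116,0.027,-0.09],[-0.142,0.58,0.017],-1]
  ]
}}

```text
clock: 23.62
eef_pos: [506.4, -297.6, 315.8]
tcp_rot: [-1.57, 0.001, -1.925]
contact_force: [0.3, 0.2, -1.0]
opening: 0.575
```

Run:
```python
from peg import *
s=st(); _,_,p,Rb=pegq(1,140,-20); 
print(rel(p+[1.5,-2.5,0],Rb), rel(p+[1.5,-2.5,60]-Rb[:,2]*30,Rb))
```

```text
t23.62 pos [ 506.4 -297.6  315.8] rot [-1.570e+00  1.000e-03 -1.925e+00] F [ 0.3  0.2 -1. ] op 0.57 q [-0.7417  0.4257  2.5119  2.747   1.3831 -1.4914]
([0.001, 0.061, 0.063], [-0.001, -0.005, -0.001]) ([0.001, 0.001, 0.033], [-0.001, -0.005, -0.001])
```

Request:
{"fn": "send_rows", "kwargs": {
  "plan": [
    [[0.001,0.001,0.033],[0,-0.005,0],-1],
    [[0.001,0.01,0.063],[0,-0.005,0],-1],
    [[0.001,0.04,0.063],[0,-0.005,0],-1],
    [[0.001,0.075,0.063],[0,-0.005,0],-1],
    [[0.001,0.088,0.063],[0,-0.005,0],-1]
  ]
}}

```text
clock: 24.03
eef_pos: [565.2, -319.8, 225.1]
tcp_rot: [-1.571, 0.003, -1.92]
contact_force: [-0.1, 0.2, -1.9]
opening: 0.574
```

Run:
```python
from peg import *
viewer.grab_frame('top')
c,im=snap('scene','sc16'); s=st(); crop(im,130,150,230,230,8,'sc16c')
rim=s['eef_pos']+R(s['tcp_rot'])@kin.RIM; print(rim)
print(((proj(c,[rim,rim+[0,0,3],[*PEG[1],100],[*PEG[1],20]])-[130,150])*8).round(0), (140+123/3.2-130)*8,(160+145/3.2-150)*8)
```

```text
t24.13 pos [ 565.  -319.8  225.5] rot [-1.573  0.004 -1.92 ] F [-0.4 -0.4 -1.9] op 0.58 q [-0.6773  0.7159  2.3797  2.8131  1.5252 -1.5518]
[ 573.21189444 -322.28611524  110.45087632]
[[368. 413.]
 [366. 405.]
 [382. 443.]
 [431. 658.]] 387.5 442.5
```

View pics/sc16c.png

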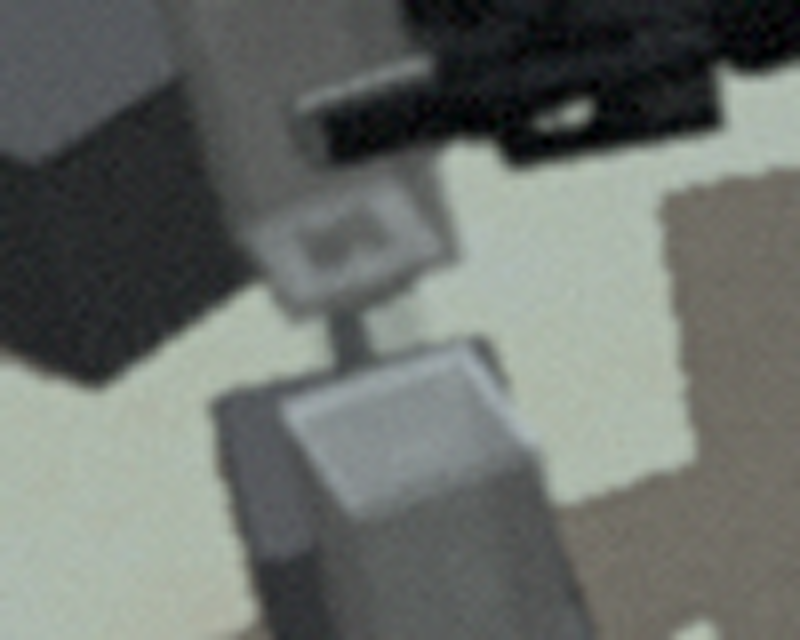

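Request:
{"fn": "send_rows", "kwargs": {
  "plan": [
    [[0.0006,0.01,0.001],[0,0,0],-1],
    [[0.0006,0.02,0.001],[0,0,0],-1],
    [[0.0006,0.03,0.001],[0,0,0],-1],
    [[0.0006,0.04,0.001],[0,0,0],-1],
    [[0.0006,0.045,0.001],[0,0,0],-1]
  ]
}}

```text
clock: 24.55
eef_pos: [565.9, -320.7, 181.9]
tcp_rot: [-1.571, 0.005, -1.92]
contact_force: [-0.5, -0.0, -1.3]
opening: 0.574
```

Run:
```python
from peg import *
s=st(); rim=s['eef_pos']+R(s['tcp_rot'])@kin.RIM; print(rim,s['wrist_torque'])
```

```text
t24.55 pos [ 565.9 -320.7  181.9] rot [-1.571  0.005 -1.92 ] F [-0.5 -0.  -1.3] op 0.57 q [-0.6775  0.8424  2.3542  2.8129  1.6232 -1.584 ]
[ 574.35796502 -323.20523817   66.91426748] [0.21148263 0.64868233 0.04397771]
```

Request:
{"fn": "send_rows", "kwargs": {
  "plan": [
    [[0,0.012,0],[0,0,0],-1],
    [[0,0.024,0],[0,0,0],-1],
    [[0,0.036,0],[0,0,0],-1],
    [[0,0.043,0],[0,0,0],-1],
    [[0,0.046,0],[0,0,0],-1]
  ]
}}

```text
clock: 24.97
eef_pos: [566.1, -320.6, 137.0]
tcp_rot: [-1.568, 0.005, -1.92]
contact_force: [-4.6, 2.9, 14.3]
opening: 0.577
```

Request:
{"fn": "send_rows", "kwargs": {
  "plan": [
    [[0,0.0015,0],[0,0,0],-1],
    [[0,0.0025,0],[0,0,0],-1],
    [[0,0.0025,0],[0,0,0],-1],
    [[0,0.0025,0],[0,0,0],0.2],
    [[0,0.0015,0],[0,0,0],0.6]
  ]
}}

```text
clock: 25.38
eef_pos: [566.3, -320.8, 136.4]
tcp_rot: [-1.567, 0.005, -1.92]
contact_force: [0.2, 0.4, -0.5]
opening: 0.724
```

Run:
```python
from peg import *
s=st(); rim=s['eef_pos']+R(s['tcp_rot'])@kin.RIM; print(rim,s['wrist_torque'])
c,im=snap('scene','sc17'); crop(im,120,120,280,250,5,'sc17c')
```

```text
t25.38 pos [ 566.3 -320.8  136.4] rot [-1.567  0.005 -1.92 ] F [ 0.2  0.4 -0.5] op 0.72 q [-0.6769  0.9687  2.3181  2.8107  1.7122 -1.6132]
[ 575.22247093 -323.4887054    21.4381066 ] [0.178823   0.44458626 0.04320219]
```

View pics/sc17c.png

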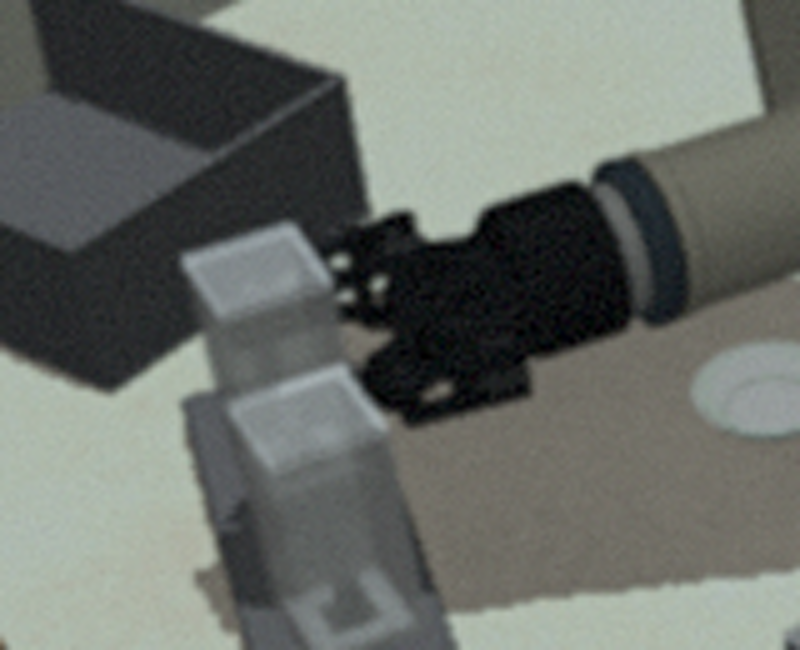

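Request:
{"fn": "send_rows", "kwargs": {
  "plan": [
    [[0,0,0],[0,0,0],0.7],
    [[0,0,-0.02],[0,0,0],0.7],
    [[0,0,-0.05],[0,0,0],0.7],
    [[0,0,-0.08],[0,0,0],0.7],
    [[0,-0.02,-0.09],[0,0,0],0.9]
  ]
}}

```text
clock: 25.85
eef_pos: [479.2, -288.6, 151.7]
tcp_rot: [-1.575, 0.008, -1.921]
contact_force: [0.3, -0.1, 0.1]
opening: 0.946
```

Request:
{"fn": "send_rows", "kwargs": {
  "plan": [
    [[0,-0.04,0],[0,0,0],1],
    [[0,-0.08,0],[0,0,0],1],
    [[0,-0.12,0],[0,0,0],1],
    [[0,-0.15,0.0],[0,0,0],1],
    [[0,-0.15,0],[0,0,0],1]
  ]
}}

```text
clock: 26.27
eef_pos: [479.0, -289.9, 308.4]
tcp_rot: [-1.567, 0.005, -1.921]
contact_force: [0.6, 0.2, -0.0]
opening: 1.001
```

Run:
```python
from peg import *
s=st(); q0=s['qpos']
Q,e=kin.ik(np.array([475,378,300.]),Rd(-89.5),np.array([.6,.3,1.8,0,1.1,2.2])); print(Q.round(3),e); np.save('qA.npy',Q)
show(q0,Q,13,PEG[:2])
snap('scene','sc18')
jrows(Q,5,1,.123)
```

```text
t26.27 pos [ 479.  -289.9  308.4] rot [-1.567  0.005 -1.921] F [ 0.6  0.2 -0. ] op 1.00 q [-0.7971  0.4528  2.5621  2.6919  1.4605 -1.5108]
[ 0.67   0.285  1.622 -0.     1.234  2.232] 3.975060280936305e-12
0.0 [ 479. -290.  308.] rim [ 488. -293.  193.] tz [ 0.94 -0.34  0.  ] wrist [ 179. -180.  307.] dmin [160, 88]
0.08 [ 549. -183.  327.] rim [ 563. -156.  215.] tz [ 1.   -0.01  0.04] wrist [ 229. -181.  313.] dmin [79, 125]
0.17 [584. -67. 339.] rim [581. -16. 235.] tz [0.94 0.33 0.05] wrist [ 282. -172.  323.] dmin [138, 235]
0.25 [587.  46. 342.] rim [553. 106. 250.] tz [0.79 0.62 0.02] wrist [ 335. -151.  337.] dmin [238, 282]
0.33 [564. 145. 337.] rim [496. 196. 258.] tz [ 0.56  0.83 -0.06] wrist [ 385. -120.  355.] dmin [266, 274]
0.42 [524. 223. 323.] rim [430. 250. 262.] tz [ 0.29  0.94 -0.17] wrist [431. -79. 377.] dmin [246, 280]
0.5 [479. 276. 304.] rim [371. 277. 265.] tz [ 0.03  0.95 -0.31] wrist [470. -28. 403.] dmin [252, 310]
0.58 [440. 308. 283.] rim [328. 286. 266.] tz [-0.19  0.87 -0.47] wrist [500.  31. 432.] dmin [285, 359]
0.67 [415. 324. 263.] rim [304. 290. 268.] tz [-0.33  0.71 -0.63] wrist [519.  97. 464.] dmin [338, 421]
0.75 [407. 330. 252.] rim [298. 296. 270.] tz [-0.38  0.51 -0.77] wrist [527. 167. 499.] dmin [402, 489]
0.83 [417. 337. 251.] rim [307. 311. 273.] tz [-0.33  0.31 -0.89] wrist [522. 239. 537.] dmin [473, 561]
0.92 [442. 351. 266.] rim [328. 337. 278.] tz [-0.2   0.13 -0.97] wrist [505. 310. 577.] dmin [546, 634]
1.0 [475. 378. 300.] rim [360. 377. 291.] tz [ 0.  0. -1.] wrist [475. 378. 620.] dmin [608, 700]
rows needed 32.0
[[[-0.035, -0.006, 0.012], [0.01, -0.1, 0.071], 1], [[-0.072, -0.011, 0.022], [0.011, -0.201, 0.141], 1], [[-0.109, -0.016, 0.028], [0.003, -0.303, 0.209], 1], [[-0.146, -0.02, 0.03], [-0.014, -0.406, 0.274], 1], [[-0.183, -0.024, 0.03], [-0.041, -0.508, 0.337], 1]]
```

View pics/sc18.png

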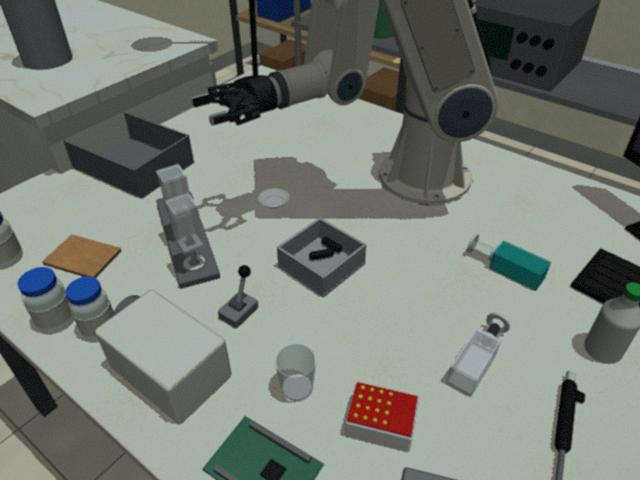

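Both bottles are pegged (at 175,195 px), two bars in the box. Now swing back for bottle A.

Request:
{"fn": "send_rows", "kwargs": {
  "plan": [
    [[-0.035,-0.006,0.012],[0.01,-0.1,0.071],1],
    [[-0.072,-0.011,0.022],[0.011,-0.201,0.141],1],
    [[-0.109,-0.016,0.028],[0.003,-0.303,0.209],1],
    [[-0.146,-0.02,0.03],[-0.014,-0.406,0.274],1],
    [[-0.183,-0.024,0.03],[-0.041,-0.508,0.337],1]
  ]
}}

```text
clock: 26.73
eef_pos: [570.4, -126.8, 332.0]
tcp_rot: [-1.519, 0.339, -1.393]
contact_force: [1.5, 0.3, 1.0]
opening: 1.0
```

Run:
```python
from peg import *
s=st(); jrows(np.load('qA.npy'),5,1,.123)
```

```text
t26.73 pos [ 570.4 -126.8  332. ] rot [-1.519  0.339 -1.393] F [1.5 0.3 1. ] op 1.00 q [-0.6153  0.4359  2.4461  2.3584  1.4348 -1.0491]
rows needed 26.9
[[[-0.033, 0.009, 0.015], [-0.037, -0.096, 0.067], 1], [[-0.066, 0.018, 0.027], [-0.083, -0.19, 0.132], 1], [[-0.099, 0.029, 0.036], [-0.139, -0.279, 0.196], 1], [[-0.133, 0.04, 0.041], [-0.204, -0.364, 0.257], 1], [[-0.165, 0.051, 0.044], [-0.278, -0.443, 0.314], 1]]
```

Request:
{"fn": "send_rows", "kwargs": {
  "plan": [
    [[-0.033,0.009,0.015],[-0.037,-0.096,0.067],1],
    [[-0.066,0.018,0.027],[-0.083,-0.19,0.132],1],
    [[-0.099,0.029,0.036],[-0.139,-0.279,0.196],1],
    [[-0.133,0.04,0.041],[-0.204,-0.364,0.257],1],
    [[-0.165,0.051,0.044],[-0.278,-0.443,0.314],1]
  ]
}}

```text
clock: 27.15
eef_pos: [585.7, 52.3, 339.9]
tcp_rot: [-1.557, 0.649, -0.877]
contact_force: [0.6, 0.8, -0.3]
opening: 1.0
```

Run:
```python
from peg import *
s=st(); jrows(np.load('qA.npy'),5,1,.123)
```

```text
t27.15 pos [585.7  52.3 339.9] rot [-1.557  0.649 -0.877] F [ 0.6  0.8 -0.3] op 1.00 q [-0.424   0.415   2.3229  2.0039  1.4053 -0.5573]
rows needed 21.9
[[[-0.023, 0.019, 0.017], [-0.081, -0.068, 0.062], 1], [[-0.046, 0.039, 0.031], [-0.17, -0.129, 0.122], 1], [[-0.069, 0.06, 0.042], [-0.266, -0.179, 0.18], 1], [[-0.09, 0.081, 0.051], [-0.368, -0.22, 0.234], 1], [[-0.111, 0.103, 0.057], [-0.477, -0.25, 0.285], 1]]
```

Request:
{"fn": "send_rows", "kwargs": {
  "plan": [
    [[-0.023,0.019,0.017],[-0.081,-0.068,0.062],1],
    [[-0.046,0.039,0.031],[-0.17,-0.129,0.122],1],
    [[-0.069,0.06,0.042],[-0.266,-0.179,0.18],1],
    [[-0.09,0.081,0.051],[-0.368,-0.22,0.234],1],
    [[-0.111,0.103,0.057],[-0.477,-0.25,0.285],1]
  ]
}}

```text
clock: 27.57
eef_pos: [533.9, 206.3, 324.4]
tcp_rot: [-1.819, 0.965, -0.569]
contact_force: [-0.2, -0.8, 0.2]
opening: 0.998
```

Run:
```python
from peg import *
s=st(); jrows(np.load('qA.npy'),5,1,.123)
```

```text
t27.57 pos [533.9 206.3 324.4] rot [-1.819  0.965 -0.569] F [-0.2 -0.8  0.2] op 1.00 q [-0.2153  0.3922  2.1883  1.6211  1.3732 -0.0243]
rows needed 16.8
[[[-0.01, 0.021, 0.018], [-0.109, -0.014, 0.056], 1], [[-0.019, 0.043, 0.033], [-0.219, -0.014, 0.11], 1], [[-0.027, 0.065, 0.045], [-0.33, -0.001, 0.161], 1], [[-0.033, 0.086, 0.055], [-0.44, 0.028, 0.208], 1], [[-0.038, 0.106, 0.062], [-0.547, 0.072, 0.25], 1]]
```

Request:
{"fn": "send_rows", "kwargs": {
  "plan": [
    [[-0.01,0.021,0.018],[-0.109,-0.014,0.056],1],
    [[-0.019,0.043,0.033],[-0.219,-0.014,0.11],1],
    [[-0.027,0.065,0.045],[-0.33,-0.001,0.161],1],
    [[-0.033,0.086,0.055],[-0.44,0.028,0.208],1],
    [[-0.038,0.106,0.062],[-0.547,0.072,0.25],1]
  ]
}}

```text
clock: 27.98
eef_pos: [451.2, 299.4, 287.0]
tcp_rot: [-2.753, 1.11, -1.004]
contact_force: [0.1, 0.2, -0.1]
opening: 1.004
```

Run:
```python
from peg import *
s=st(); jrows(np.load('qA.npy'),5,1,.123); print(rel([488,378,240],Rd(-89.5)))
```

```text
t27.98 pos [451.2 299.4 287. ] rot [-2.753  1.11  -1.004] F [ 0.1  0.2 -0.1] op 1.00 q [0.017  0.3655 2.0402 1.1945 1.3376 0.5685]
rows needed 11.8
[[[0.0, 0.013, 0.014], [-0.095, 0.06, 0.049], 1], [[0.002, 0.025, 0.026], [-0.18, 0.135, 0.097], 1], [[0.005, 0.034, 0.035], [-0.253, 0.223, 0.141], 1], [[0.008, 0.04, 0.042], [-0.311, 0.324, 0.181], 1], [[0.01, 0.043, 0.047], [-0.35, 0.436, 0.216], 1]]
([0.021, -0.044, 0.086], [-0.033, 1.151, 0.28])
```

Request:
{"fn": "send_rows", "kwargs": {
  "plan": [
    [[0.002,0.002,0.008],[-0.02,0.115,0.03],1],
    [[0.004,0.001,0.016],[-0.035,0.23,0.06],1],
    [[0.006,-0.001,0.025],[-0.045,0.345,0.09],1],
    [[0.008,-0.004,0.033],[-0.05,0.46,0.12],1],
    [[0.01,-0.01,0.042],[-0.05,0.575,0.15],1]
  ]
}}

```text
clock: 28.4
eef_pos: [457.7, 335.4, 262.1]
tcp_rot: [-3.112, 0.568, -1.401]
contact_force: [0.1, -0.2, -0.2]
opening: 1.001
```

Run:
```python
from peg import *
s=st(); print(rel([488,378,240],Rd(-89.5)))
```

```text
t28.40 pos [457.7 335.4 262.1] rot [-3.112  0.568 -1.401] F [ 0.1 -0.2 -0.2] op 1.00 q [0.3277 0.2144 1.9283 0.6827 0.9864 1.3538]
([-0.019, -0.036, 0.04], [0.017, 0.569, 0.148])
```

Request:
{"fn": "send_rows", "kwargs": {
  "plan": [
    [[-0.004,-0.007,0.008],[0.003,0.115,0.03],1],
    [[-0.007,-0.014,0.016],[0.006,0.23,0.06],1],
    [[-0.011,-0.021,0.024],[0.01,0.345,0.09],1],
    [[-0.015,-0.029,0.032],[0.014,0.46,0.12],1],
    [[-0.019,-0.036,0.04],[0.017,0.569,0.148],1]
  ]
}}

```text
clock: 28.82
eef_pos: [488.5, 378.4, 239.3]
tcp_rot: [-3.139, -0.007, -1.564]
contact_force: [-0.2, -0.1, -0.8]
opening: 0.999
```

Run:
```python
from peg import *
viewer.grab_frame('top'); s=st(); c,im=snap('wrist','w6'); np.save('w6cp.npy',c,allow_pickle=True)
_,im=snap('top','top6')
```

```text
t28.87 pos [489.  381.7 238.1] rot [-3.139 -0.014 -1.566] F [0.7 3.4 0.7] op 1.00 q [ 0.6667  0.3633  1.6543 -0.0137  1.1304  2.2387]
```

View pics/w6.png

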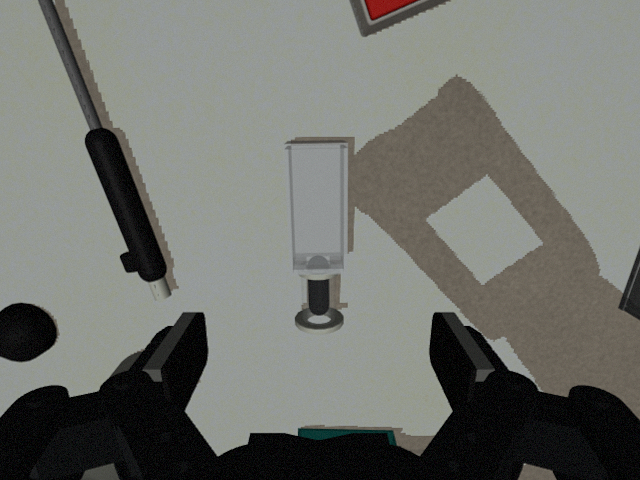

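View pics/top6.png

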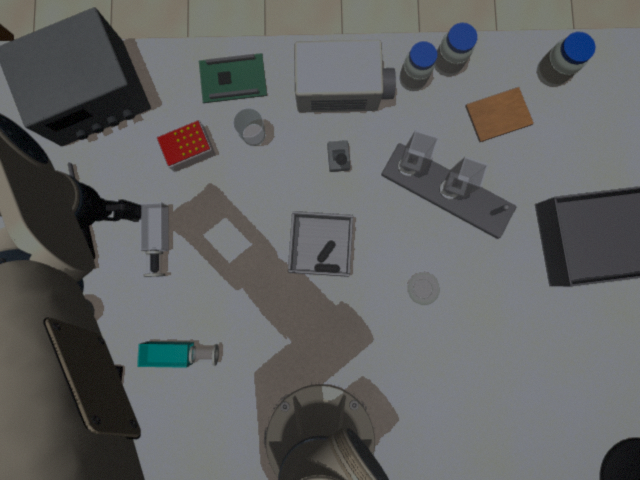

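Run:
```python
from peg import *
c=np.load('w6cp.npy',allow_pickle=True).item()
pts=[(285,143),(348,143),(293,270),(343,270)]
for uv in pts: print(atz(c,uv,50).round(1))
P=np.mean([atz(c,uv,50) for uv in pts],0); r=atz(c,(319,319.5),25)
a=np.degrees(np.arctan2((P-r)[1],(P-r)[0])); print(r,P,a,np.linalg.norm((P-r)[:2]))
print('driver',atz(c,(165,270),20),atz(c,(150,190),20))
t=[r[0]+115*np.cos(np.radians(a)),r[1]+115*np.sin(np.radians(a)),32]; print(t)
s=st(); print(rel(t,Rd(-90+a)))
```

```text
[550.2 404.7  50. ]
[550.4 355.6  50. ]
[444.3 400.1  50. ]
[444.2 357.   50. ]
[382.8553223  376.98341973  25.        ] [497.26774665 379.33464556  50.        ] 1.177287849286618 114.43658116460743
driver [432.58077632 521.80463947  20.        ] [508.09618908 526.3313575   20.        ]
[np.float64(497.83104655561795), np.float64(379.3462216179507), 32]
t28.97 pos [487.  380.1 237.4] rot [ 3.139e+00 -2.000e-03 -1.557e+00] F [-0.9  0.1  0.1] op 1.00 q [6.6020e-01 3.5860e-01 1.6627e+00 3.0000e-04 1.1240e+00 2.2172e+00]
([0.0, -0.011, 0.205], [0.003, -0.002, -0.007])
```

Request:
{"fn": "send_rows", "kwargs": {
  "plan": [
    [[0,-0.011,0.04],[0.003,-0.002,-0.007],1],
    [[0,-0.011,0.08],[0.003,-0.002,-0.007],1],
    [[0,-0.011,0.12],[0.003,-0.002,-0.007],1],
    [[0,-0.011,0.15],[0.003,-0.002,-0.007],1],
    [[0,-0.011,0.173],[0.003,-0.002,-0.007],1]
  ]
}}

```text
clock: 29.38
eef_pos: [495.4, 377.0, 60.6]
tcp_rot: [3.136, -0.001, -1.551]
contact_force: [0.8, 0.4, -0.2]
opening: 0.999
```

Run:
```python
from h import *
s=st(); print(rel([497.8,379,32],Rd(-89)))
```

```text
t29.38 pos [495.4 377.   60.6] rot [ 3.136e+00 -1.000e-03 -1.551e+00] F [ 0.8  0.4 -0.2] op 1.00 q [0.6471 0.5811 1.7643 0.0026 0.8013 2.196 ]
([-0.002, -0.003, 0.029], [0.005, -0.001, 0.003])
```

Request:
{"fn": "send_rows", "kwargs": {
  "plan": [
    [[-0.002,-0.003,0.02],[0.005,0,0.002],1],
    [[-0.002,-0.003,0.029],[0.005,0,0.002],1],
    [[-0.002,-0.003,0.029],[0.005,0,0.002],0.3],
    [[-0.002,-0.003,0.029],[0.005,0,0.002],-0.5],
    [[-0.002,-0.003,0.029],[0.005,0,0.002],-1]
  ],
  "squeeze": 80
}}

```text
clock: 29.8
eef_pos: [499.0, 379.2, 33.0]
tcp_rot: [-3.141, 0.0, -1.553]
contact_force: [-0.2, 4.0, 3.1]
opening: 0.607
```

Request:
{"fn": "send_rows", "kwargs": {
  "plan": [
    [[0,0,0],[0,0,0],-1],
    [[0,0,0],[0,0,0],-1],
    [[0,0,0],[0,0,0],-1],
    [[0,0,-0.005],[0,0,0],-1],
    [[0,0,-0.03],[0,0,0],-1]
  ]
}}

```text
clock: 30.22
eef_pos: [496.8, 377.7, 60.4]
tcp_rot: [3.138, -0.004, -1.553]
contact_force: [-0.7, 0.1, -1.7]
opening: 0.576
```

Request:
{"fn": "send_rows", "kwargs": {
  "plan": [
    [[0.01,0.002,-0.04],[0,0,0],-1],
    [[0.025,0.005,-0.08],[0,0,0],-1],
    [[0.045,0.01,-0.115],[0,0,0],-1],
    [[0.07,0.015,-0.145],[0,0,0],-1],
    [[0.1,0.02,-0.17],[0,0,0],-1]
  ]
}}

```text
clock: 30.63
eef_pos: [479.3, 278.0, 233.9]
tcp_rot: [3.14, -0.002, -1.552]
contact_force: [1.1, 0.1, -1.7]
opening: 0.58
```

Run:
```python
from peg import *
s=st(); q0=s['qpos']; qb=np.load('qb.npy'); show(q0,qb,9); print(rel([470,200,340],Rd(-89)))
```

```text
t30.63 pos [479.3 278.  233.9] rot [ 3.140e+00 -2.000e-03 -1.552e+00] F [ 1.1  0.1 -1.7] op 0.58 q [ 5.2340e-01  2.6470e-01  1.8046e+00 -1.0000e-03  1.0744e+00  2.0756e+00]
0.0 [479. 278. 234.] rim [364. 276. 225.] tz [-0. -0. -1.] wrist [480. 279. 554.] dmin []
0.12 [456. 213. 194.] rim [344. 187. 207.] tz [-0.2   0.04 -0.98] wrist [522. 200. 507.] dmin []
0.25 [427. 163. 169.] rim [325. 115. 193.] tz [-0.37  0.16 -0.91] wrist [546. 114. 462.] dmin []
0.38 [399. 129. 157.] rim [307.  61. 173.] tz [-0.48  0.33 -0.81] wrist [553.  25. 417.] dmin []
0.5 [379. 105. 157.] rim [294.  28. 148.] tz [-0.51  0.53 -0.68] wrist [543. -63. 374.] dmin []
0.62 [370.  85. 166.] rim [291.  15. 121.] tz [-0.45  0.72 -0.52] wrist [ 515. -146.  334.] dmin []
0.75 [373.  62. 183.] rim [305.  16. 101.] tz [-0.31  0.88 -0.35] wrist [ 472. -220.  295.] dmin []
0.88 [384.  30. 203.] rim [343.  16.  96.] tz [-0.1   0.98 -0.17] wrist [ 417. -284.  259.] dmin []
1.0 [397. -16. 225.] rim [398.  -7. 110.] tz [0.14 0.99 0.  ] wrist [ 352. -333.  225.] dmin []
([0.078, 0.011, -0.106], [0.001, -0.002, 0.002])
```

Request:
{"fn": "send_rows", "kwargs": {
  "plan": [
    [[0.02,0.002,-0.035],[0,0,0],-1],
    [[0.04,0.005,-0.07],[-0.05,0,-0.05],-1],
    [[0.065,0.01,-0.095],[-0.12,-0.01,-0.13],-1],
    [[0.09,0.015,-0.1],[-0.19,-0.05,-0.21],-1],
    [[0.115,0.025,-0.09],[-0.25,-0.1,-0.29],-1]
  ]
}}

```text
clock: 31.05
eef_pos: [458.7, 162.8, 329.1]
tcp_rot: [2.914, 0.136, -1.27]
contact_force: [0.2, -1.6, -3.1]
opening: 0.58
```

Run:
```python
from peg import *
s=st(); qb=np.load('qb.npy'); jrows(qb,5,-1,.123)
```

```text
t31.05 pos [458.7 162.8 329.1] rot [ 2.914  0.136 -1.27 ] F [ 0.2 -1.6 -3.1] op 0.58 q [0.2575 0.1934 1.7014 0.1227 1.4823 1.4864]
rows needed 20.6
[[[0.014, 0.008, 0.019], [-0.047, -0.07, -0.089], -1], [[0.026, 0.017, 0.037], [-0.08, -0.149, -0.177], -1], [[0.036, 0.025, 0.052], [-0.097, -0.235, -0.264], -1], [[0.045, 0.034, 0.066], [-0.097, -0.325, -0.347], -1], [[0.053, 0.042, 0.078], [-0.081, -0.417, -0.428], -1]]
```

Request:
{"fn": "send_rows", "kwargs": {
  "plan": [
    [[0.014,0.008,0.019],[-0.047,-0.07,-0.089],-1],
    [[0.026,0.017,0.037],[-0.08,-0.149,-0.177],-1],
    [[0.036,0.025,0.052],[-0.097,-0.235,-0.264],-1],
    [[0.045,0.034,0.066],[-0.097,-0.325,-0.347],-1],
    [[0.053,0.042,0.078],[-0.081,-0.417,-0.428],-1]
  ]
}}

```text
clock: 31.47
eef_pos: [415.6, 103.4, 255.9]
tcp_rot: [2.977, 0.638, -0.904]
contact_force: [0.0, 0.5, -3.1]
opening: 0.577
```

Run:
```python
from peg import *
s=st(); qb=np.load('qb.npy'); jrows(qb,5,-1,.123)
```

```text
t31.47 pos [415.6 103.4 255.9] rot [ 2.977  0.638 -0.904] F [ 0.   0.5 -3.1] op 0.58 q [-0.024   0.3438  1.8047  0.3561  1.5579  0.7163]
rows needed 15.6
[[[0.007, 0.01, 0.008], [0.034, -0.08, -0.087], -1], [[0.012, 0.018, 0.014], [0.082, -0.152, -0.174], -1], [[0.017, 0.026, 0.019], [0.143, -0.217, -0.259], -1], [[0.022, 0.033, 0.023], [0.215, -0.272, -0.342], -1], [[0.026, 0.039, 0.025], [0.297, -0.315, -0.423], -1]]
```

Request:
{"fn": "send_rows", "kwargs": {
  "plan": [
    [[0.007,0.01,0.008],[0.034,-0.08,-0.087],-1],
    [[0.012,0.018,0.014],[0.082,-0.152,-0.174],-1],
    [[0.017,0.026,0.019],[0.143,-0.217,-0.259],-1],
    [[0.022,0.033,0.023],[0.215,-0.272,-0.342],-1],
    [[0.026,0.039,0.025],[0.297,-0.315,-0.423],-1]
  ]
}}

```text
clock: 31.88
eef_pos: [388.4, 68.7, 225.6]
tcp_rot: [-2.531, 0.861, -0.236]
contact_force: [0.1, 0.5, -2.7]
opening: 0.575
```

Run:
```python
from peg import *
s=st(); qb=np.load('qb.npy'); jrows(qb,5,-1,.123)
```

```text
t31.88 pos [388.4  68.7 225.6] rot [-2.531  0.861 -0.236] F [ 0.1  0.5 -2.7] op 0.57 q [-2.8570e-01  4.8490e-01  1.9005e+00  5.7400e-01  1.6276e+00 -1.5000e-03]
rows needed 10.5
[[[0.001, 0.006, -0.002], [0.083, -0.026, -0.087], -1], [[0.002, 0.012, -0.004], [0.169, -0.04, -0.174], -1], [[0.004, 0.017, -0.008], [0.257, -0.04, -0.259], -1], [[0.005, 0.022, -0.013], [0.346, -0.028, -0.344], -1], [[0.007, 0.026, -0.018], [0.434, -0.004, -0.426], -1]]
```

Request:
{"fn": "send_rows", "kwargs": {
  "plan": [
    [[0.001,0.006,-0.002],[0.083,-0.026,-0.087],-1],
    [[0.002,0.012,-0.004],[0.169,-0.04,-0.174],-1],
    [[0.004,0.017,-0.008],[0.257,-0.04,-0.259],-1],
    [[0.005,0.022,-0.013],[0.346,-0.028,-0.344],-1],
    [[0.007,0.026,-0.018],[0.434,-0.004,-0.426],-1]
  ]
}}

```text
clock: 32.3
eef_pos: [385.7, 36.1, 220.3]
tcp_rot: [-1.875, 0.513, 0.09]
contact_force: [-0.6, 0.5, -1.8]
opening: 0.574
```

Run:
```python
from peg import *
s=st(); qb=np.load('qb.npy'); jrows(qb,5,-1,.123)
_,im=snap('top','top7');crop(im,230,180,430,300,4,'top7c')
```

```text
t32.30 pos [385.7  36.1 220.3] rot [-1.875  0.513  0.09 ] F [-0.6  0.5 -1.8] op 0.57 q [-0.5241  0.614   1.9886  0.7751  1.6909 -0.6564]
rows needed 5.4
[[[0.0, 0.002, -0.008], [0.078, 0.035, -0.088], -1], [[0.001, 0.003, -0.017], [0.151, 0.08, -0.176], -1], [[0.002, 0.005, -0.026], [0.219, 0.134, -0.264], -1], [[0.002, 0.006, -0.037], [0.28, 0.197, -0.35], -1], [[0.003, 0.008, -0.048], [0.334, 0.267, -0.435], -1]]
```

View pics/top7.png

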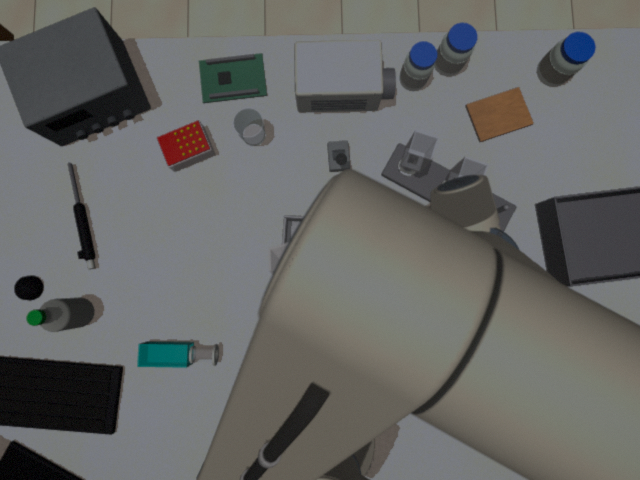

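Request:
{"fn": "send_rows", "kwargs": {
  "plan": [
    [[0.0,0.002,-0.008],[0.078,0.035,-0.088],-1],
    [[0.001,0.003,-0.017],[0.151,0.08,-0.176],-1],
    [[0.002,0.004,-0.026],[0.219,0.134,-0.264],-1],
    [[0.002,0.005,-0.037],[0.28,0.197,-0.35],-1],
    [[0.003,0.006,-0.048],[0.334,0.267,-0.435],-1]
  ]
}}

```text
clock: 32.77
eef_pos: [396.2, -12.1, 225.4]
tcp_rot: [-1.585, 0.037, -0.111]
contact_force: [-0.2, -0.4, -2.6]
opening: 0.576
```

Run:
```python
from peg import *
s=st(); qb=np.load('qb.npy')
Rb=kin.Rh(np.radians(82)); p=np.array([398,-7.5,110.])-Rb@kin.RIM; print(rel(p,Rb))
c,im=snap('scene','sc19'); crop(im,220,150,420,300,4,'sc19c')
print(((proj(c,[s['eef_pos']+R(s['tcp_rot'])@kin.RIM])-[220,150])*4).round(0))
```

```text
t32.77 pos [396.2 -12.1 225.4] rot [-1.585  0.037 -0.111] F [-0.2 -0.4 -2.6] op 0.58 q [-0.7451  0.7343  2.0691  0.96    1.7551 -1.259 ]
([0.001, 0.0, -0.004], [0.015, 0.029, -0.036])
[[472. 264.]]
```

View pics/sc19c.png

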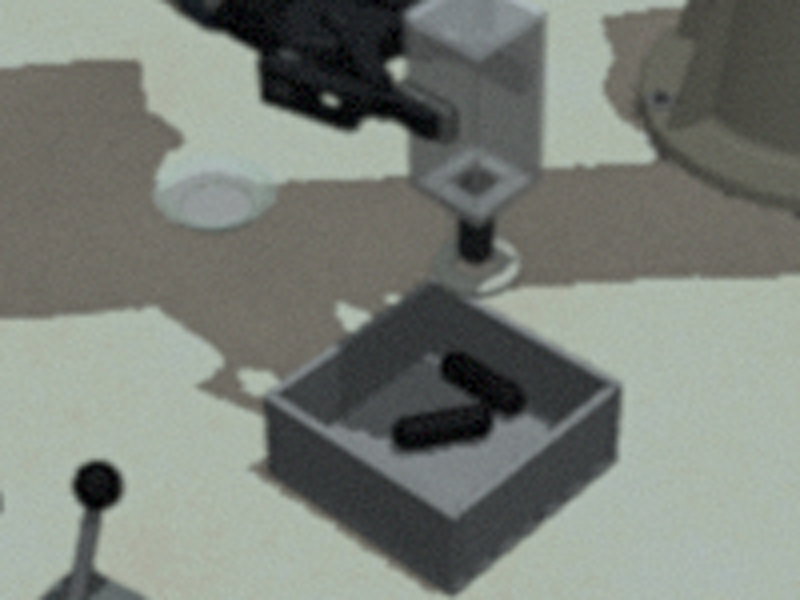

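Run:
```python
from peg import *
from scipy.optimize import least_squares
cs=viewer.camera_params('scene')
f=lambda P:(proj(cs,P)-[220,150])*4
def C(cx,cy,a):
    a=np.radians(a);Rz=np.array([[np.cos(a),-np.sin(a)],[np.sin(a),np.cos(a)]])
    return np.array([[*(np.array([cx,cy])+Rz@np.array(v)),60] for v in [(70,70),(70,-70),(-70,-70),(-70,70)]])
old=np.array([(412,513),(230,395),(402,275),(585,382)],float); new=np.array([(455,517),(268,403),(435,285),(622,387)],float)
b=(old-f(C(445,-11.5,-5))).mean(0)
for o in (old,new):
    r=least_squares(lambda x:(f(C(*x))+b-o).ravel(),[445,-11.5,-5]); print(r.x.round(1),np.abs(r.fun).max())
```

```text
[444.7 -11.7  -5.2] 4.8709280605370395
[436.4   7.7  -4.4] 7.3594755514673125
```

Run:
```python
from peg import *
s=st()
Rb=kin.Rh(np.radians(83))
for z in (110,82): 
    p=np.array([391.6,39,z])-Rb@kin.RIM; print(p,kin.ik(p,Rb,s['qpos'])[0].round(2), rel(p,Rb))
```

```text
t32.82 pos [395.8 -13.  225.1] rot [-1.581  0.031 -0.117] F [-1.4 -1.3 -4.2] op 0.58 q [-0.7493  0.7372  2.0713  0.9621  1.7555 -1.2677]
[390.52754978  30.26559387 225.        ] [-0.69  0.73  2.14  1.02  1.71 -1.34] ([-0.01, -0.0, 0.042], [0.01, 0.005, -0.031])
[390.52754978  30.26559387 197.        ] [-0.69  0.79  2.13  1.01  1.69 -1.39] ([-0.009, 0.028, 0.043], [0.01, 0.005, -0.031])
```

Request:
{"fn": "send_rows", "kwargs": {
  "plan": [
    [[-0.005,0,0.02],[0.01,0.005,-0.03],-1],
    [[-0.01,0,0.042],[0.01,0.005,-0.031],-1],
    [[-0.009,0.014,0.043],[0.01,0.005,-0.031],-1],
    [[-0.009,0.026,0.043],[0.01,0.005,-0.031],-1],
    [[-0.009,0.028,0.043],[0.01,0.005,-0.031],-1]
  ]
}}

```text
clock: 33.23
eef_pos: [391.0, 31.2, 195.8]
tcp_rot: [-1.574, 0.003, -0.119]
contact_force: [-0.2, 1.0, -1.7]
opening: 0.575
```

Run:
```python
from peg import *
s=st(); rim=s['eef_pos']+R(s['tcp_rot'])@kin.RIM; print(rim)
c,im=snap('scene','sc20'); crop(im,220,150,420,300,4,'sc20c')
print(((proj(c,[rim,rim+[0,0,3]])-[220,150])*4).round(0))
```

```text
t33.23 pos [391.   31.2 195.8] rot [-1.574  0.003 -0.119] F [-0.2  1.  -1.7] op 0.58 q [-0.6863  0.7946  2.1291  1.0134  1.6846 -1.3829]
[391.61740826  39.66979899  80.82552581]
[[538. 336.]
 [538. 332.]]
```

View pics/sc20c.png

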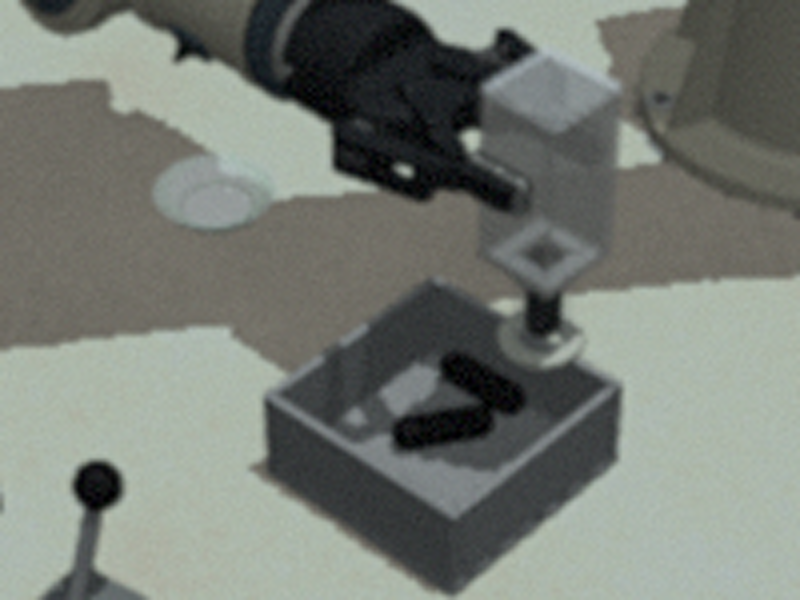

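Request:
{"fn": "send_rows", "kwargs": {
  "plan": [
    [[0,-0.013,0],[0,0,0],-1],
    [[0,0.004,0],[0,0,0],-1],
    [[0,0.021,0],[0,0,0],-1],
    [[0,0.03,0],[0,0,0],-1],
    [[0,0.0,0],[0,0,0],-1]
  ]
}}

```text
clock: 33.7
eef_pos: [391.4, 30.9, 196.0]
tcp_rot: [-1.564, 0.009, -0.12]
contact_force: [0.9, -0.2, -2.9]
opening: 0.574
```

Run:
```python
from peg import *
s=st(); rim=s['eef_pos']+R(s['tcp_rot'])@kin.RIM; print(rim)
c,im=snap('scene','sc21'); crop(im,220,150,420,300,4,'sc21c'); s=st()
```

```text
t33.70 pos [391.4  30.9 196. ] rot [-1.564  0.009 -0.12 ] F [ 0.9 -0.2 -2.9] op 0.57 q [-0.6866  0.8012  2.1273  1.0154  1.6914 -1.3811]
[391.50429696  40.56116431  81.09834115]
t33.75 pos [391.4  30.8 200.8] rot [-1.567  0.006 -0.118] F [1.4 0.6 3.4] op 0.58 q [-0.6864  0.7882  2.1291  1.0149  1.6942 -1.3751]
```

View pics/sc21c.png

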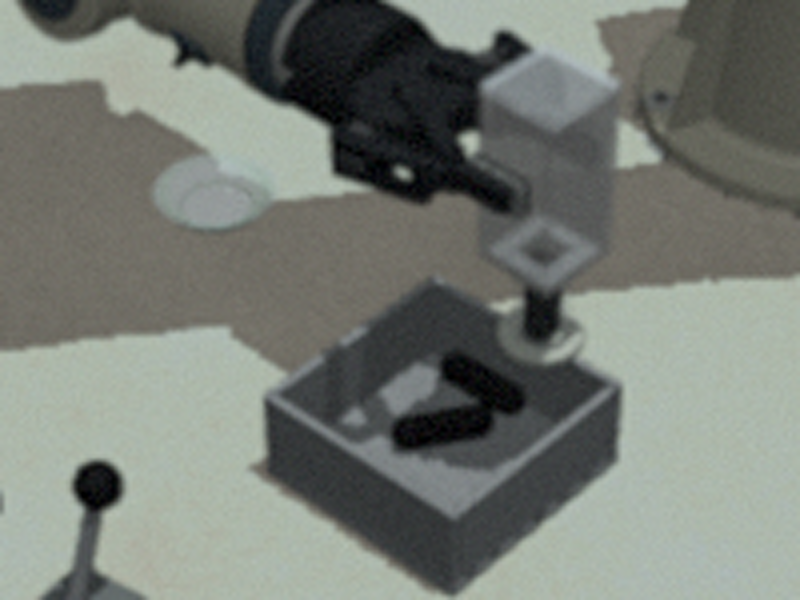

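Request:
{"fn": "send_rows", "kwargs": {
  "plan": [
    [[0,-0.008,0],[0,0,0],-1],
    [[0,0.009,0],[0,0,0],-1],
    [[0,0.026,0],[0,0,0],-1],
    [[0,0.036,0],[0,0,0],-1],
    [[0,0.033,0],[0,0,0],-1]
  ]
}}

```text
clock: 34.17
eef_pos: [391.5, 30.9, 173.8]
tcp_rot: [-1.551, 0.006, -0.119]
contact_force: [4.9, 1.8, 19.4]
opening: 0.576
```

Run:
```python
from peg import *
s=st(); rim=s['eef_pos']+R(s['tcp_rot'])@kin.RIM; print(rim)
c,im=snap('scene','sc22'); crop(im,220,150,420,300,4,'sc22c'); s=st()
```

```text
t34.17 pos [391.5  30.9 173.8] rot [-1.551  0.006 -0.119] F [ 4.9  1.8 19.4] op 0.58 q [-0.6864  0.8602  2.1137  1.0131  1.6802 -1.4224]
[392.10446331  41.94481162  59.00292306]
t34.22 pos [391.5  31.  173.7] rot [-1.554  0.006 -0.119] F [ 4.3  2.8 29.6] op 0.58 q [-0.6861  0.8584  2.1141  1.013   1.6782 -1.4214]
```

View pics/sc22c.png

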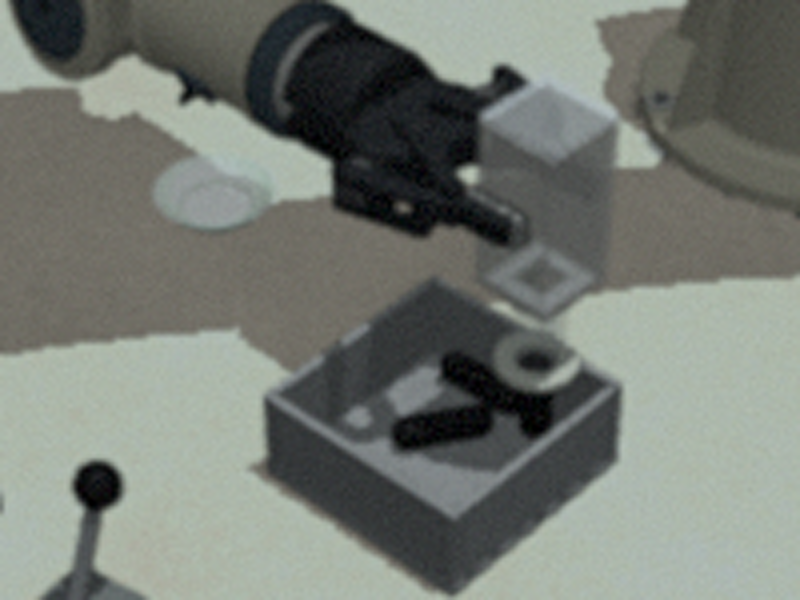

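Bar out (visible below the rim at 540,415 crop). Lift slowly, straight up.

Request:
{"fn": "send_rows", "kwargs": {
  "plan": [
    [[0,-0.003,0],[0,0,0],-1],
    [[0,-0.015,0],[0,0,0],-1],
    [[0,-0.035,0],[0,0,0],-1],
    [[0,-0.07,0],[0,0,0],-1],
    [[0,-0.11,0],[0,0,0],-1]
  ]
}}

```text
clock: 34.63
eef_pos: [391.8, 29.2, 284.7]
tcp_rot: [-1.554, 0.009, -0.118]
contact_force: [0.2, -0.6, -1.3]
opening: 0.576
```

Run:
```python
from peg import *
s=st(); q0=s['qpos']
c,im=snap('scene','sc23'); crop(im,220,150,420,300,4,'sc23c')
R_=kin.Rh(np.radians(-20)); d=R_[:,2]
p=np.array([*PEG[2],200])-d*50-R_@kin.RIM
q,e=kin.ik(p,R_,np.array([-.9,.5,2.5,2.7,1.4,-1.5])); print(q.round(2),e)
show(q0,q,9,PEG[:2]); np.save('qp.npy',q); jrows(q,5,-1,.123)
```

```text
t34.63 pos [391.8  29.2 284.7] rot [-1.554  0.009 -0.118] F [ 0.2 -0.6 -1.3] op 0.58 q [-0.6884  0.6107  2.1461  1.0402  1.7907 -1.232 ]
[-1.08  0.45  2.41  2.39  1.36 -1.38] 2.158496241772363e-11
0.0 [392.  29. 285.] rim [392.  40. 170.] tz [0.12 0.99 0.02] wrist [ 354. -288.  279.] dmin [268, 220]
0.12 [435.   6. 293.] rim [442.  17. 178.] tz [0.33 0.94 0.03] wrist [ 328. -295.  284.] dmin [262, 245]
0.25 [474. -30. 301.] rim [486. -22. 187.] tz [0.54 0.84 0.04] wrist [ 302. -300.  289.] dmin [236, 239]
0.38 [504. -78. 309.] rim [520. -73. 194.] tz [0.71 0.7  0.05] wrist [ 277. -303.  294.] dmin [185, 220]
0.5 [ 524. -136.  315.] rim [ 540. -135.  201.] tz [0.85 0.52 0.05] wrist [ 251. -304.  298.] dmin [126, 182]
0.62 [ 529. -201.  319.] rim [ 546. -202.  205.] tz [0.95 0.32 0.05] wrist [ 227. -303.  303.] dmin [87, 121]
0.75 [ 521. -269.  321.] rim [ 535. -272.  206.] tz [0.99 0.1  0.04] wrist [ 202. -300.  307.] dmin [109, 61]
0.88 [ 496. -336.  319.] rim [ 508. -340.  205.] tz [ 0.99 -0.13  0.03] wrist [ 179. -296.  311.] dmin [171, 67]
1.0 [ 457. -399.  315.] rim [ 466. -402.  200.] tz [ 0.94 -0.34 -0.  ] wrist [ 157. -290.  315.] dmin [245, 134]
rows needed 14.9
[[[0.025, -0.004, -0.008], [0.005, 0.121, -0.023], -1], [[0.049, -0.009, -0.02], [0.009, 0.242, -0.044], -1], [[0.073, -0.013, -0.035], [0.011, 0.364, -0.061], -1], [[0.095, -0.018, -0.055], [0.012, 0.486, -0.076], -1], [[0.114, -0.022, -0.079], [0.011, 0.608, -0.087], -1]]
```

View pics/sc23c.png

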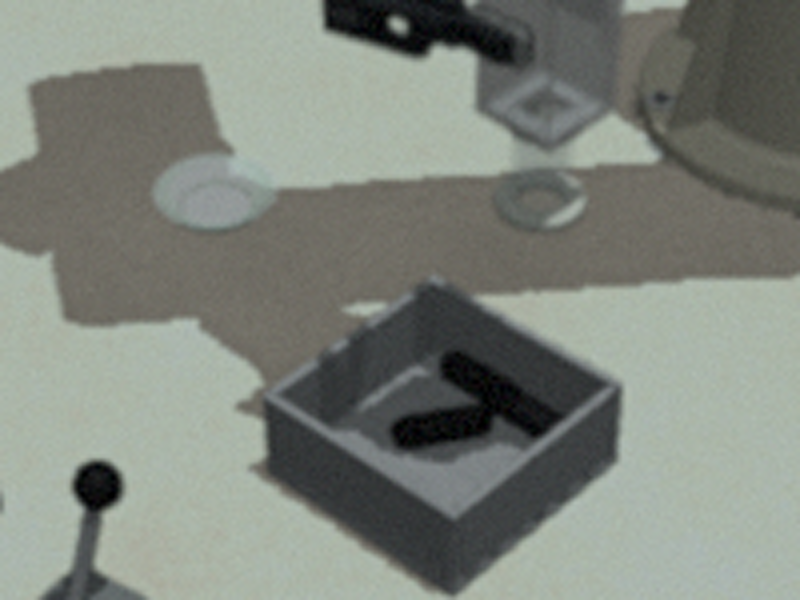

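Request:
{"fn": "send_rows", "kwargs": {
  "plan": [
    [[0.025,-0.006,-0.008],[0.005,0.121,-0.023],-1],
    [[0.049,-0.014,-0.02],[0.009,0.242,-0.044],-1],
    [[0.073,-0.02,-0.035],[0.011,0.364,-0.061],-1],
    [[0.095,-0.026,-0.055],[0.012,0.486,-0.076],-1],
    [[0.114,-0.032,-0.079],[0.011,0.608,-0.087],-1]
  ]
}}

```text
clock: 35.1
eef_pos: [496.8, -64.6, 322.9]
tcp_rot: [-1.521, -0.068, -0.733]
contact_force: [0.2, -0.1, -1.4]
opening: 0.584
```

Run:
```python
from peg import *
s=st(); show(s['qpos'],np.load('qp.npy'),5,PEG[:2]); jrows(np.load('qp.npy'),5,-1,.123)
```

```text
t35.10 pos [496.8 -64.6 322.9] rot [-1.521 -0.068 -0.733] F [ 0.2 -0.1 -1.4] op 0.58 q [-0.8231  0.5204  2.2339  1.503   1.6515 -1.2516]
0.0 [497. -65. 323.] rim [512. -59. 209.] tz [0.67 0.74 0.05] wrist [ 284. -303.  307.] dmin [201, 228]
0.25 [ 524. -139.  329.] rim [ 542. -138.  215.] tz [0.86 0.51 0.06] wrist [ 250. -304.  309.] dmin [122, 180]
0.5 [ 528. -226.  330.] rim [ 545. -228.  216.] tz [0.97 0.24 0.06] wrist [ 218. -302.  311.] dmin [87, 96]
0.75 [ 506. -315.  325.] rim [ 519. -319.  211.] tz [ 1.   -0.06  0.04] wrist [ 186. -298.  313.] dmin [149, 53]
1.0 [ 457. -399.  315.] rim [ 466. -402.  200.] tz [ 0.94 -0.34 -0.  ] wrist [ 157. -290.  315.] dmin [245, 134]
rows needed 9.9
[[[0.03, -0.001, -0.012], [-0.002, 0.123, -0.01], -1], [[0.058, -0.002, -0.029], [-0.006, 0.245, -0.017], -1], [[0.086, -0.003, -0.05], [-0.012, 0.368, -0.021], -1], [[0.111, -0.003, -0.074], [-0.019, 0.491, -0.023], -1], [[0.134, -0.003, -0.103], [-0.028, 0.614, -0.021], -1]]
```

Request:
{"fn": "send_rows", "kwargs": {
  "plan": [
    [[0.03,-0.001,-0.012],[-0.002,0.123,-0.01],-1],
    [[0.058,-0.002,-0.029],[-0.006,0.245,-0.017],-1],
    [[0.086,-0.003,-0.05],[-0.012,0.368,-0.021],-1],
    [[0.111,-0.003,-0.074],[-0.019,0.491,-0.023],-1],
    [[0.134,-0.003,-0.103],[-0.028,0.614,-0.021],-1]
  ]
}}

```text
clock: 35.52
eef_pos: [527.3, -232.0, 330.6]
tcp_rot: [-1.511, -0.054, -1.353]
contact_force: [1.5, -0.5, -1.3]
opening: 0.575
```

Run:
```python
from peg import *
s=st(); jrows(np.load('qp.npy'),5,-1,.123)
```

```text
t35.52 pos [ 527.3 -232.   330.6] rot [-1.511 -0.054 -1.353] F [ 1.5 -0.5 -1.3] op 0.57 q [-0.9565  0.4814  2.3243  1.9628  1.5007 -1.3152]
rows needed 4.9
[[[0.035, 0.002, -0.015], [-0.013, 0.122, 0.003], -1], [[0.067, 0.006, -0.034], [-0.027, 0.242, 0.008], -1], [[0.098, 0.009, -0.056], [-0.042, 0.358, 0.016], -1], [[0.126, 0.014, -0.082], [-0.059, 0.472, 0.026], -1], [[0.147, 0.018, -0.106], [-0.073, 0.568, 0.036], -1]]
```

Request:
{"fn": "send_rows", "kwargs": {
  "plan": [
    [[0.035,0.002,-0.015],[-0.013,0.122,0.003],-1],
    [[0.067,0.006,-0.034],[-0.027,0.242,0.008],-1],
    [[0.098,0.009,-0.056],[-0.042,0.358,0.016],-1],
    [[0.126,0.014,-0.082],[-0.059,0.472,0.026],-1],
    [[0.147,0.018,-0.106],[-0.073,0.568,0.036],-1]
  ]
}}

```text
clock: 35.93
eef_pos: [455.9, -400.9, 315.2]
tcp_rot: [-1.57, 0.001, -1.926]
contact_force: [0.9, 0.0, -1.3]
opening: 0.577
```

Run:
```python
from peg import *
s=st(); _,_,p,Rb=pegq(2,112,-20); 
print(rel(p+[1.8,-2.7,88]-Rb[:,2]*25,Rb),rel(p+[1.8,-2.7,0],Rb))
```

```text
t35.93 pos [ 455.9 -400.9  315.2] rot [-1.570e+00  1.000e-03 -1.926e+00] F [ 0.9  0.  -1.3] op 0.58 q [-1.0833  0.4486  2.4097  2.3931  1.3615 -1.3784]
([-0.0, 0.0, 0.028], [-0.001, -0.006, -0.001]) ([-0.0, 0.088, 0.053], [-0.001, -0.006, -0.001])
```

Request:
{"fn": "send_rows", "kwargs": {
  "plan": [
    [[0,0,0.028],[0,-0.006,0],-1],
    [[0,0.01,0.053],[0,-0.006,0],-1],
    [[0,0.045,0.053],[0,-0.006,0],-1],
    [[0,0.078,0.053],[0,-0.006,0],-1],
    [[0,0.088,0.053],[0,-0.006,0],-1]
  ]
}}

```text
clock: 36.35
eef_pos: [506.1, -418.5, 223.7]
tcp_rot: [-1.573, 0.004, -1.918]
contact_force: [-1.0, 1.0, -2.2]
opening: 0.578
```

Run:
```python
from peg import *
viewer.grab_frame('top')
c,im=snap('scene','sc24'); s=st(); crop(im,120,120,220,200,8,'sc24c')
rim=s['eef_pos']+R(s['tcp_rot'])@kin.RIM; print(rim)
print(((proj(c,[rim,rim+[0,0,3],rim+[0,0,60],rim+[0,0,170],[*PEG[2],100],[*PEG[2],20]])-[120,120])*8).round(0), (140+97/3.2-120)*8,(160+58/3.2-120)*8)
```

```text
t36.45 pos [ 505.9 -418.7  225.1] rot [-1.573  0.004 -1.919] F [ 0.6 -0.2 -0.5] op 0.57 q [-0.991   0.7137  2.3123  2.4952  1.4765 -1.497 ]
[ 514.11401356 -421.21608858  110.12314806]
[[380. 435.]
 [378. 427.]
 [341. 264.]
 [261. -80.]
 [395. 462.]
 [443. 673.]] 402.5 465.0
```

View pics/sc24c.png

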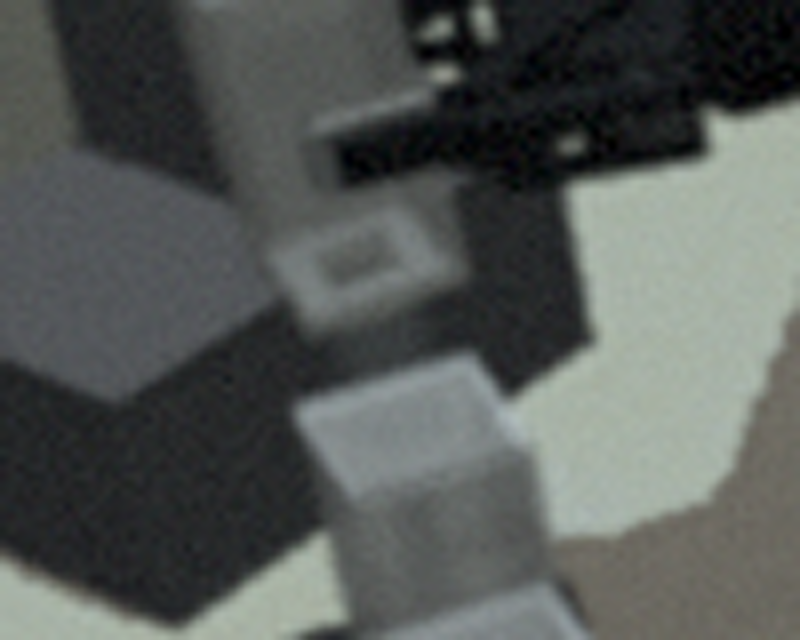

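Request:
{"fn": "send_rows", "kwargs": {
  "plan": [
    [[0.0007,0.01,0.001],[0,0,0],-1],
    [[0.0007,0.02,0.001],[0,0,0],-1],
    [[0.0007,0.03,0.001],[0,0,0],-1],
    [[0.0007,0.04,0.001],[0,0,0],-1],
    [[0.0007,0.045,0.001],[0,0,0],-1]
  ]
}}

```text
clock: 36.87
eef_pos: [506.9, -419.7, 181.4]
tcp_rot: [-1.571, 0.004, -1.918]
contact_force: [0.3, -0.8, -1.5]
opening: 0.579
```

Run:
```python
from peg import *
s=st(); rim=s['eef_pos']+R(s['tcp_rot'])@kin.RIM; print(rim,s['wrist_torque'])
```

```text
t36.87 pos [ 506.9 -419.7  181.4] rot [-1.571  0.004 -1.918] F [ 0.3 -0.8 -1.5] op 0.58 q [-0.9904  0.8313  2.2879  2.4986  1.5529 -1.5534]
[ 515.33492758 -422.2973264    66.35252041] [ 0.23417856  0.6786359  -0.00657875]
```

No contact with the tip; seat it.

Request:
{"fn": "send_rows", "kwargs": {
  "plan": [
    [[0,0.012,0],[0,0,0],-1],
    [[0,0.024,0],[0,0,0],-1],
    [[0,0.036,0],[0,0,0],-1],
    [[0,0.043,0],[0,0,0],-1],
    [[0,0.0455,0],[0,0,0],-1]
  ]
}}

```text
clock: 37.28
eef_pos: [507.1, -419.8, 136.1]
tcp_rot: [-1.57, 0.004, -1.918]
contact_force: [1.2, -0.0, -1.4]
opening: 0.575
```

Request:
{"fn": "send_rows", "kwargs": {
  "plan": [
    [[0,0.001,0],[0,0,0],-1],
    [[0,0.002,0],[0,0,0],-1],
    [[0,0.002,0],[0,0,0],-1],
    [[0,0.002,0],[0,0,0],0.2],
    [[0,0.001,0],[0,0,0],0.6]
  ]
}}

```text
clock: 37.7
eef_pos: [507.2, -419.9, 135.6]
tcp_rot: [-1.57, 0.004, -1.918]
contact_force: [-0.1, -0.4, 0.8]
opening: 0.723
```

Request:
{"fn": "send_rows", "kwargs": {
  "plan": [
    [[0,0,0],[0,0,0],0.7],
    [[0,0,-0.02],[0,0,0],0.7],
    [[0,0,-0.05],[0,0,0],0.7],
    [[0,0,-0.08],[0,0,0],0.7],
    [[0,-0.02,-0.1],[0,0,0],0.7]
  ]
}}

```text
clock: 38.12
eef_pos: [411.8, -384.8, 153.1]
tcp_rot: [-1.573, 0.007, -1.918]
contact_force: [0.3, -0.5, 0.6]
opening: 0.848
```

Run:
```python
from peg import *
s=st(); c,im=snap('scene','sc25'); crop(im,120,130,320,290,4,'sc25c')
```

```text
t38.12 pos [ 411.8 -384.8  153.1] rot [-1.573  0.007 -1.918] F [ 0.3 -0.5  0.6] op 0.85 q [-1.1953  0.9532  2.4113  2.2816  1.7153 -1.7324]
```

View pics/sc25c.png

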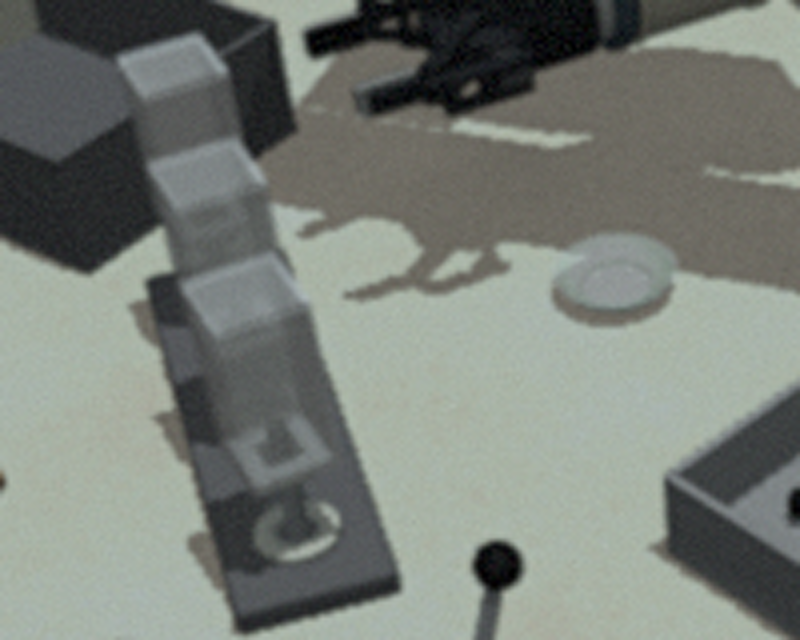

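Run:
```python
from peg import *
c,im=snap('top','top8'); crop(im,300,110,400,190,8,'top8c'); s,im2=snap('scene','sc26'); crop(im2,200,250,280,330,8,'sc26c')
```

```text
(no output)
```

View pics/top8c.png

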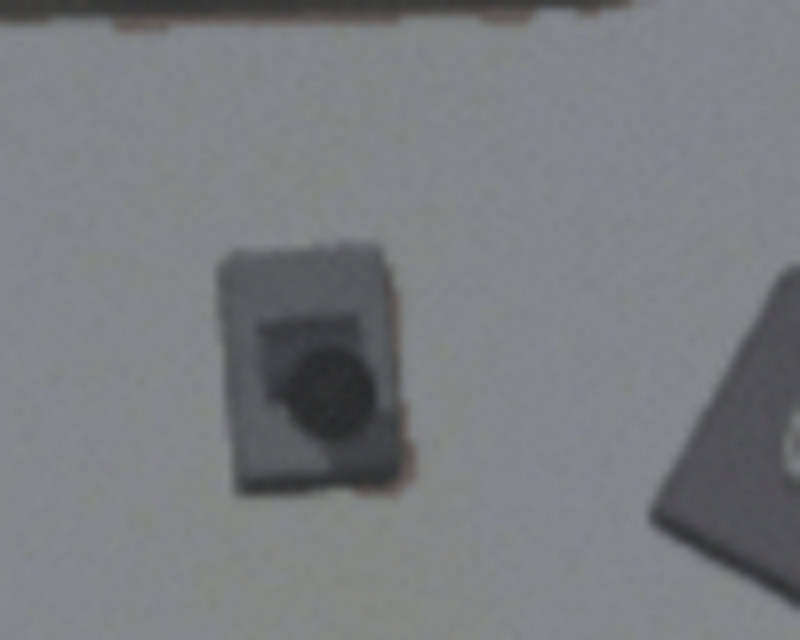

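View pics/sc26c.png

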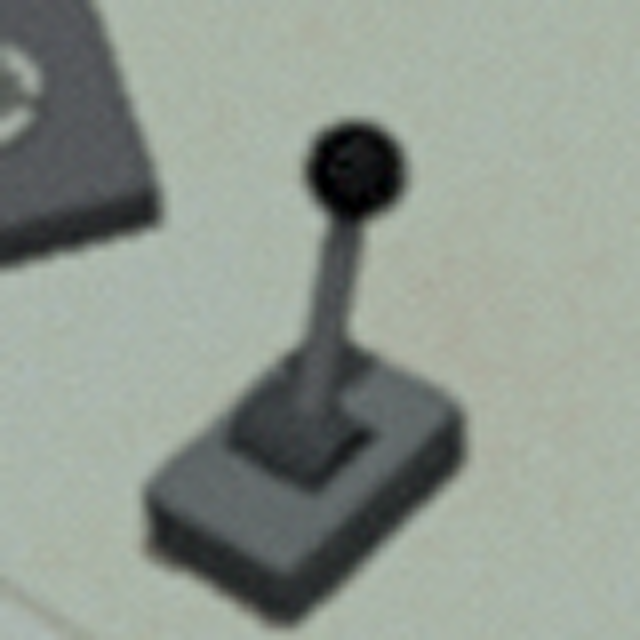

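Run:
```python
from peg import *
ct=viewer.camera_params('top');cs=viewer.camera_params('scene')
t=lambda u,v:(300+u/8,110+v/8); sc=lambda u,v:(200+u/8,250+v/8)
p,e=tri([(ct,t(331,393)),(cs,sc(357,169))]); print('ball',p,e)
C=[atz(ct,t(*u),25) for u in [(220,258),(382,245),(400,465),(238,475)]]
print([x.round(1) for x in C], np.mean(C,0).round(1))
d=(C[0]+C[1]-C[2]-C[3]); print(np.linalg.norm(d)/2,np.degrees(np.arctan2(d[1],d[0])))
s=status.sense(); q0=s['qpos']
a=np.radians(4)
def Rp(yaw,pitch):
    z=np.array([np.cos(yaw)*np.cos(pitch),np.sin(yaw)*np.cos(pitch),-np.sin(pitch)]); x=np.array([np.sin(yaw),-np.cos(yaw),0]); y=np.cross(z,x); return np.c_[x,y,z]
print(Rp(0,0), kin.Rh(0))
for tip in ([595,-63.5,150],[605,-63,95],[695,-57,95]):
  for pit in (30,40):
    R_=Rp(a,np.radians(pit)); P=np.array(tip)-R_[:,2]*22
    q,e=kin.ik(P,R_,np.array([-.4,.7,2.4,2.8,1.2,-1.5])); print(tip,pit,q.round(2),e,P.round(0))
```

```text
ball [627.77366216 -61.38936938  93.15886516] [np.float64(0.9995986443592703), np.float64(0.9995986443591045)]
[array([690.3, -33.6,  25. ]), array([693.2, -82.4,  25. ]), array([625.4, -85.8,  25. ]), array([623.5, -37.4,  25. ])] [658.1 -59.8  25. ]
67.41600638652429 3.067485343048086
[[ 0.  0.  1.]
 [-1. -0.  0.]
 [ 0. -1. -0.]] [[ 0.  0.  1.]
 [-1.  0.  0.]
 [ 0. -1.  0.]]
[595, -63.5, 150] 30 [-0.28  0.42  2.44  2.71  0.79 -1.44] 3.4589220376801677e-13 [576. -65. 161.]
[595, -63.5, 150] 40 [-0.25  0.3   2.36  2.55  0.44 -1.23] 1.3071144167042803e-10 [578. -65. 164.]
[605, -63, 95] 30 [-0.27  0.6   2.43  2.78  0.93 -1.52] 5.573546455544154e-11 [586. -64. 106.]
[605, -63, 95] 40 [-0.24  0.46  2.36  2.7   0.57 -1.39] 3.5299497061943896e-11 [588. -64. 109.]
[695, -57, 95] 30 [-0.2   0.62  2.25  2.81  0.78 -1.47] 7.025576151733765e-10 [676. -58. 106.]
[695, -57, 95] 40 [-0.18  0.52  2.18  2.7   0.46 -1.33] 3.578460080481878e-15 [678. -58. 109.]
```

Request:
{"fn": "send_rows", "kwargs": {
  "plan": [
    [[0,-0.035,-0.01],[0,0,0],0],
    [[0,-0.07,-0.01],[0,0,0],-0.5],
    [[0,-0.105,-0.01],[0,0,0],-1],
    [[0,-0.135,-0.01],[0,0,0],-1],
    [[0,-0.15,-0.01],[0,0,0],-1]
  ]
}}

```text
clock: 38.68
eef_pos: [403.0, -383.9, 309.6]
tcp_rot: [-1.566, 0.002, -1.921]
contact_force: [0.5, 0.0, -0.2]
opening: 0.141
```

```bash
cat >> peg.py <<'E'
def Rp(yaw,pitch):
    z=np.array([np.cos(yaw)*np.cos(pitch),np.sin(yaw)*np.cos(pitch),-np.sin(pitch)]); x=np.array([np.sin(yaw),-np.cos(yaw),0]); y=np.cross(z,x); return np.c_[x,y,z]
def tipP(tip,yaw=3,pit=30):
    R_=Rp(np.radians(yaw),np.radians(pit)); return np.array(tip,float)-R_[:,2]*22,R_
E
python3 - <<'E'
from peg import *
s=st(); q0=s['qpos']
P,R_=tipP([580,-64,170]); q,e=kin.ik(P,R_,np.array([-.28,.42,2.44,2.7,.8,-1.44])); print(q.round(2),e); np.save('ql.npy',q)
show(q0,q,7,PEG); jrows(q,5,-1,.123)
E
```

```text
t38.68 pos [ 403.  -383.9  309.6] rot [-1.566  0.002 -1.921] F [ 0.5  0.  -0.2] op 0.14 q [-1.2204  0.4555  2.4831  2.2616  1.4449 -1.4133]
[-0.28  0.35  2.47  2.71  0.75 -1.42] 6.250881052566269e-10
0.0 [ 403. -384.  310.] rim [ 412. -387.  195.] tz [ 0.94 -0.34  0.  ] wrist [ 102. -274.  308.] dmin [275, 173, 106]
0.17 [ 450. -345.  286.] rim [ 449. -345.  171.] tz [ 0.96 -0.28 -0.09] wrist [ 144. -256.  314.] dmin [210, 112, 86]
0.33 [ 490. -299.  264.] rim [ 479. -298.  149.] tz [ 0.96 -0.22 -0.17] wrist [ 183. -230.  319.] dmin [147, 66, 117]
0.5 [ 522. -247.  242.] rim [ 501. -245.  128.] tz [ 0.95 -0.15 -0.26] wrist [ 217. -199.  325.] dmin [91, 75, 172]
0.67 [ 545. -190.  221.] rim [ 514. -188.  110.] tz [ 0.94 -0.08 -0.34] wrist [ 246. -163.  330.] dmin [66, 129, 231]
0.83 [ 558. -129.  200.] rim [ 518. -129.   92.] tz [ 0.91 -0.02 -0.42] wrist [ 268. -123.  335.] dmin [101, 192, 291]
1.0 [561. -65. 181.] rim [511. -68.  77.] tz [ 0.86  0.05 -0.5 ] wrist [284. -80. 341.] dmin [162, 256, 352]
rows needed 10.4
[[[-0.03, 0.014, 0.019], [-0.052, -0.038, -0.004], -1], [[-0.061, 0.027, 0.035], [-0.104, -0.075, -0.01], -1], [[-0.095, 0.041, 0.048], [-0.155, -0.113, -0.017], -1], [[-0.129, 0.054, 0.058], [-0.206, -0.151, -0.025], -1], [[-0.164, 0.067, 0.064], [-0.257, -0.189, -0.034], -1]]
```

Run:
```python
from peg import *
s=st(); q0=s['qpos']
P,R_=tipP([560,-64,250]); q,e=kin.ik(P,R_,np.array([-.28,.42,2.44,2.7,.8,-1.44])); print(q.round(2),e); np.save('ql.npy',q)
show(q0,q,7,PEG); jrows(q,5,-1,.123)
```

```text
t38.68 pos [ 403.  -383.9  309.6] rot [-1.566  0.002 -1.921] F [ 0.5  0.  -0.2] op 0.14 q [-1.2204  0.4555  2.4831  2.2616  1.4449 -1.4133]
[-0.3   0.07  2.46  2.48  0.51 -1.15] 2.430624590488151e-11
0.0 [ 403. -384.  310.] rim [ 412. -387.  195.] tz [ 0.94 -0.34  0.  ] wrist [ 102. -274.  308.] dmin [275, 173, 106]
0.17 [ 451. -338.  296.] rim [ 449. -338.  180.] tz [ 0.96 -0.26 -0.1 ] wrist [ 143. -256.  327.] dmin [205, 109, 91]
0.33 [ 489. -287.  284.] rim [ 476. -285.  170.] tz [ 0.96 -0.18 -0.19] wrist [ 180. -230.  346.] dmin [141, 71, 129]
0.5 [ 517. -233.  275.] rim [ 493. -231.  162.] tz [ 0.95 -0.11 -0.28] wrist [ 212. -198.  365.] dmin [92, 90, 186]
0.67 [ 535. -178.  268.] rim [ 501. -176.  158.] tz [ 0.93 -0.05 -0.36] wrist [ 237. -162.  384.] dmin [80, 142, 243]
0.83 [ 543. -121.  264.] rim [ 501. -121.  156.] tz [ 0.9   0.   -0.43] wrist [ 254. -122.  403.] dmin [115, 200, 298]
1.0 [541. -65. 261.] rim [491. -68. 157.] tz [ 0.86  0.05 -0.5 ] wrist [264. -80. 421.] dmin [168, 257, 353]
rows needed 9.6
[[[-0.033, 0.008, 0.018], [-0.057, -0.05, -0.003], -1], [[-0.067, 0.016, 0.032], [-0.115, -0.098, -0.008], -1], [[-0.103, 0.023, 0.043], [-0.171, -0.144, -0.016], -1], [[-0.139, 0.029, 0.051], [-0.227, -0.188, -0.025], -1], [[-0.177, 0.035, 0.055], [-0.283, -0.23, -0.036], -1]]
```

Request:
{"fn": "send_rows", "kwargs": {
  "plan": [
    [[-0.033,0.008,0.018],[-0.057,-0.05,-0.003],-1],
    [[-0.067,0.016,0.032],[-0.115,-0.098,-0.008],-1],
    [[-0.103,0.023,0.043],[-0.171,-0.144,-0.016],-1],
    [[-0.139,0.029,0.051],[-0.227,-0.188,-0.025],-1],
    [[-0.177,0.035,0.055],[-0.283,-0.23,-0.036],-1]
  ]
}}

```text
clock: 39.1
eef_pos: [517.5, -235.7, 276.0]
tcp_rot: [-1.851, -0.003, -1.687]
contact_force: [0.8, -1.2, -0.1]
opening: -0.002
```

Run:
```python
from peg import *
s=st(); jrows(np.load('ql.npy'),5,-1,.123)
```

```text
t39.10 pos [ 517.5 -235.7  276. ] rot [-1.851 -0.003 -1.687] F [ 0.8 -1.2 -0.1] op -0.00 q [-0.7619  0.2665  2.4697  2.3725  0.9797 -1.2847]
rows needed 4.6
[[[-0.037, 0.002, 0.009], [-0.055, -0.038, -0.012], -1], [[-0.074, 0.005, 0.014], [-0.108, -0.074, -0.025], -1], [[-0.112, 0.007, 0.015], [-0.161, -0.108, -0.039], -1], [[-0.15, 0.011, 0.012], [-0.212, -0.139, -0.054], -1], [[-0.172, 0.013, 0.007], [-0.242, -0.157, -0.063], -1]]
```

Request:
{"fn": "send_rows", "kwargs": {
  "plan": [
    [[-0.037,0.002,0.009],[-0.055,-0.038,-0.012],-1],
    [[-0.074,0.005,0.014],[-0.108,-0.074,-0.025],-1],
    [[-0.112,0.007,0.015],[-0.161,-0.108,-0.039],-1],
    [[-0.15,0.011,0.012],[-0.212,-0.139,-0.054],-1],
    [[-0.172,0.013,0.007],[-0.242,-0.157,-0.063],-1]
  ]
}}

```text
clock: 39.52
eef_pos: [541.7, -61.9, 262.3]
tcp_rot: [-2.094, -0.0, -1.514]
contact_force: [-0.1, -0.3, -0.3]
opening: -0.0
```

Run:
```python
from peg import *
s=st(); P,R_=tipP([590,-63,94]); print(rel(P,R_)); P,R_=tipP([575,-63,130]); print(rel(P,R_)); snap('wrist','w7')
```

```text
t39.52 pos [541.7 -61.9 262.3] rot [-2.094 -0.    -1.514] F [-0.1 -0.3 -0.3] op -0.00 q [-0.291   0.0694  2.4601  2.4805  0.5016 -1.1514]
([0.004, 0.122, 0.104], [-0.0, 0.004, 0.002])
([0.003, 0.098, 0.073], [-0.0, 0.004, 0.002])
```

View pics/w7.png

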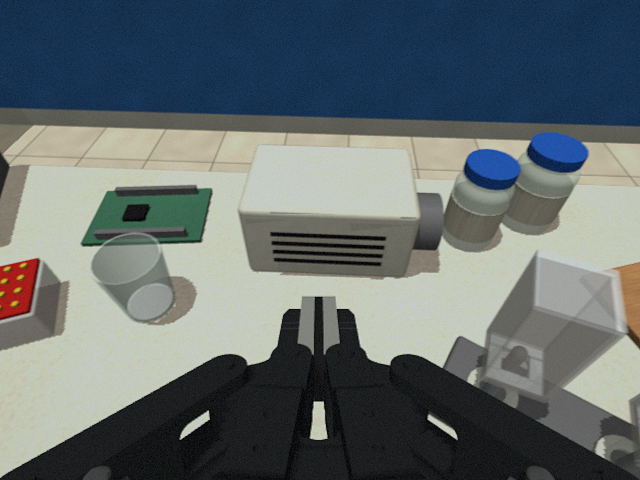

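Request:
{"fn": "send_rows", "kwargs": {
  "plan": [
    [[0.001,0.035,0.015],[0,0.004,0],-1],
    [[0.002,0.066,0.036],[0,0.004,0],-1],
    [[0.003,0.09,0.06],[0,0.004,0],-1],
    [[0.003,0.105,0.08],[0,0.004,0],-1],
    [[0.004,0.12,0.101],[0,0.004,0],-1]
  ]
}}

```text
clock: 39.98
eef_pos: [569.8, -62.0, 106.6]
tcp_rot: [-2.094, -0.002, -1.515]
contact_force: [0.2, 0.5, -0.1]
opening: -0.001
```

Run:
```python
from peg import *
s=st(); R_=R(s['tcp_rot']); print('tip',s['eef_pos']+R_[:,2]*22)
for t in ([600,-62.5,95],[615,-61.5,98],[635,-60.5,101],[655,-59.5,102],[672,-58.5,99],[684,-58,95],[690,-58,93]):
    P,Rr=tipP(t); print(t,rel(P,Rr))
c,im=snap('scene','sc27'); crop(im,180,200,340,330,5,'sc27c')
```

```text
t39.98 pos [569.8 -62.  106.6] rot [-2.094e+00 -2.000e-03 -1.515e+00] F [ 0.2  0.5 -0.1] op -0.00 q [-0.263   0.5951  2.4608  2.8065  0.9659 -1.5408]
tip [588.82876131 -60.98061917  95.5672678 ]
[600, -62.5, 95] ([0.002, -0.005, 0.01], [0.0, 0.002, 0.004])
[615, -61.5, 98] ([0.002, -0.015, 0.021], [0.0, 0.002, 0.004])
[635, -60.5, 101] ([0.002, -0.028, 0.037], [0.0, 0.002, 0.004])
[655, -59.5, 102] ([0.002, -0.039, 0.054], [0.0, 0.002, 0.004])
[672, -58.5, 99] ([0.002, -0.045, 0.07], [0.0, 0.002, 0.004])
[684, -58, 95] ([0.002, -0.047, 0.083], [0.0, 0.002, 0.004])
[690, -58, 93] ([0.003, -0.048, 0.089], [0.0, 0.002, 0.004])
```

View pics/sc27c.png

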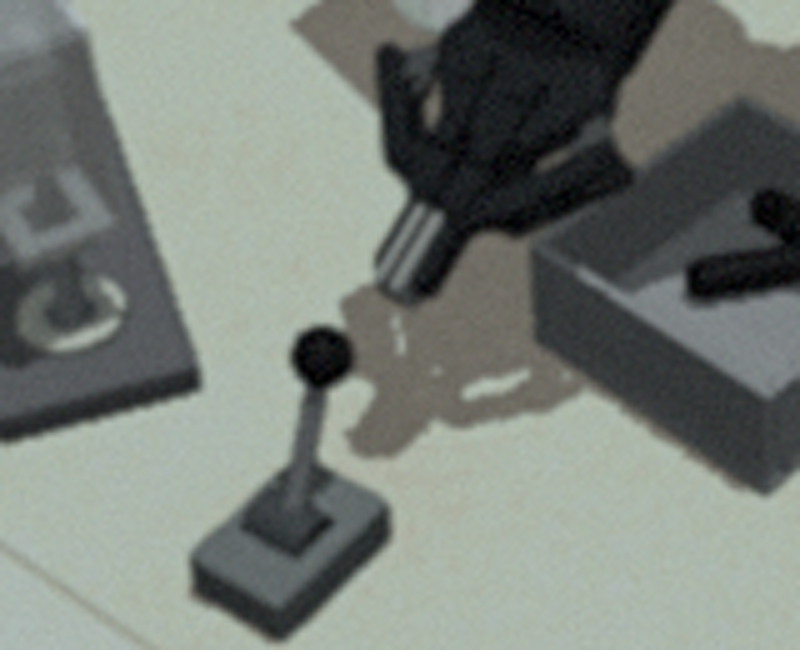

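Request:
{"fn": "send_rows", "kwargs": {
  "plan": [
    [[0.001,-0.006,0.01],[0,0.002,0.002],-1],
    [[0.001,-0.012,0.018],[0,0.002,0.004],-1],
    [[0.001,-0.02,0.028],[0,0.002,0.004],-1],
    [[0.001,-0.028,0.038],[0,0.002,0.004],-1],
    [[0.001,-0.035,0.047],[0,0.002,0.004],-1]
  ]
}}

```text
clock: 40.45
eef_pos: [630.6, -59.5, 110.8]
tcp_rot: [-2.096, 0.001, -1.518]
contact_force: [-1.1, 0.6, 0.6]
opening: 0.004
```

Run:
```python
from peg import *
s=st(); R_=R(s['tcp_rot']); print('tip',s['eef_pos']+R_[:,2]*22)
for t in ([655,-59,102],[672,-58.5,99],[684,-58,95],[690,-58,93]):
    P,Rr=tipP(t); print(t,rel(P,Rr))
c,im=snap('scene','sc28'); crop(im,180,200,340,330,5,'sc28c')
```

```text
t40.45 pos [630.6 -59.5 110.8] rot [-2.096e+00  1.000e-03 -1.518e+00] F [-1.1  0.6  0.6] op 0.00 q [-0.2113  0.5864  2.343   2.8332  0.8415 -1.4957]
tip [649.60545905 -58.47133556  99.73003074]
[655, -59, 102] ([0.001, -0.005, 0.003], [0.002, 0.001, -0.001])
[672, -58.5, 99] ([0.001, -0.011, 0.02], [0.002, 0.001, -0.001])
[684, -58, 95] ([0.001, -0.013, 0.032], [0.002, 0.001, -0.001])
[690, -58, 93] ([0.002, -0.014, 0.038], [0.002, 0.001, -0.001])
```

View pics/sc28c.png

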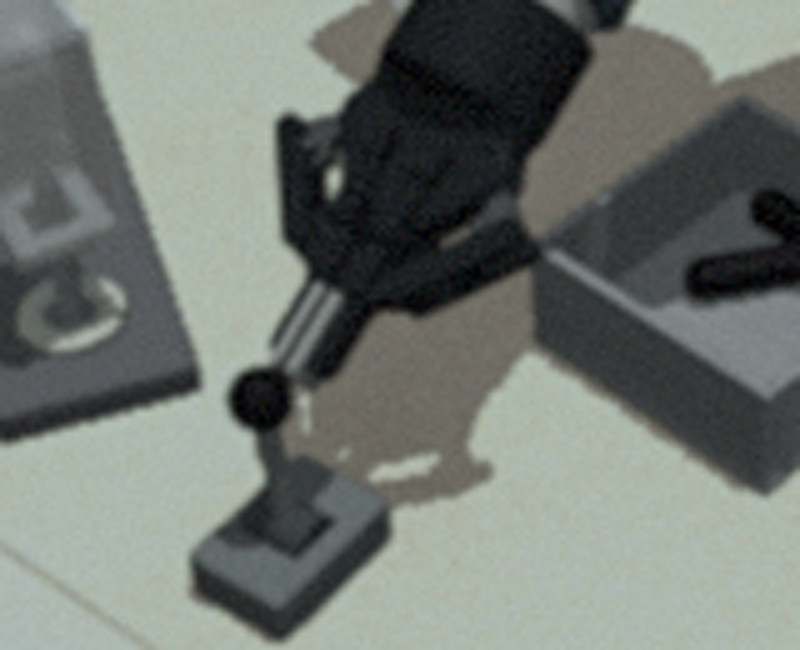

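Lever is moving. Continue to the end stop, checking force.

Request:
{"fn": "send_rows", "kwargs": {
  "plan": [
    [[0.001,-0.006,0.008],[0,0,0],-1],
    [[0.001,-0.009,0.016],[0,0,0],-1],
    [[0.001,-0.011,0.023],[0,0,0],-1],
    [[0.001,-0.012,0.029],[0,0,0],-1],
    [[0.001,-0.013,0.033],[0,0,0],-1]
  ]
}}

```text
clock: 40.92
eef_pos: [668.4, -58.8, 106.6]
tcp_rot: [-2.093, 0.0, -1.518]
contact_force: [-20.7, -1.2, 17.0]
opening: 0.002
```

Run:
```python
from peg import *
s=st(); R_=R(s['tcp_rot']); print('tip',s['eef_pos']+R_[:,2]*22)
for t in ([690,-58,94],[694,-58,93]):
    P,Rr=tipP(t); print(t,rel(P,Rr))
c,im=snap('scene','sc29'); crop(im,180,200,340,330,5,'sc29c')
```

```text
t40.92 pos [668.4 -58.8 106.6] rot [-2.093  0.    -1.518] F [-20.7  -1.2  17. ] op 0.00 q [-0.1898  0.6115  2.2681  2.8455  0.7957 -1.4831]
tip [687.41164331 -57.80046952  95.59132532]
[690, -58, 94] ([0.0, 0.0, 0.003], [-0.001, 0.001, 0.0])
[694, -58, 93] ([0.001, -0.001, 0.007], [-0.001, 0.001, 0.0])
```

View pics/sc29c.png

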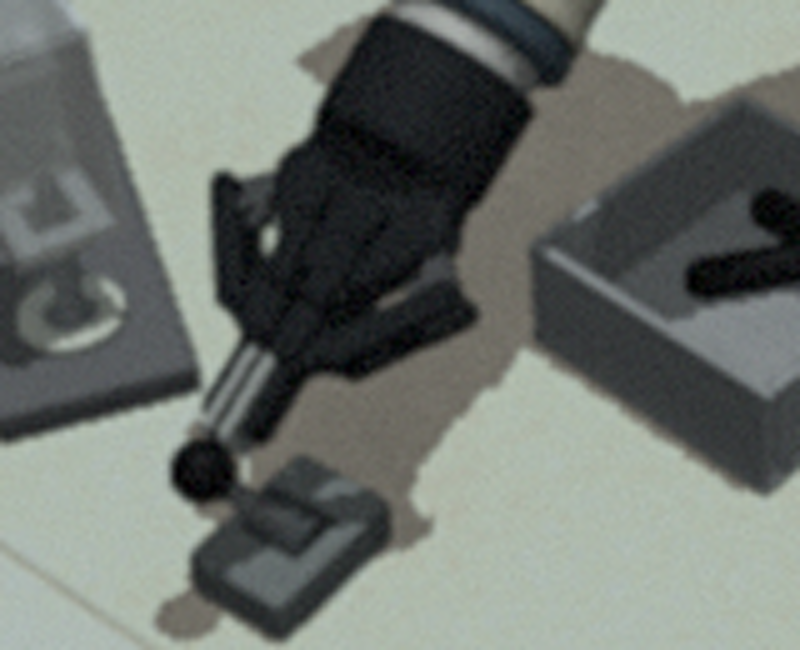

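Request:
{"fn": "send_rows", "kwargs": {
  "plan": [
    [[0,0,-0.005],[0,0,0],-1],
    [[0,0,-0.02],[0,0,0],-1],
    [[0,0,-0.05],[0,0,0],-1],
    [[0,0,-0.085],[0,0,0],-1],
    [[0,0,-0.12],[0,0,0],-1]
  ]
}}

```text
clock: 41.38
eef_pos: [562.6, -64.0, 165.9]
tcp_rot: [-2.095, 0.001, -1.518]
contact_force: [-0.5, 0.9, 0.5]
opening: -0.001
```

Request:
{"fn": "send_rows", "kwargs": {
  "plan": [
    [[0,-0.035,0],[0,0,0],-1],
    [[0,-0.07,0],[0,0,0],-1],
    [[0,-0.1,0],[0,0,0],-1],
    [[0,-0.1,0],[0,0,0],-1],
    [[0,-0.1,0],[0,0,0],-1]
  ]
}}

```text
clock: 41.8
eef_pos: [613.5, -61.5, 254.6]
tcp_rot: [-2.091, -0.0, -1.517]
contact_force: [-0.2, 0.3, -0.9]
opening: -0.001
```

Run:
```python
from peg import *
s=st()
ct,im=snap('top','top10');cs,im2=snap('scene','sc30'); crop(im,280,100,480,260,4,'top10c'); crop(im2,130,150,390,340,3,'sc30c')
```

```text
t41.80 pos [613.5 -61.5 254.6] rot [-2.091 -0.    -1.517] F [-0.2  0.3 -0.9] op -0.00 q [-0.228   0.1902  2.3378  2.5941  0.481  -1.2182]
```

View pics/top10.png

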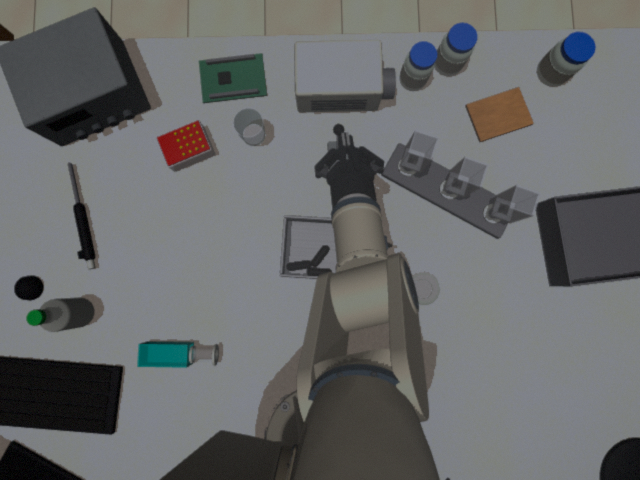

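View pics/sc30c.png

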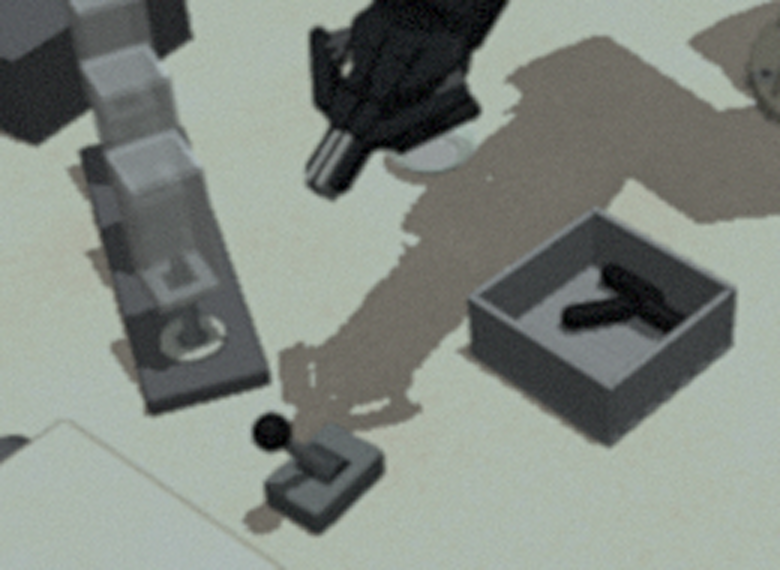

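```bash
python3 - <<'E'
from peg import *
ct=viewer.camera_params('top');cs=viewer.camera_params('scene')
im=cv2.imread('pics/top10.png',0); m=(im[115:140,325:350]<40).astype(np.uint8); n,l,stt,cen=cv2.connectedComponentsWithStats(m); print(stt,cen+[325,115])
p,e=tri([(ct,(338.0,129.3)),(cs,(130+272/3,150+432/3))]); print('ball',p,e)
E
python3 -c "
import cv2;im=cv2.imread('pics/top10.png');cv2.imwrite('pics/t10z.png',cv2.resize(im[110:180,300:380],None,fx=8,fy=8,interpolation=2))"
```

```text
[[  0   0  25  25 589]
 [ 10  11   8  10  36]] [[336.90831919 126.81663837]
 [338.5        130.        ]]
ball [698.10030721 -56.20564403  90.59864238] [np.float64(0.4708609358971475), np.float64(0.47086093589724687)]
```

View pics/t10z.png

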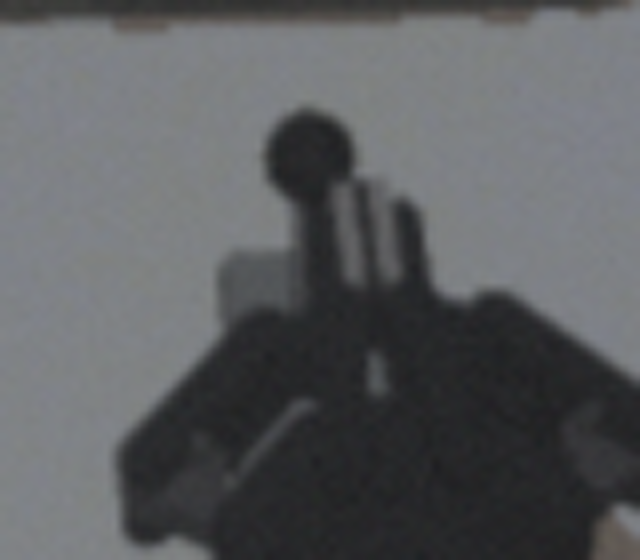

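Run:
```python
from peg import *
st(); print(job.sign_off())
```

```text
t41.90 pos [611.5 -61.3 251.1] rot [-2.097e+00  1.000e-03 -1.518e+00] F [-0.5  0.  -0.4] op 0.00 q [-0.2283  0.1934  2.341   2.5945  0.4812 -1.2187]
the job is handed in; nothing more can be done
None
```

The job is done and handed in at about 42 s on the robot's clock. No verdict came back, so "done" rests on my own checks.

**What I did:** All three bottles had a jammed bar. I tipped each over the catch box and tapped its rim on the near wall until the bar dropped in. Two contact taps did it for each bottle. I then stood the bottles upside down on the three pegs and pushed the blower's lever to its end stop.

**Box moved:** The box was knocked about 20 mm aside before the third bottle. I measured it again in the scene view and tapped at its new place.

**Last pictures:**
- All three bars lie in the box, and all three bottles stand on their pegs.
- The lever's ball measures about 40 mm past the pivot, against about 38 mm expected at full travel. The push had met the stop with about 27 N.
- The gripper was clear at about 250 mm, with no contact force.
- I saw nothing else on the bench disturbed, including the turquoise bottle.

**Checks that disagreed:**
- The top and scene cameras differed from the wrist camera and the arm by 2–4 mm, so I corrected the peg positions by direct comparison in the images.
- My first estimate of the arm's tool length was about 50 mm short. I refitted it during the first swing, before any tapping.
- One tap on the second bottle stopped short of the box edge, so I repeated it.

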